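Load and lock the preamp modules

ROBOT

A 6-joint arm with a two-finger parallel gripper is mounted at the origin on the work surface. World frame = base frame: x ahead of the robot, y to its left, z up, the work surface at z = 0. Lengths are in m, angles in rad, forces in N, time in s.
With the tool pointing down it reaches from about 0.35 to 1 m from the base axis. Payload 7.1 kg.
Tool frame: the origin (TCP) lies on the centre line of the jaws, within the pads' length; the fingertips stand 17 mm ahead of it and the grasp point (between the pads) lies 2 mm behind it; x points along the fingers, y is the direction in which the jaws open and shut, and the axes are right-handed (so a half turn about x gives the same grasp; the last joint's range is limited). The gripper opens to 85 mm and grips with 20 to 120 N. Pads are 22 mm wide; open, the fingers measure 114 mm over their backs; the gripper's body (76 mm by 85 mm) begins 54 mm behind the grasp point. The pads swing forward as they close: fully open they stand 13 mm farther back than shut.
Start: joints at [-1.127, 0.423, 1.63, -0, 1.089, -0.019], TCP at [0.279, -0.559, 0.248] pointing down, gripper open.
Joint ranges: [-3, 3], [-0.9, 2.11], [0.09, 2.58], [-1.31, 4.45], [0.11, 2.69], [-2.54, 2.54]. Speed limits (rad/s): [2.39, 2.39, 3.01, 3.14, 3.14, 3.14].

INTERFACE

Orientations are given as a unit quaternion [w, x, y, z].
In Python, from rig import bot gives the robot as it stands.
- The arm moves only by the tool servo_tool, never from a script. Its argument "moves" is one flat list of numbers, 7 for each row, row after row: the shift along the tool's x, y, z in cm, then the turn, a rotation vector about the tool's x, y, z in rad, then the opening, from 0 (shut) to 1 (fully open). In form: [x, y, z, ax, ay, az, hand, x, y, z, ax, ay, az, hand, ...]. A call has 1 to 10 rows; each row shifts and turns the pose as measured when the row begins, along the tool's axes as they then stand; what a row does not reach is not made up. A row lasts 1/10 s, in which the tool goes at most 50 mm and 8.59 degrees, less where a joint would pass 70% of its speed; a pose out of reach is approached as far as the arm can. A call is refused whole if a number of a shift passes 5 or a number of a turn 0.15, either way. A call with a gripper value outside its range is refused whole. The fingers move at their own pace and stop on an object; "squeeze" is the grip in N (left out, the last holds). Time passes only in rows, so rows that do not move let the fingers close. It gives the time, the measured TCP pose, the force and the opening at its end, in the units of the state.
- bot.observe(): the state, without advancing time (a new reading comes with each control period).
- bot.camera(name): name is "scene" or "top" or "wrist"; returns a dict with "pixels" (480x640x3 uint8, red, green, blue), "camera_matrix" (3x3 intrinsics, pixels), "origin" and "orientation" of the camera in the world; the wrist camera has in their place "T_tool_cam" (4x4, takes a point from camera to tool coordinates, whose origin is the TCP and whose axes are the tool frame's). Camera axes: x right, y up, looking along -z (the intrinsics and any distortion apply to the point x, -y, -z); pixel columns grow to the right and rows downward; lengths in m; the calibration is good to about 2 mm. A picture is of the moment at which its call begins: read the wrist's pose just before it. There is no depth.
- bot.job_done(): hands the job in, once; it reports no verdict.
Trained networks look in a picture, given as the dict that the camera call returned (one of the last four; its "shot" number tells which), for a name from the list of things; names that differ only in an ending like _2 or _b are one class to them, and where a whole thing is asked for, a point or a joint stands for the part that bears it (a point fixed in the world has none). Each returns a list of dicts, best first, with "p" (0 to 1); they miss things now and then, are a little off and sometimes report something else, mostly with a low value. They report only what shows in the picture. A call takes as long as a camera call. They do not tell look-alikes from the thing itself.
- bot.masks_of(picture, target): "region" (480x640 bool, what is visible of it) and "centre" ([column, row] in pixels, amid what is visible of it).
The state is a dict: "time_s": time; "joints": joint angles; "qvel": joint speeds; "joint_torque": joint torques, N m; "eef_pos": TCP position; "tcp_rot": TCP orientation; "force": force on the tool from outside, world axes, zero at the start; "ft_torque": the same for the moment, N m; "grip_width": opening from 0.0 (shut) to 1.0 (fully open).
Only numpy, scipy, OpenCV 4.12 (cv2) and the standard library are available. Lean on these libraries where they do the work, as an engineer would, in place of code of your own. Each camera call takes 0.05 s, during which the arm holds its last target.

TASK

Switch the preamplifier's power lever off first, then slide every plug-in module on the mat fully home into the bay of its own colour and lock each one with the quarter-turn fastener above it (line it up with its slot, push it in, turn it clockwise to the stop). With all of them locked, switch the power back on; don't knock the other things on the bench about.

Things in the scene. Friction and masses are not known exactly. Their poses are not given: they have to be found in the camera images.
- chassis: Preamplifier chassis, fixed: 134 deep x 260 wide, aluminium roof, top 48 mm above the bench; wood cheeks 52 mm high. Origin under it; x = direction modules slide in, z up. Front face at local x = -55 mm with three bays, stop at x = +35 mm; 16 mm partitions with pointed noses 8 mm out in front of the face. Coloured strips on the roof mark the bays: red, blue, yellow at local y = -76, 0, +76 mm.
- module_red: Red plug-in module, loose, 250 g, 135 (x) x 56 (y) x 20 mm, lying flat; may be absent (None). Origin: centre of underside; +x = end that enters first. Rear 45 mm is a 10 mm thick nose that stays outside, with upright grip tab at local x = -47 mm: 36 (x) x 14 (y) mm, 10 to 52 mm above underside. Groove across its top at x = +27.5 mm, 14 mm wide (x), down to 10 mm above underside.
- bay_red (a point): Where the red module's origin lies when fully home in the red bay: on the bay floor, 12 mm above the bench, leading end at the stop. Axes as the chassis; slide in along its +x from 100 mm or more back (clear of the noses). Bay 60 mm wide, open from 12 to 42 mm above the bench, 90 mm deep.
- key_red (a point): Grip point of the red captive quarter-turn fastener on the roof over its bay, 50 mm behind the front face: on its axis, 10 mm below the top of its wing; x along the wing. Wing 38 (x) x 10 (y) x 32 mm. Popped up, this point is 86 mm above the bench, wing 64 to 96. To lock: line up, push down 15 mm against a 3 to 6 N spring (stop at 15.5), turn clockwise; it then stays about 13 mm down.
- pin_red (a point): Tip of the red fastener's 8 mm pin: 38.5 mm above the bench when popped up, about 25 mm when locked, in the module's groove; turned back to 0 rad it pops up again. It goes down only if the module in the bay is within 3 mm of fully home (or the bay is empty). A bay without a module needs no locking.
- turn_red (a joint): Angle of the red fastener, rad, growing clockwise seen from above: at 0 its cross blade (24 x 6 mm, parallel to the wing) is over the slot in the roof (27 x 9 mm, along chassis x, white marks at its ends) and can pass, within about 6 deg. Stops at -0.3 and 1.62; locked when pushed down and turned to about 1.57. Starts popped up at 0.35 to 1.2.
- module_blue: Blue plug-in module, loose, 250 g, 135 (x) x 56 (y) x 20 mm, lying flat; may be absent (None). Origin: centre of underside; +x = end that enters first. Rear 45 mm is a 10 mm thick nose that stays outside, with upright grip tab at local x = -47 mm: 36 (x) x 14 (y) mm, 10 to 52 mm above underside. Groove across its top at x = +27.5 mm, 14 mm wide (x), down to 10 mm above underside.
- bay_blue (a point): Where the blue module's origin lies when fully home in the blue bay: on the bay floor, 12 mm above the bench, leading end at the stop. Axes as the chassis; slide in along its +x from 100 mm or more back (clear of the noses). Bay 60 mm wide, open from 12 to 42 mm above the bench, 90 mm deep.
- key_blue (a point): Grip point of the blue captive quarter-turn fastener on the roof over its bay, 50 mm behind the front face: on its axis, 10 mm below the top of its wing; x along the wing. Wing 38 (x) x 10 (y) x 32 mm. Popped up, this point is 86 mm above the bench, wing 64 to 96. To lock: line up, push down 15 mm against a 3 to 6 N spring (stop at 15.5), turn clockwise; it then stays about 13 mm down.
- pin_blue (a point): Tip of the blue fastener's 8 mm pin: 38.5 mm above the bench when popped up, about 25 mm when locked, in the module's groove; turned back to 0 rad it pops up again. It goes down only if the module in the bay is within 3 mm of fully home (or the bay is empty). A bay without a module needs no locking.
- turn_blue (a joint): Angle of the blue fastener, rad, growing clockwise seen from above: at 0 its cross blade (24 x 6 mm, parallel to the wing) is over the slot in the roof (27 x 9 mm, along chassis x, white marks at its ends) and can pass, within about 6 deg. Stops at -0.3 and 1.62; locked when pushed down and turned to about 1.57. Starts popped up at 0.35 to 1.2.
- module_yellow: Yellow plug-in module, loose, 250 g, 135 (x) x 56 (y) x 20 mm, lying flat; may be absent (None). Origin: centre of underside; +x = end that enters first. Rear 45 mm is a 10 mm thick nose that stays outside, with upright grip tab at local x = -47 mm: 36 (x) x 14 (y) mm, 10 to 52 mm above underside. Groove across its top at x = +27.5 mm, 14 mm wide (x), down to 10 mm above underside.
- bay_yellow (a point): Where the yellow module's origin lies when fully home in the yellow bay: on the bay floor, 12 mm above the bench, leading end at the stop. Axes as the chassis; slide in along its +x from 100 mm or more back (clear of the noses). Bay 60 mm wide, open from 12 to 42 mm above the bench, 90 mm deep.
- key_yellow (a point): Grip point of the yellow captive quarter-turn fastener on the roof over its bay, 50 mm behind the front face: on its axis, 10 mm below the top of its wing; x along the wing. Wing 38 (x) x 10 (y) x 32 mm. Popped up, this point is 86 mm above the bench, wing 64 to 96. To lock: line up, push down 15 mm against a 3 to 6 N spring (stop at 15.5), turn clockwise; it then stays about 13 mm down.
- pin_yellow (a point): Tip of the yellow fastener's 8 mm pin: 38.5 mm above the bench when popped up, about 25 mm when locked, in the module's groove; turned back to 0 rad it pops up again. It goes down only if the module in the bay is within 3 mm of fully home (or the bay is empty). A bay without a module needs no locking.
- turn_yellow (a joint): Angle of the yellow fastener, rad, growing clockwise seen from above: at 0 its cross blade (24 x 6 mm, parallel to the wing) is over the slot in the roof (27 x 9 mm, along chassis x, white marks at its ends) and can pass, within about 6 deg. Stops at -0.3 and 1.62; locked when pushed down and turned to about 1.57. Starts popped up at 0.35 to 1.2.
- power (a joint): Power lever, rad: 0 = off, leaning to -x of its base; 1.0 = on, leaning to +x; it stays where it is left (about 1 N at the tip).
- power_tip (a point): Centre of the black ball (26 mm dia.) at the tip of the power lever, 80 mm from its pivot; about 92 mm above the bench in either end position, 102 mm when upright.
- power_base: Grey base block of the power lever, fixed to the bench, 70 (x) x 50 (y) x 25 mm. Origin under its centre; the lever pivots 22 mm above it, about y, and swings along x.
- cd_stack: bystander: stack of CD cases 142 x 125 x 41 mm, origin under its centre
- mug: bystander: blue mug, 84 mm dia., 95 mm high, origin under its centre
- dust_brush: bystander: record brush, 120 x 45 x 38 mm, origin under its centre
Things that resemble listed ones, but are neither listed nor needed, are in the scene too. What is shaped like the module_red but orange is not meant. What is shaped like the module_blue but turquoise is not meant.

How it is judged:
By the outcome, as a careful person would: the job done as asked, in the order asked, and still so for the second after the job is handed in, with the robot touching nothing.
Of module_red, module_blue, module_yellow only 2 to 3 are there at a start; the rules pass over those that are not, and their reading is None.
At some moment in a run one of module_red, module_blue, module_yellow may be knocked a few centimetres aside while the robot is not near it.
Once in a run the grip may slacken for a moment while it holds something.
It also fails if it takes over 210 s, if anything falls off the work surface, if the arm or the gripper's body presses on something with over 40 N, if the wrist force passes 120 N, or if a joint passes its speed limit or range.

## Working session

There is one attempt and no reset: what is moved stays moved. The work goes in short steps, Python scripts to look and compute and a tool call to move; the robot and the scene stay as the last step left them, time stands still between calls to the robot, and variables do not carry over. Pictures are saved under pics/ and viewed, and the job is handed in when it is done.

Besides the shell and the picture viewer there is one more tool, called after ">>>" as name(argument=value, ...), one argument or row to a line, values as JSON. servo_tool: Moves the arm, as the interface text tells. Its arguments: {"type":"object","properties":{"moves":{"type":"array"},"squeeze":{"type":"number"}},"required":["moves"]}

```bash
mkdir -p pics; ls; python3 - <<'E'
from rig import bot
import cv2
s=bot.observe();print(s)
for n in ["scene","top","wrist"]:
    c=bot.camera(n)
    cv2.imwrite(f"pics/{n}0.png",c["pixels"][:,:,::-1])
    print(n,{k:v for k,v in c.items() if k!="pixels"})
E
```

```text
pics
{'time_s': 0.0, 'joints': array([-1.12697628e+00,  4.23887724e-01,  1.63072138e+00, -8.51081852e-06,
        1.08859539e+00, -1.89623390e-02]), 'qvel': array([ 1.17526982e-03,  1.89679662e-03, -2.23456659e-04,  1.06760502e-03,
        1.49397651e-03, -3.18055376e-05]), 'joint_torque': array([-2.65105125e-03, -5.57386637e+01, -2.81740987e+01, -3.01201699e-04,
        7.24730824e-03,  5.33340369e-06]), 'eef_pos': array([ 0.27883493, -0.55874974,  0.24750407]), 'tcp_rot': array([-0.16160692, -0.68813788, -0.16271992,  0.68838339]), 'force': array([ 0.58519661,  0.86081694, -0.63240833]), 'ft_torque': array([0.01109916, 0.03452475, 0.01018242]), 'grip_width': 0.9995048421528525}
scene {'camera_matrix': array([[514.4865669,   0.       , 320.1821812],
       [  0.       , 514.4865669, 234.1968809],
       [  0.       ,   0.       ,   1.       ]]), 'origin': array([1.36529816, 0.88415459, 1.14696156]), 'orientation': array([0.30455767, 0.12886187, 0.39415115, 0.85748709]), 'shot': 1}
top {'camera_matrix': array([[624.29394434,   0.        , 308.73774359],
       [  0.        , 624.29394434, 230.29131072],
       [  0.        ,   0.        ,   1.        ]]), 'origin': array([ 0.2644093 , -0.08479399,  1.93196256]), 'orientation': array([ 0.71192113,  0.06428507, -0.06879911, -0.69591839]), 'shot': 2}
wrist {'camera_matrix': array([[355.05675078,   0.        , 314.06291103],
       [  0.        , 355.05675078, 237.81512286],
       [  0.        ,   0.        ,   1.        ]]), 'T_tool_cam': array([[-1.08322716e-06,  3.00781472e-01, -9.53693088e-01,
        -1.26452405e-01],
       [ 9.99999632e-01, -8.17528030e-04, -2.58972739e-04,
        -1.24432129e-03],
       [-8.57565033e-04, -9.53692738e-01, -3.00781360e-01,
        -7.58787350e-02],
       [ 0.00000000e+00,  0.00000000e+00,  0.00000000e+00,
         1.00000000e+00]]), 'shot': 3}
```

View pics/scene0.png

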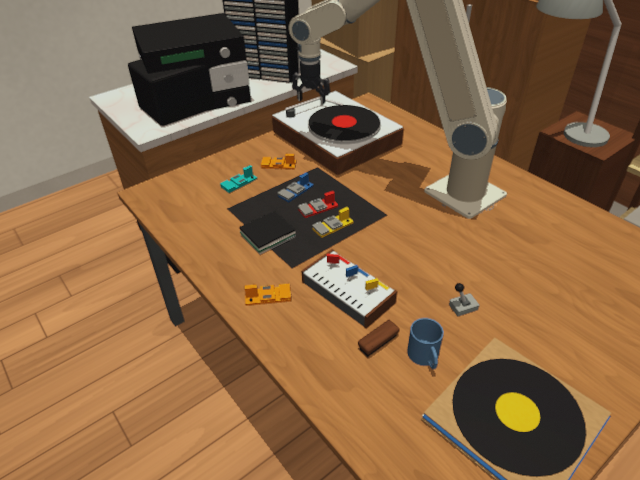

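View pics/top0.png

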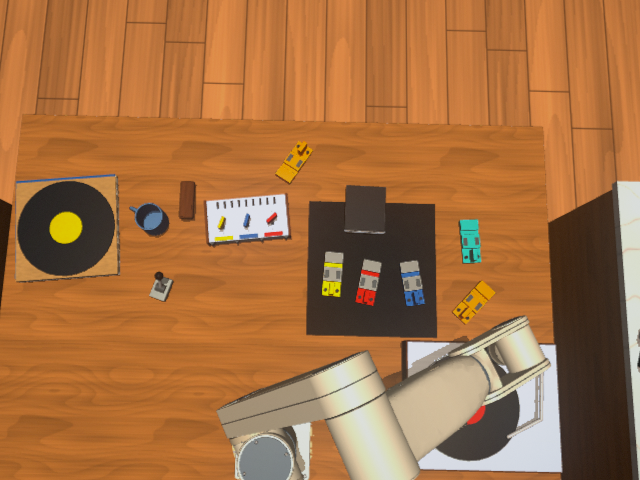

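View pics/wrist0.png

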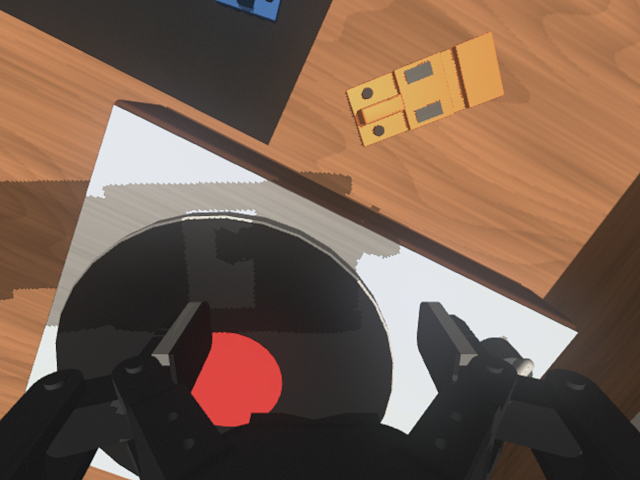

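Top view: chassis at (248,220), with the three listed modules on the mat: yellow (333,275), red (369,283), blue (412,283). The look-alikes lie off the mat: orange/amber at (295,160) and (473,302), turquoise at (470,242). The lever is at (160,287) and the mug at (152,217). Next I'll measure these.

```bash
cat > h.py <<'E'
import numpy as np, cv2
from scipy.spatial.transform import Rotation as R
from rig import bot
def rot(q): return R.from_quat([q[1],q[2],q[3],q[0]]).as_matrix()
def campose(c,st=None):
    if "origin" in c: return rot(c["orientation"]),np.array(c["origin"])
    T=c["T_tool_cam"]; Rt=rot(st["tcp_rot"])
    return Rt@T[:3,:3], Rt@T[:3,3]+st["eef_pos"]
def proj(c,P,st=None):
    Rc,o=campose(c,st); p=(np.atleast_2d(P)-o)@Rc
    K=c["camera_matrix"]; x=p[:,0]/-p[:,2]; y=-p[:,1]/-p[:,2]
    return np.c_[K[0,0]*x+K[0,2],K[1,1]*y+K[1,2]]
def ray(c,uv,st=None):
    Rc,o=campose(c,st);K=c["camera_matrix"]
    d=np.array([(uv[0]-K[0,2])/K[0,0],-(uv[1]-K[1,2])/K[1,1],-1.])
    d=Rc@d; return o,d/np.linalg.norm(d)
def onz(c,uv,z,st=None):
    o,d=ray(c,uv,st); return o+d*(z-o[2])/d[2]
def tri(rs):
    A=np.zeros((3,3));b=np.zeros(3)
    for o,d in rs:
        M=np.eye(3)-np.outer(d,d);A+=M;b+=M@o
    P=np.linalg.solve(A,b)
    return P,[np.linalg.norm((np.eye(3)-np.outer(d,d))@(P-o)) for o,d in rs]
def save(c,name,box=None,f=1):
    im=c["pixels"][:,:,::-1]
    if box: im=im[box[1]:box[3],box[0]:box[2]]
    im=cv2.resize(im,None,fx=f,fy=f,interpolation=cv2.INTER_CUBIC) if f!=1 else im
    cv2.imwrite("pics/"+name,im)
E
python3 - <<'E'
from h import *
t=bot.camera("top"); s=bot.camera("scene")
save(t,"topA.png",(190,110,450,310),3); save(s,"sceneA.png",(210,150,480,350),2.9)
save(t,"topB.png",(120,170,300,310),4)
np.save("pics/t.npy",t["pixels"])
names=["chassis","module_red","module_blue","module_yellow","power_tip","power_base","key_red","key_blue","key_yellow","mug","cd_stack","dust_brush"]
for n in names:
    for lab,c in (("top",t),("scene",s)):
        r=bot.masks_of(c,n)
        print(n,lab,[(round(x["p"],2),np.round(x["centre"],1).tolist(),int(x["region"].sum())) for x in r[:4]])
E
```

```text
chassis top [(0.89, [244.5, 219.3], 3810)]
chassis scene [(0.7, [351.2, 285.9], 3965), (0.47, [461.5, 302.8], 585)]
module_red top [(0.88, [472.6, 300.4], 829), (0.84, [366.0, 281.9], 822), (0.57, [293.1, 162.2], 818)]
module_red scene [(0.69, [317.6, 209.1], 509), (0.65, [265.8, 293.7], 835), (0.63, [283.3, 160.9], 443), (0.61, [348.0, 288.6], 3983)]
module_blue top [(0.96, [466.7, 241.9], 867), (0.66, [410.1, 282.2], 771)]
module_blue scene [(0.88, [297.4, 190.4], 492), (0.68, [238.3, 177.0], 477)]
module_yellow top [(0.97, [335.0, 278.2], 878)]
module_yellow scene [(0.6, [334.3, 222.8], 571)]
power_tip top [(0.45, [223.6, 222.9], 64), (0.42, [156.0, 277.8], 91)]
power_tip scene [(0.39, [461.1, 289.9], 113)]
power_base top [(0.66, [159.7, 289.5], 419), (0.51, [221.3, 221.1], 70)]
power_base scene [(0.85, [461.9, 301.8], 571), (0.73, [297.7, 189.6], 460), (0.31, [371.4, 289.2], 145)]
key_red top [(0.26, [187.6, 200.2], 560)]
key_red scene [(0.62, [331.1, 259.8], 132), (0.54, [350.4, 288.4], 3881), (0.37, [427.6, 345.2], 1424)]
key_blue top []
key_blue scene [(0.52, [352.0, 272.3], 147)]
key_yellow top [(0.56, [219.6, 222.1], 66)]
key_yellow scene [(0.69, [370.5, 287.5], 167), (0.46, [349.2, 286.2], 3959)]
mug top [(0.8, [149.4, 223.3], 897)]
mug scene [(0.71, [427.5, 343.3], 1444)]
cd_stack top [(0.65, [365.3, 209.0], 1887)]
cd_stack scene [(0.71, [267.2, 233.7], 1459)]
dust_brush top [(0.96, [188.4, 196.8], 554), (0.62, [247.7, 218.1], 3833)]
dust_brush scene [(0.89, [377.8, 336.8], 748), (0.24, [370.8, 285.2], 165)]
```

View pics/topA.png

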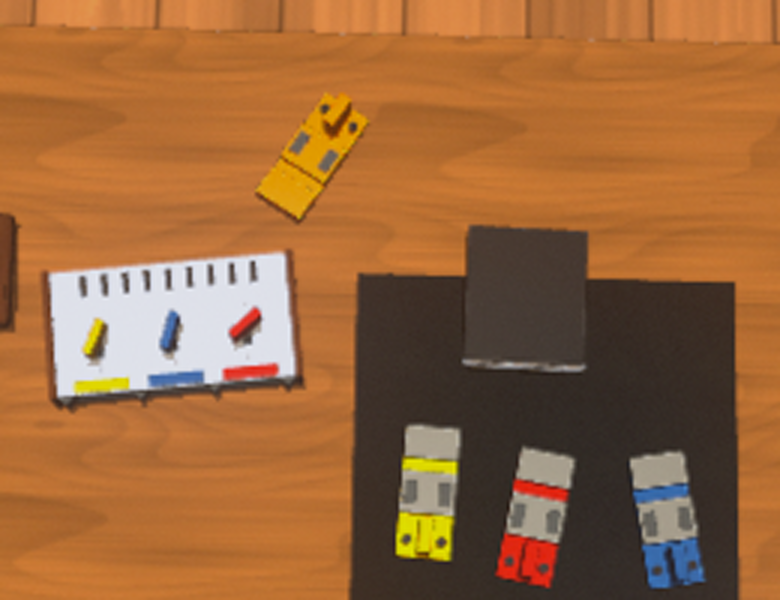

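View pics/sceneA.png

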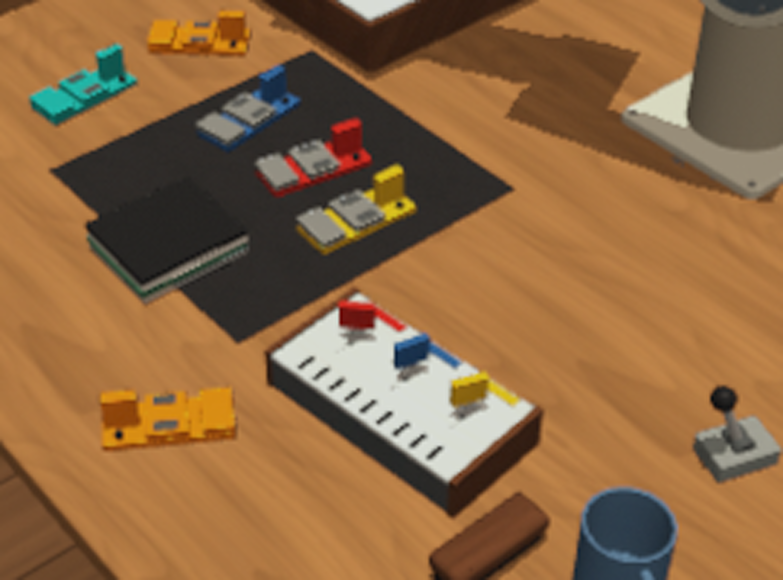

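View pics/topB.png

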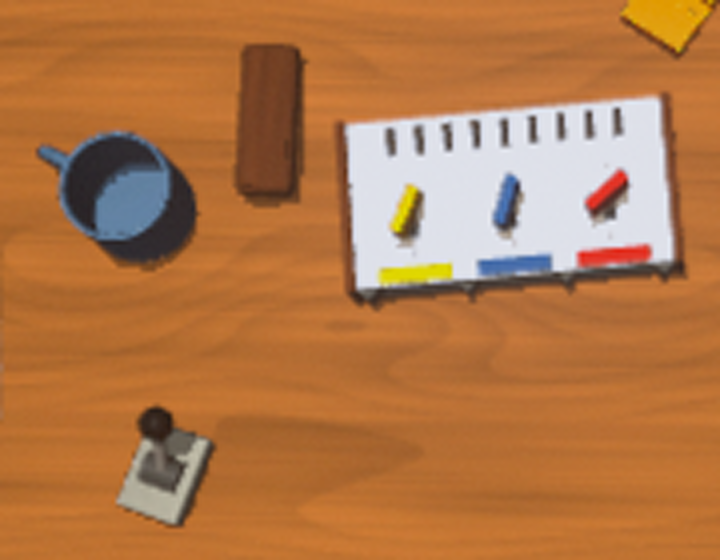

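```bash
python3 - <<'E'
from h import *
t=bot.camera("top"); s=bot.camera("scene")
B=lambda u,v:(120+u/4,170+v/4)
A=lambda u,v:(190+u/3,110+v/3)
S=lambda u,v:(210+u/2.9,150+v/2.9)
print("corners",[np.round(onz(t,B(*p),.048),4).tolist() for p in [(345,125),(660,97),(668,260),(355,292)]])
print("strips",[np.round(onz(t,B(*p),.048),4).tolist() for p in [(415,273),(515,264),(614,255)]])
P,e=tri([ray(t,B(155,422)),ray(s,S(723,398))]);print("tip",P,e)
print("base",onz(t,B(167,478),.025),[onz(t,B(*p),.025) for p in [(145,425),(208,440),(180,525),(120,500)]])
for n,a,b in [("yel",(427,538),(390,186)),("red",(527,558),(348,137)),("blue",(672,565),(274,84))]:
    P,e=tri([ray(t,A(*a)),ray(s,S(*b))]);print(n,P,e)
for n,a,b in [("yel",(407,210),(469,389)),("blue",(507,200),(412,351)),("red",(606,190),(357,315))]:
    P,e=tri([ray(t,B(*a)),ray(s,S(*b))]);print("key",n,P,e)
print("mods lead/tail", [(np.round(onz(t,A(*p),.02),3)).tolist() for p in [(433,428),(425,558),(547,452),(525,582),(657,455),(675,583)]])
st=bot.observe();print(rot(st["tcp_rot"]))
E
```

```text
corners [[0.7079, 0.2263, 0.048], [0.7361, -0.0167, 0.048], [0.6076, -0.0266, 0.048], [0.5772, 0.2117, 0.048]]
strips [[0.593, 0.1667, 0.048], [0.6018, 0.0905, 0.048], [0.6106, 0.0149, 0.048]]
tip [0.46890398 0.3469538  0.09359676] [np.float64(0.0001556458872098348), np.float64(0.0001556458872098772)]
base [0.43403929 0.35094452 0.025     ] [array([0.47415369, 0.37041221, 0.025     ]), array([0.46375871, 0.32158918, 0.025     ]), array([0.39861513, 0.33874018, 0.025     ]), array([0.41651414, 0.3855162 , 0.025     ])]
yel [ 0.44562377 -0.16829425  0.02403236] [np.float64(0.0011928724557465741), np.float64(0.001192872455746563)]
red [ 0.42713355 -0.26984898  0.03002426] [np.float64(0.0010914994246724599), np.float64(0.001091499424672413)]
blue [ 0.42554787 -0.41922798  0.02899751] [np.float64(0.0017703544484243697), np.float64(0.0017703544484244345)]
key yel [0.63581609 0.17180835 0.07620191] [np.float64(0.0007703830960508715), np.float64(0.0007703830960508263)]
key blue [0.64486182 0.09672878 0.07682247] [np.float64(0.0012470471156489683), np.float64(0.0012470471156488347)]
key red [0.6543663  0.02175538 0.07764407] [np.float64(0.0009978219861993824), np.float64(0.0009978219861992038)]
mods lead/tail [[0.561, -0.174, 0.02], [0.426, -0.168, 0.02], [0.538, -0.292, 0.02], [0.404, -0.27, 0.02], [0.538, -0.405, 0.02], [0.407, -0.422, 0.02]]
[[ 4.63655936e-05  4.46439594e-01 -8.94813772e-01]
 [-1.32983199e-05 -8.94813773e-01 -4.46439595e-01]
 [-9.99999999e-01  3.25989566e-05 -3.55516752e-05]]
```

```bash
cat >> h.py <<'E'
def plan(P,yaw=None,hand=1.0,n=None,vmax=4.5,amax=.14):
    """P target tcp xyz; yaw = world yaw of tool z axis; tool down. prints rows"""
    st=bot.observe(); Rt=rot(st["tcp_rot"]); p=st["eef_pos"].copy()
    P=np.array(P,float)
    if yaw is None: yaw=np.arctan2(Rt[1,2],Rt[0,2])
    z=np.array([np.cos(yaw),np.sin(yaw),0]);x=np.array([0,0,-1.]);y=np.cross(z,x)
    Rg=np.c_[x,y,z]
    w=R.from_matrix(Rt.T@Rg).as_rotvec()
    d=np.linalg.norm(P-p)*100
    m=max(int(np.ceil(d/vmax)),int(np.ceil(np.linalg.norm(w)/amax)),1) if n is None else n
    rows=[]
    for i in range(m):
        goal=p+(P-p)/(m-i); sh=Rt.T@(goal-p)*100
        r=np.r_[np.round(sh,2),np.round(w/m,3),hand]; rows.append(r)
        p=p+Rt@r[:3]/100; Rt=Rt@R.from_rotvec(r[3:6]).as_matrix()
    print("t",round(st["time_s"],2),"pos",np.round(st["eef_pos"],4),"yaw",round(float(np.arctan2(rot(st["tcp_rot"])[1,2],rot(st["tcp_rot"])[0,2])),4),"F",np.round(st["force"],1),"grip",round(float(st["grip_width"]),3),"j6",round(float(st["joints"][5]),2))
    for k in range(0,m,10):
        print("call:", ", ".join(" ".join(f"{v:g}," for v in r).rstrip(",") for r in rows[k:k+10]))
E
python3 - <<'E'
from h import *
plan([.515,.335,.25],np.arctan2(-.253,.967),0)
E
```

```text
t 1.55 pos [ 0.2791 -0.5592  0.2483] yaw -2.6788 F [ 0.4 -0.5 -0.8] grip 1.002 j6 -0.02
call: -0.01, -3.31, -2.91, -0.115, 0, -0, 0, -0.01, -2.95, -3.27, -0.115, 0, -0, 0, -0.01, -2.56, -3.58, -0.115, 0, -0, 0, -0.01, -2.13, -3.85, -0.115, 0, -0, 0, -0.01, -1.67, -4.07, -0.115, 0, -0, 0, -0.01, -1.2, -4.24, -0.115, 0, -0, 0, -0.01, -0.7, -4.35, -0.115, 0, -0, 0, -0.01, -0.2, -4.4, -0.115, 0, -0, 0, -0.01, 0.31, -4.39, -0.115, 0, -0, 0, -0.01, 0.81, -4.33, -0.115, 0, -0, 0
call: -0.01, 1.3, -4.21, -0.115, 0, -0, 0, -0.01, 1.78, -4.03, -0.115, 0, -0, 0, -0.01, 2.23, -3.8, -0.115, 0, -0, 0, -0, 2.65, -3.52, -0.115, 0, -0, 0, -0.01, 3.03, -3.19, -0.115, 0, -0, 0, -0, 3.38, -2.82, -0.115, 0, -0, 0, -0.01, 3.68, -2.42, -0.115, 0, -0, 0, -0, 3.93, -1.98, -0.115, 0, -0, 0, -0.01, 4.14, -1.52, -0.115, 0, -0, 0, -0, 4.28, -1.03, -0.115, 0, -0, 0
call: -0.01, 4.37, -0.53, -0.115, 0, -0, 0
```

>>> servo_tool(
  moves=[0, -3.3, -2.9, -0.115, 0, 0, 0, 0, -2.9, -3.3, -0.115, 0, 0, 0, 0, -2.6, -3.6, -0.115, 0, 0, 0, 0, -2.1, -3.9, -0.115, 0, 0, 0, 0, -1.7, -4.1, -0.115, 0, 0, 0, 0, -1.2, -4.2, -0.115, 0, 0, 0, 0, -0.7, -4.3, -0.115, 0, 0, 0, 0, -0.2, -4.4, -0.115, 0, 0, 0, 0, 0.3, -4.4, -0.115, 0, 0, 0, 0, 0.8, -4.3, -0.115, 0, 0, 0],
)

```text
time_s: 2.55
eef_pos: [0.3872, -0.1232, 0.2482]
tcp_rot: [0.522, 0.48, 0.516, -0.48]
force: [1.4, 0.0, 0.0]
grip_width: -0.001
```

```bash
python3 - <<'E'
from h import *
plan([.515,.335,.25],np.arctan2(-.253,.967),0)
E
```

```text
t 2.55 pos [ 0.3872 -0.1232  0.2482] yaw -1.4932 F [1.4 0.  0. ] grip -0.001 j6 -0.41
call: -0.03, 1.48, -4.06, -0.112, 0.001, -0, 0, -0.03, 1.93, -3.87, -0.112, 0.001, -0, 0, -0.03, 2.35, -3.63, -0.112, 0.001, -0, 0, -0.02, 2.74, -3.35, -0.112, 0.001, -0, 0, -0.02, 3.09, -3.02, -0.112, 0.001, -0, 0, -0.02, 3.41, -2.66, -0.112, 0.001, -0, 0, -0.01, 3.69, -2.26, -0.112, 0.001, -0, 0, -0.01, 3.92, -1.83, -0.112, 0.001, -0, 0, -0.01, 4.1, -1.38, -0.112, 0.001, -0, 0, -0.01, 4.22, -0.91, -0.112, 0.001, -0, 0
call: -0.01, 4.3, -0.44, -0.112, 0.001, -0, 0
```

>>> servo_tool(
  moves=[0, 1.5, -4.1, -0.112, 0, 0, 0, 0, 1.9, -3.9, -0.112, 0, 0, 0, 0, 2.3, -3.6, -0.112, 0, 0, 0, 0, 2.7, -3.4, -0.112, 0, 0, 0, 0, 3.1, -3.0, -0.112, 0, 0, 0, 0, 3.4, -2.7, -0.112, 0, 0, 0, 0, 3.7, -2.3, -0.112, 0, 0, 0, 0, 3.9, -1.8, -0.112, 0, 0, 0, 0, 4.1, -1.4, -0.112, 0, 0, 0, 0, 4.2, -0.9, -0.112, 0, 0, 0],
)

```text
time_s: 3.55
eef_pos: [0.4948, 0.316, 0.2498]
tcp_rot: [0.703, 0.113, 0.693, -0.115]
force: [1.3, -0.5, -0.6]
grip_width: -0.001
```

```bash
python3 - <<'E'
from h import *
plan([.515,.335,.25],np.arctan2(-.253,.967),0)
st=bot.observe(); c=bot.camera("wrist"); save(c,"w1.png")
E
```

```text
t 3.55 pos [0.4948 0.316  0.2498] yaw -0.323 F [ 1.3 -0.5 -0.6] grip -0.001 j6 -0.69
call: -0.01, 2.45, 1.31, -0.067, 0.015, 0.001, 0
```

View pics/w1.png

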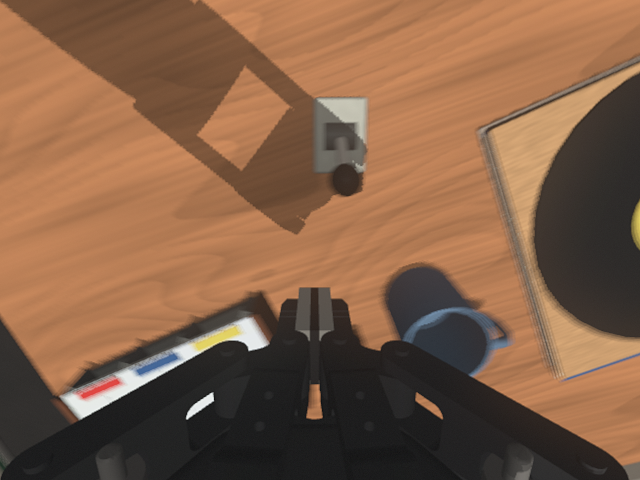

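```bash
python3 - <<'E'
from h import *
st=bot.observe(); c=bot.camera("wrist"); save(c,"w2.png")
t=bot.camera("top"); s=bot.camera("scene")
for n in ["power_tip","mug"]:
    r=bot.masks_of(c,n); print(n,[(x["p"],x["centre"],x["region"].sum()) for x in r[:3]])
print(onz(c,(445,335),.095,st), onz(t,(150,215),.095), onz(t,(152,221),.0))
P,e=tri([ray(c,(345,179),st),ray(t,(158.75,275.5))]);print(P,e)
plan([.515,.335,.25],np.arctan2(-.253,.967),0)
E
```

```text
power_tip [(0.58, [333.1, 172.6], np.int64(1161))]
mug [(0.76, [431.5, 317.7], np.int64(7401))]
[0.63592048 0.40383217 0.095     ] [0.65044392 0.38490591 0.095     ] [0.65123723 0.40156366 0.        ]
[0.47614333 0.35797716 0.04977166] [np.float64(0.0023869832769903994), np.float64(0.0023869832769903452)]
t 3.85 pos [0.4942 0.313  0.2494] yaw -0.3291 F [ 0.  -0.6 -0.5] grip 0.001 j6 -0.68
call: -0.05, 2.75, 1.26, -0.073, 0.014, 0.002, 0
```

View pics/w2.png

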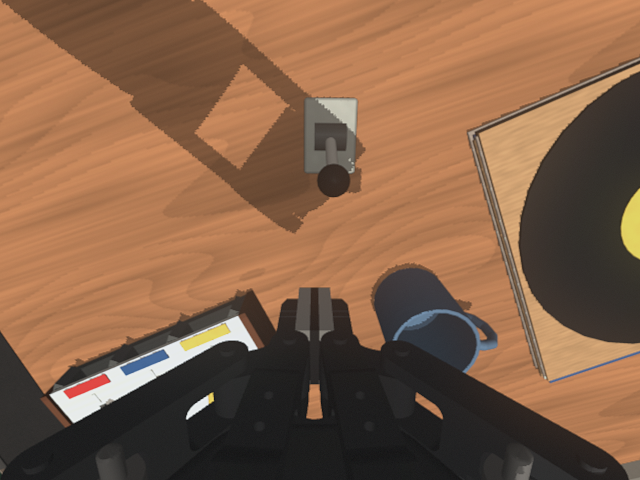

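```bash
python3 - <<'E'
from h import *
st=bot.observe(); c=bot.camera("wrist")
t=bot.camera("top"); s=bot.camera("scene")
P,e=tri([ray(c,(333.5,180.5),st),ray(t,(158.75,275.5)),ray(s,(210+723/2.9,150+398/2.9))]);print(P,e)
b=[onz(c,p,.025,st) for p in [(305,98),(357,98),(355,172),(305,172)]];print(b, (b[3]-b[0]),(b[2]-b[1]))
E
```

```text
[0.4674229  0.34389829 0.0921908 ] [np.float64(0.005283548573908251), np.float64(0.003571516484408451), np.float64(0.002248401879940638)]
[array([0.39699248, 0.33703746, 0.025     ]), array([0.41238308, 0.38220484, 0.025     ]), array([0.4763602 , 0.36104791, 0.025     ]), array([0.46062331, 0.31479527, 0.025     ])] [ 0.06363083 -0.02224219  0.        ] [ 0.06397711 -0.02115693  0.        ]
```

>>> servo_tool(
  moves=[2.5, 1.8, 1.2, 0, 0, 0, 0, 4, 0.3, 0.2, 0, 0.01, 0, 0, 4, 0, 0, 0, 0, 0, 0, 3, 0, 0, 0, 0, 0, 0, 1, 0, 0, 0, 0, 0, 0, 0, 0, 0, 0, 0, 0, 0],
)

```text
time_s: 4.6
eef_pos: [0.5202, 0.3241, 0.105]
tcp_rot: [0.701, 0.12, 0.693, -0.118]
force: [-0.5, 0.1, 0.7]
grip_width: 0.003
```

```bash
python3 - <<'E'
from h import *
plan([.510,.330,.095],-.322,0)
plan([.417,.360,.095],-.322,0,vmax=2)
st=bot.observe(); c=bot.camera("wrist"); save(c,"w3.png")
E
```

```text
t 4.6 pos [0.5202 0.3241 0.105 ] yaw -0.3391 F [-0.5  0.1  0.7] grip 0.003 j6 -0.69
call: 0.99, 0.22, -1.17, -0.017, 0.01, -0.005, 0
t 4.6 pos [0.5202 0.3241 0.105 ] yaw -0.3391 F [-0.5  0.1  0.7] grip 0.003 j6 -0.69
call: 0.15, -0.01, -1.82, -0.003, 0.002, -0.001, 0, 0.15, -0, -1.82, -0.003, 0.002, -0.001, 0, 0.16, 0, -1.82, -0.003, 0.002, -0.001, 0, 0.16, 0.01, -1.83, -0.003, 0.002, -0.001, 0, 0.16, 0.02, -1.82, -0.003, 0.002, -0.001, 0, 0.17, 0.02, -1.83, -0.003, 0.002, -0.001, 0
```

View pics/w3.png

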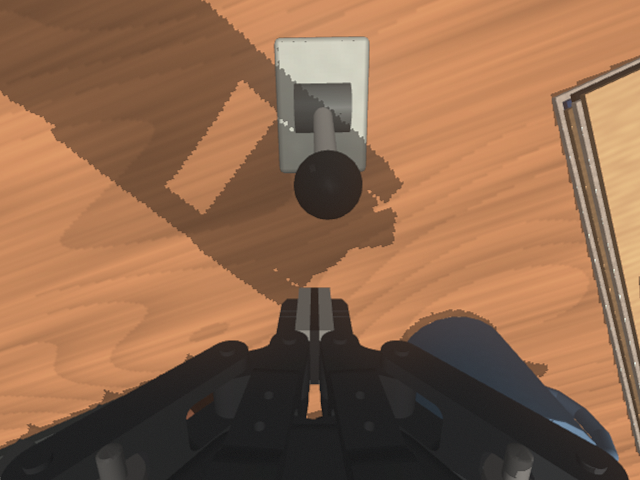

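>>> servo_tool(
  moves=[0.7, 0.4, -1.6, 0, 0.005, 0, 0, 0, 0, -1.6, 0, 0, 0, 0, 0, 0, -1.6, 0, 0, 0, 0, 0, 0, -1.6, 0, 0, 0, 0, 0, 0, -1.6, 0, 0, 0, 0, 0, 0, -1, 0, 0, 0, 0, 0, 0, 0, 0, 0, 0, 0],
)

```text
time_s: 5.35
eef_pos: [0.4314, 0.3631, 0.1041]
tcp_rot: [0.702, 0.123, 0.692, -0.115]
force: [0.6, 0.0, -0.8]
grip_width: -0.002
```

```bash
python3 - <<'E'
from h import *
plan([.417,.360,.095],-.322,0,vmax=2)
st=bot.observe(); c=bot.camera("wrist"); save(c,"w4.png")
E
```

```text
t 5.35 pos [0.4314 0.3631 0.1041] yaw -0.3377 F [ 0.6  0.  -0.8] grip -0.002 j6 -0.55
call: 0.88, -0.78, -1.26, -0.016, 0.011, -0.014, 0
```

View pics/w4.png

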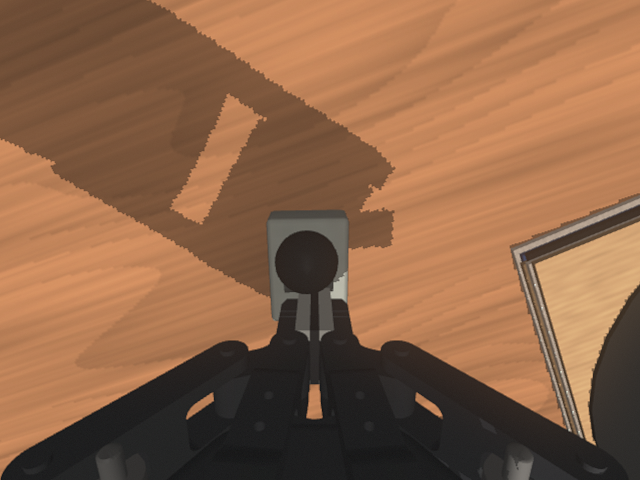

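>>> servo_tool(
  moves=[0.3, -0.3, -0.6, 0, 0, 0, 0, 0.3, -0.3, -0.6, 0, 0, 0, 0, 0, 0, -0.5, 0, 0, 0, 0, 0, 0, 0, 0, 0, 0, 0],
)

```text
time_s: 5.8
eef_pos: [0.4285, 0.363, 0.1022]
tcp_rot: [0.711, 0.125, 0.683, -0.109]
force: [0.3, -0.3, 0.4]
grip_width: -0.006
```

```bash
python3 - <<'E'
from h import *
plan([.417,.360,.095],-.322,0,vmax=2)
st=bot.observe(); c=bot.camera("wrist"); save(c,"w5.png")
t=bot.camera("top"); save(t,"t5.png",(120,230,240,330),5)
E
```

```text
t 5.8 pos [0.4285 0.363  0.1022] yaw -0.334 F [ 0.3 -0.3  0.4] grip -0.006 j6 -0.53
call: 0.67, -0.68, -1.01, -0.011, 0.036, -0.029, 0
```

View pics/w5.png

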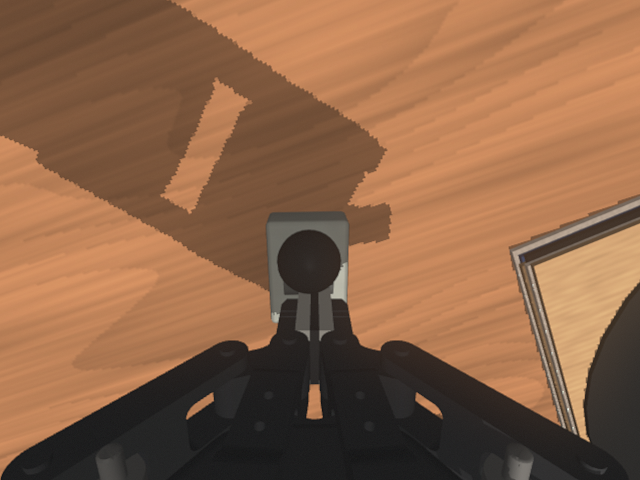

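```bash
python3 - <<'E'
from h import *
st=bot.observe(); print(np.round(st["joints"],3),np.round(st["qvel"],3), st["force"],st["ft_torque"],st["joint_torque"])
E
```

```text
[ 0.69   0.528  1.884 -0.022  0.688 -0.529] [ 0.01  -0.001 -0.001 -0.001 -0.004 -0.001] [ 5.41332736 -1.99802462  1.33397417] [-0.369388   -0.79348398 -0.00674097] [ 1.42013747e+00 -5.25534940e+01 -1.83568704e+01  4.55107559e-01
  2.13404037e-01  2.04373151e-02]
```

View pics/t5.png

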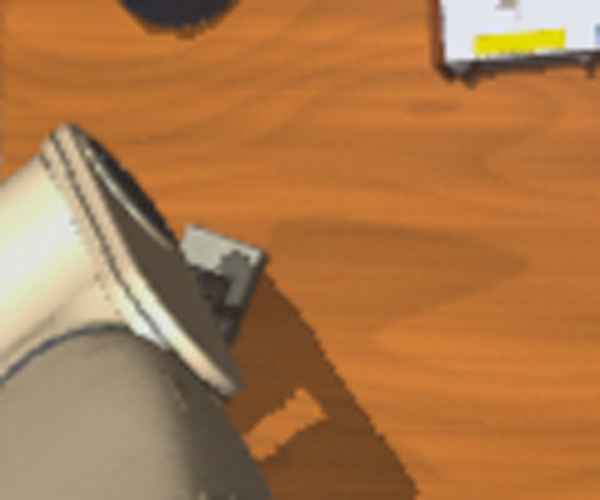

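```bash
python3 - <<'E'
from h import *
st=bot.observe(); c=bot.camera("wrist"); s=bot.camera("scene"); save(s,"s5.png",(380,230,520,350),5)
print(proj(c,[[.394,.368,.092],[.467,.344,.092],[.43,.356,.102]],st),onz(c,(309,262),.092,st),onz(c,(309,262),.1,st))
b=[onz(c,p,.025,st) for p in [(268,218),(348,218)]];print(b)
print(proj(s,[[.394,.368,.092],[.467,.344,.092],[.43,.356,.102]]), bot.observe()["force"])
E
```

```text
[[295.68989077 242.94885492]
 [300.96675435 395.40641934]
 [297.81639638 338.22705794]] [0.40363511 0.37027458 0.092     ] [0.40034954 0.37130167 0.1       ]
[array([0.39660484, 0.34833996, 0.025     ]), array([0.41234024, 0.39265938, 0.025     ])]
[[482.50556254 279.39409191]
 [458.77615538 286.70953815]
 [471.45755737 280.45763567]] [ 5.71006869 -4.7801312   0.25377029]
```

View pics/s5.png

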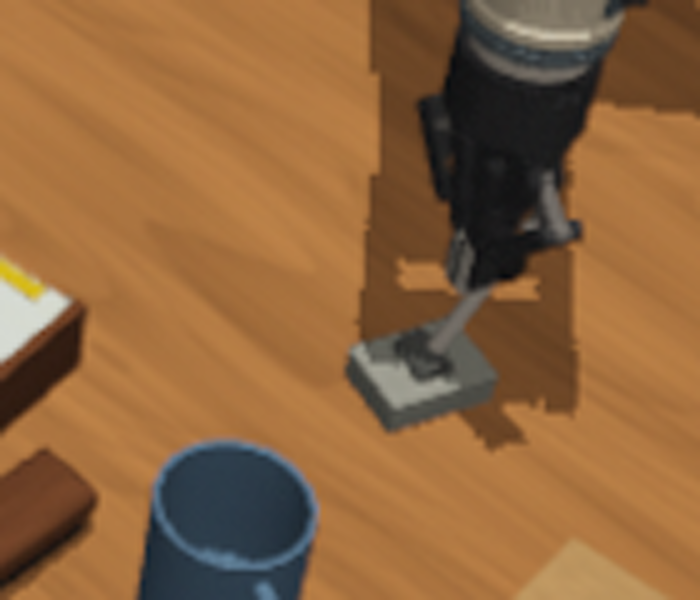

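>>> servo_tool(
  moves=[0.2, -0.3, -1.0, 0, 0.03, -0.02, 0, 0, 0, -1.0, 0, 0, 0, 0],
)

```text
time_s: 6.2
eef_pos: [0.4261, 0.3656, 0.1025]
tcp_rot: [0.712, 0.119, 0.684, -0.108]
force: [57.4, -43.1, -23.7]
grip_width: -0.002
```

```bash
python3 - <<'E'
from h import *
plan([.417,.360,.095],-.322,0,vmax=2)
for i in range(2):
    bot.camera("top"); print(bot.observe()["force"])
c=bot.camera("wrist");save(c,"w6.png",(240,180,400,330),3)
E
```

```text
t 6.2 pos [0.4261 0.3656 0.1025] yaw -0.3221 F [ 57.4 -43.1 -23.7] grip -0.002 j6 -0.53
call: 0.7, -0.84, -0.71, 0, 0.036, -0.021, 0
[ 52.3998249  -32.66010015 -14.14526127]
[ 50.89520381 -32.99579767 -14.66510024]
```

View pics/w6.png

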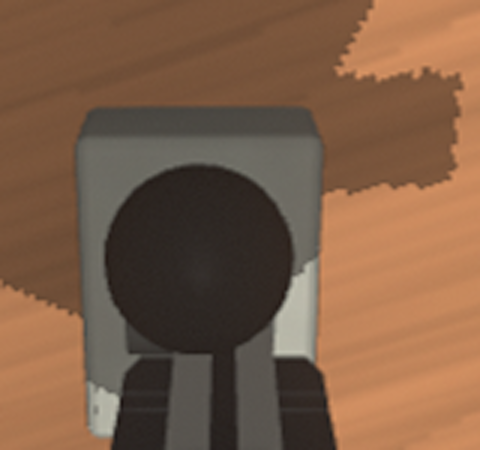

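>>> servo_tool(
  moves=[0, 0, 1, 0, 0, 0, 0, 0, 0, 2, 0, 0, 0, 0, -2, 0, 2, 0, 0, 0, 0, -4, 0, 0, 0, 0.03, -0.02, 0],
)

```text
time_s: 6.75
eef_pos: [0.4714, 0.3435, 0.159]
tcp_rot: [0.697, 0.112, 0.699, -0.118]
force: [0.5, 0.2, 1.0]
grip_width: -0.001
```

```bash
python3 - <<'E'
from h import *
plan([.66,.12,.33],.115,0.6)
E
```

```text
t 6.75 pos [0.4714 0.3435 0.159 ] yaw -0.3269 F [0.5 0.2 1. ] grip -0.001 j6 -0.63
call: -2.12, -1.91, 3.13, -0.055, -0, 0.001, 0.6, -2.13, -2.07, 3.02, -0.055, -0, 0.001, 0.6, -2.13, -2.24, 2.9, -0.055, -0, 0.001, 0.6, -2.13, -2.39, 2.77, -0.055, -0, 0.001, 0.6, -2.13, -2.53, 2.64, -0.055, -0, 0.001, 0.6, -2.14, -2.68, 2.49, -0.055, -0, 0.001, 0.6, -2.14, -2.8, 2.34, -0.055, -0, 0.001, 0.6, -2.14, -2.93, 2.19, -0.055, -0, 0.001, 0.6
```

>>> servo_tool(
  moves=[-4, -1.9, 3.1, -0.055, 0, 0, 0.6, -4, -2.1, 3.0, -0.055, 0, 0, 0.6, -3, -2.2, 2.9, -0.055, 0, 0, 0.6, -2, -2.4, 2.8, -0.055, 0, 0, 0.6, -2, -2.5, 2.6, -0.055, 0, 0, 0.6, -1.5, -2.7, 2.5, -0.055, 0, 0, 0.6, -0.5, -2.8, 2.3, -0.055, 0, 0, 0.6, 0, -2.9, 2.2, -0.055, 0, 0, 0.6, 0, -0.5, 0.5, 0, 0, 0, 0.6, 0, 0, 0, 0, 0, 0, 0.6],
)

```text
time_s: 7.75
eef_pos: [0.6688, 0.1169, 0.3331]
tcp_rot: [0.703, -0.047, 0.708, 0.047]
force: [0.1, -0.4, -0.1]
grip_width: 0.598
```

```bash
python3 - <<'E'
from h import *
plan([.66,.12,.33],.115,0.6)
bot.camera("top");bot.camera("top")
st=bot.observe(); c=bot.camera("wrist"); save(c,"w7.png")
import pickle; pickle.dump((st,c),open("pics/w7.pkl","wb"))
s=bot.camera("scene"); save(s,"s7.png",(380,230,520,350),5)
for n in ["chassis","key_red","key_blue","key_yellow"]:
    r=bot.masks_of(c,n); print(n,[(round(x["p"],2),np.round(x["centre"],1).tolist(),int(x["region"].sum())) for x in r[:4]])
E
```

```text
t 7.75 pos [0.6688 0.1169 0.3331] yaw 0.1329 F [ 0.1 -0.4 -0.1] grip 0.598 j6 -1.55
call: 0.32, 0.42, -0.83, 0.018, -0.008, 0, 0.6
chassis [(0.71, [296.2, 182.8], 25787), (0.57, [225.8, 179.3], 385)]
key_red [(0.82, [226.8, 179.4], 442)]
key_blue [(0.92, [296.2, 179.3], 365)]
key_yellow [(0.69, [367.5, 179.9], 576), (0.38, [78.9, 35.8], 4146)]
```

View pics/w7.png

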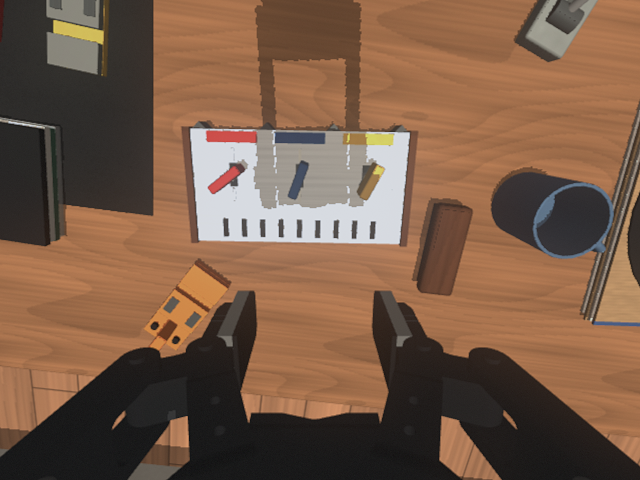

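View pics/s7.png

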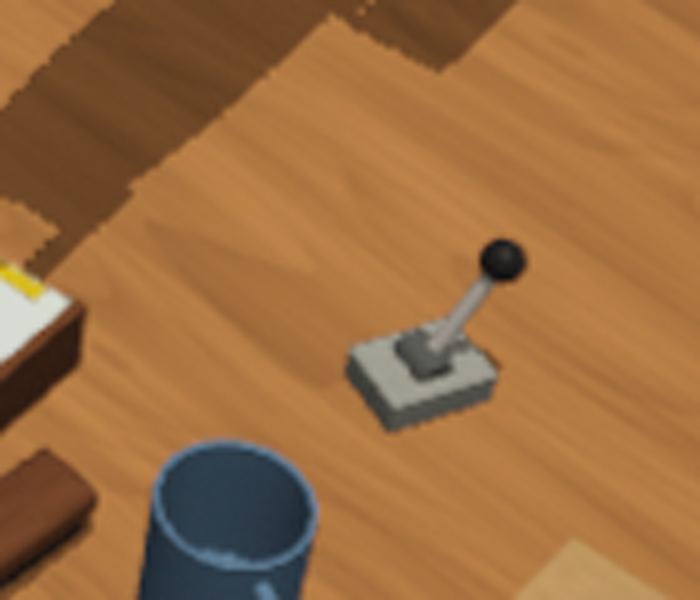

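```bash
python3 - <<'E'
from h import *
import pickle; st,c=pickle.load(open("pics/w7.pkl","rb"))
save(c,"w7a.png",(175,110,435,260),3)
E
```

```text
(no output)
```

View pics/w7a.png

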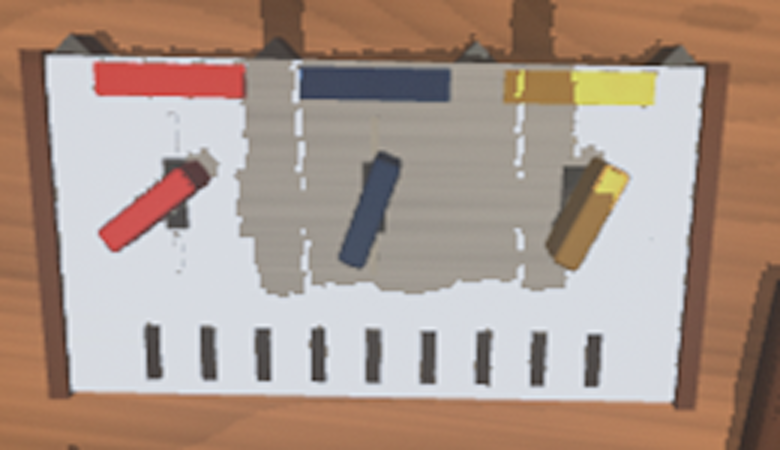

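```bash
python3 - <<'E'
from h import *
import pickle; st,c=pickle.load(open("pics/w7.pkl","rb"))
C=lambda u,v:(175+u/3,110+v/3)
q=lambda p,z:onz(c,C(*p),z,st)[:2]
fl,fr,bl,br=[q(p,.048) for p in [(48,57),(706,67),(70,393),(676,400)]]
print("corners",fl,fr,bl,br, "width",np.linalg.norm(fl-fr),np.linalg.norm(bl-br),"depth",np.linalg.norm(fl-bl),np.linalg.norm(fr-br))
d=fr-fl+br-bl; print("yaw",np.arctan2(-d[0],d[1]))
s=[q(p,.048) for p in [(169,80),(375,85),(580,88)]]; print("strips",s); d=s[2]-s[0]; print(np.linalg.norm(d),np.arctan2(-d[0],d[1]))
yaw=np.arctan2(-d[0],d[1]); ex=np.array([np.cos(yaw),np.sin(yaw)]);ey=np.array([-ex[1],ex[0]])
f=[q(p,.048) for p in [(200,58),(375,61),(560,65)]]
# origin
mid=(fl+fr)/2; print("front mid", mid, "origin from front", mid+.055*ex, "strip mid",s[1], "back mid",(bl+br)/2)
for n,a,b in [("red",(105,240),(193,170)),("blue",(352,258),(385,158)),("yellow",(565,262),(612,170))]:
    A,B=q(a,.096),q(b,.096); dd=B-A
    print(n,"mid",(A+B)/2,"len",np.linalg.norm(dd),"ang",np.arctan2(dd[1],dd[0]))
o=mid+.055*ex
for n,y in [("red",-.076),("blue",0),("yellow",.076)]:
    print(n,"axis",o-.005*ex+y*ey,"bay",o-.0325*ex+y*ey)
E
```

```text
corners [ 0.60940565 -0.02714765] [0.58002771 0.21478334] [ 0.73910566 -0.013766  ] [0.70879942 0.23037233] width 0.24370815330565043 0.24601218110348827 depth 0.13038849654270937 0.12971187349207455
yaw 0.12217784832948396
strips [array([0.61154705, 0.01777177]), array([0.6029755 , 0.09396564]), array([0.59372575, 0.16984096])]
0.1531098874789846 0.11665995347328134
front mid [0.59471668 0.09381785] origin from front [0.64934284 0.1002196 ] strip mid [0.6029755  0.09396564] back mid [0.72395254 0.10830317]
red mid [0.6511538  0.02424102] len 0.03954458768621689 ang 2.348218894237521
blue mid [0.64218679 0.09840889] len 0.03583690202279549 ang 2.944912503676598
yellow mid [0.63471755 0.17304865] len 0.03451984827508391 ang 2.841630093237148
red axis [0.65322289 0.0241542 ] bay [0.62590981 0.02095332]
blue axis [0.64437683 0.09963762] bay [0.61706375 0.09643674]
yellow axis [0.63553077 0.17512105] bay [0.60821769 0.17192017]
```

```bash
python3 - <<'E'
from h import *
plan([.55,-.29,.33],-.02,0.6)
E
```

```text
t 8.15 pos [0.6682 0.1183 0.334 ] yaw 0.1361 F [-0.1 -0.6 -0.1] grip 0.598 j6 -1.55
call: 0.05, -3.88, -1.72, 0.016, -0.001, 0, 0.6, 0.05, -3.91, -1.66, 0.016, -0.001, 0, 0.6, 0.05, -3.94, -1.6, 0.016, -0.001, 0, 0.6, 0.05, -3.96, -1.54, 0.016, -0.001, 0, 0.6, 0.05, -3.99, -1.47, 0.016, -0.001, 0, 0.6, 0.05, -4.01, -1.41, 0.016, -0.001, 0, 0.6, 0.05, -4.03, -1.35, 0.016, -0.001, 0, 0.6, 0.04, -4.06, -1.28, 0.016, -0.001, 0, 0.6, 0.04, -4.07, -1.22, 0.016, -0.001, 0, 0.6, 0.05, -4.1, -1.15, 0.016, -0.001, 0, 0.6
```

>>> servo_tool(
  moves=[0, -3.9, -1.7, 0.016, 0, 0, 0.6, 0, -3.9, -1.7, 0.016, 0, 0, 0.6, 0, -3.9, -1.6, 0.016, 0, 0, 0.6, 0, -4.0, -1.5, 0.016, 0, 0, 0.6, 0, -4.0, -1.5, 0.016, 0, 0, 0.6, 0, -4.0, -1.4, 0.016, 0, 0, 0.6, 0, -4.0, -1.4, 0.016, 0, 0, 0.6, 0, -4.1, -1.3, 0.016, 0, 0, 0.6, 0, -4.1, -1.2, 0.016, 0, 0, 0.6, 0, -3.6, -1.1, 0.016, 0, 0, 0.6],
)

```text
time_s: 9.15
eef_pos: [0.5475, -0.2899, 0.3366]
tcp_rot: [0.707, 0.005, 0.708, -0.006]
force: [0.4, 0.9, -0.3]
grip_width: 0.601
```

```bash
python3 - <<'E'
from h import *
bot.camera("top");bot.camera("top");t=bot.camera("top")
plan([.55,-.29,.33],-.02,0.6)
st=bot.observe(); c=bot.camera("wrist"); save(c,"w8.png")
import pickle; pickle.dump((st,c),open("pics/w8.pkl","wb"))
save(t,"t8.png",(300,180,440,320),4)
E
```

```text
t 9.3 pos [ 0.5475 -0.2899  0.3363] yaw -0.0178 F [-0.2  1.2 -0.9] grip 0.604 j6 -2.06
call: 0.63, -0, 0.25, 0.002, -0.002, 0.001, 0.6
```

View pics/w8.png

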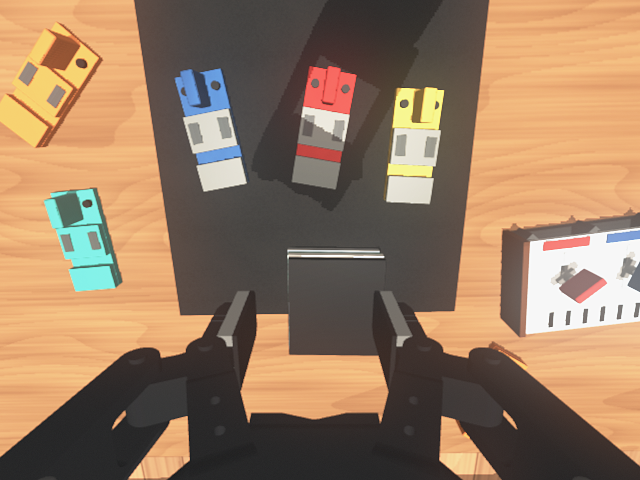

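```bash
python3 - <<'E'
from h import *
import pickle; st,c=pickle.load(open("pics/w8.pkl","rb"))
save(c,"w8a.png",(165,50,455,220),2.7)
E
```

```text
(no output)
```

View pics/w8a.png

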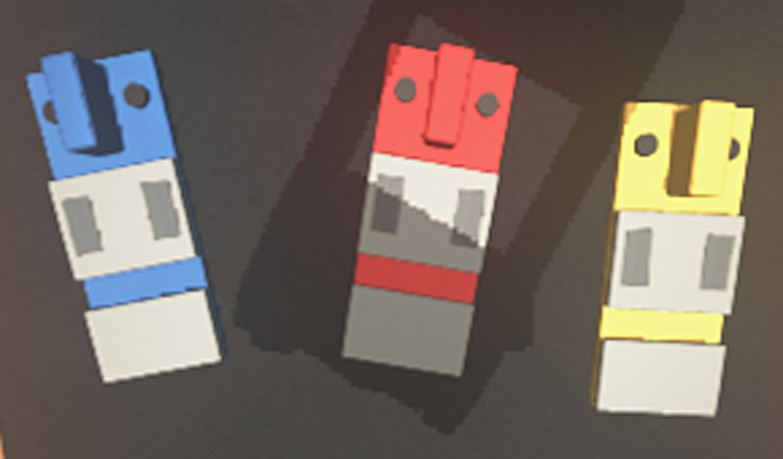

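View pics/t8.png

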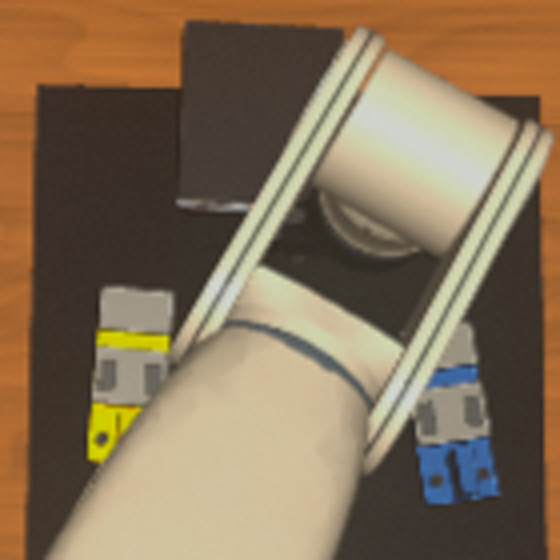

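```bash
python3 - <<'E'
from h import *
import pickle; st,c=pickle.load(open("pics/w8.pkl","rb"))
C=lambda p:(165+p[0]/2.7,50+p[1]/2.7)
q=lambda p,z:onz(c,C(p),z,st)[:2]
D={"yellow":[(598,410),(716,415),(743,216),(618,211),(713,149)],"red":[(344,355),(462,376),(498,172),(371,153),(450,94)],"blue":[(104,382),(221,361),(171,158),(50,182),(74,102)]}
t0=bot.camera("top")
A=lambda u,v:(190+u/3,110+v/3)
for n,v in D.items():
    a,b,e,f=[q(p,.022) for p in v[:4]]; tab=q(v[4],.053)
    d=(a+b)/2-(e+f)/2; yaw=np.arctan2(d[1],d[0]); ex=np.array([np.cos(yaw),np.sin(yaw)])
    yt=np.arctan2(*((b-a)@np.array([[0,1],[1,0]])*np.array([-1,1]))[::1]) if 0 else 0
    lead=(a+b)/2
    print(n,"len",np.linalg.norm(d),"wid",np.linalg.norm(a-b),np.linalg.norm(e-f),"yaw",yaw,"tab direct",tab,"tab from lead",lead-.1145*ex, "tab from rear white", (e+f)/2-.0245*ex)
E
```

```text
yellow len 0.08897529029938044 wid 0.05536002153845239 0.055162784968588854 yaw -0.05408830902889672 tab direct [ 0.44914255 -0.16331113] tab from lead [ 0.4485043 -0.1646725] tab from rear white [ 0.44952751 -0.1647279 ]
red len 0.08912129727348557 wid 0.055207207809527745 0.05563995543566738 yaw -0.17038338149642676 tab direct [ 0.42696993 -0.26872664] tab from lead [ 0.42603097 -0.26968495] tab from rear white [ 0.42689695 -0.26983395]
blue len 0.0892556841751353 wid 0.05560641461839116 0.05436469399684823 yaw 0.1638870909593633 tab direct [ 0.42735331 -0.41757607] tab from lead [ 0.42681616 -0.41900317] tab from rear white [ 0.4275505  -0.41888173]
```

```bash
python3 - <<'E'
from h import *
plan([.449,-.1645,.13],-.054,0.5)
E
```

```text
t 9.4 pos [ 0.5483 -0.2877  0.3362] yaw -0.0147 F [ 0.3 -0.6  0.4] grip 0.601 j6 -2.06
call: 3.44, 2.03, -1.68, 0.007, -0, 0, 0.5, 3.44, 2.02, -1.69, 0.007, -0, 0, 0.5, 3.44, 2.01, -1.71, 0.007, -0, 0, 0.5, 3.44, 1.99, -1.72, 0.007, -0, 0, 0.5, 3.44, 1.98, -1.73, 0.007, -0, 0, 0.5, 3.44, 1.97, -1.74, 0.007, -0, 0, 0.5
```

>>> servo_tool(
  moves=[3.4, 2.0, -1.7, 0.007, 0, 0, 0.5, 3.4, 2.0, -1.7, 0.007, 0, 0, 0.5, 3.4, 2.0, -1.7, 0.007, 0, 0, 0.5, 3.4, 2.0, -1.7, 0.007, 0, 0, 0.5, 3.4, 2.0, -1.7, 0.007, 0, 0, 0.5, 3.0, 2.0, -1.7, 0.007, 0, 0, 0.5, 0.3, 0.3, -0.3, 0, 0, 0, 0.5, 0, 0, 0, 0, 0, 0, 0.5],
)

```text
time_s: 10.2
eef_pos: [0.4489, -0.1475, 0.1298]
tcp_rot: [0.709, 0.014, 0.705, -0.016]
force: [0.8, -0.1, 0.9]
grip_width: 0.498
```

```bash
python3 - <<'E'
from h import *
bot.camera("top");bot.camera("top")
plan([.449,-.1645,.13],-.054,0.5)
plan([.449,-.1645,.04],-.054,0.5)
st=bot.observe(); c=bot.camera("wrist"); save(c,"w9.png")
P=[[.449,-.1645,.053]]
print(proj(c,P,st))
E
```

```text
t 10.3 pos [ 0.45   -0.1487  0.1307] yaw -0.0426 F [ 0.2 -0.5 -0.1] grip 0.499 j6 -1.87
call: 0.08, -1.58, -0.04, 0.011, 0.009, 0.003, 0.5
t 10.3 pos [ 0.45   -0.1487  0.1307] yaw -0.0426 F [ 0.2 -0.5 -0.1] grip 0.499 j6 -1.87
call: 3.03, -0.52, -0.04, 0.004, 0.003, 0.001, 0.5, 3.02, -0.52, -0.03, 0.004, 0.003, 0.001, 0.5, 3.02, -0.52, -0.01, 0.004, 0.003, 0.001, 0.5
[[287.66522146 257.87529583]]
```

View pics/w9.png

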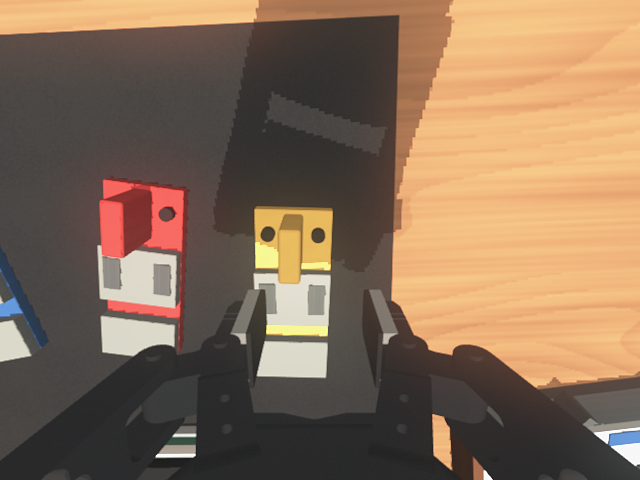

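```bash
python3 - <<'E'
from h import *
st=bot.observe(); c=bot.camera("wrist")
T=onz(c,(290,249),.053,st);print(T,[onz(c,p,.022,st) for p in [(258,375),(327,377),(255,208),(332,209)]])
plan([T[0]+.002,T[1],.04],-.054,0.5)
E
```

```text
[ 0.44400651 -0.16334851  0.053     ] [array([ 0.56032085, -0.19838474,  0.022     ]), array([ 0.56438066, -0.1436    ,  0.022     ]), array([ 0.42464568, -0.18800237,  0.022     ]), array([ 0.42750323, -0.1359325 ,  0.022     ])]
t 10.4 pos [ 0.4506 -0.1496  0.1311] yaw -0.0439 F [ 0.2 -0.7  0.1] grip 0.499 j6 -1.87
call: 3.04, -0.45, -0.17, 0.003, 0.003, 0.001, 0.5, 3.04, -0.46, -0.15, 0.003, 0.003, 0.001, 0.5, 3.03, -0.46, -0.14, 0.003, 0.003, 0.001, 0.5
```

>>> servo_tool(
  moves=[0, -1.4, -0.3, 0.012, 0.009, 0, 0.5, 3.0, -0.1, 0, 0, 0, 0, 0.5, 3.0, 0, 0, 0, 0, 0, 0.5, 2.0, 0, 0, 0, 0, 0, 0.5, 0.7, 0, 0, 0, 0, 0, 0.5, 0, 0, 0, 0, 0, 0, 0.5],
)

```text
time_s: 11.0
eef_pos: [0.4559, -0.1753, 0.0477]
tcp_rot: [0.713, 0.018, 0.701, -0.026]
force: [0.3, 0.2, 0.1]
grip_width: 0.503
```

```bash
python3 - <<'E'
from h import *
plan([.447,-.164,.04],-.054,0.5)
st=bot.observe(); c=bot.camera("wrist"); save(c,"w10.png")
E
```

```text
t 11.0 pos [ 0.4559 -0.1753  0.0477] yaw -0.0624 F [0.3 0.2 0.1] grip 0.503 j6 -1.89
call: 0.75, 1.08, -0.97, -0.009, 0.017, 0.011, 0.5
```

View pics/w10.png

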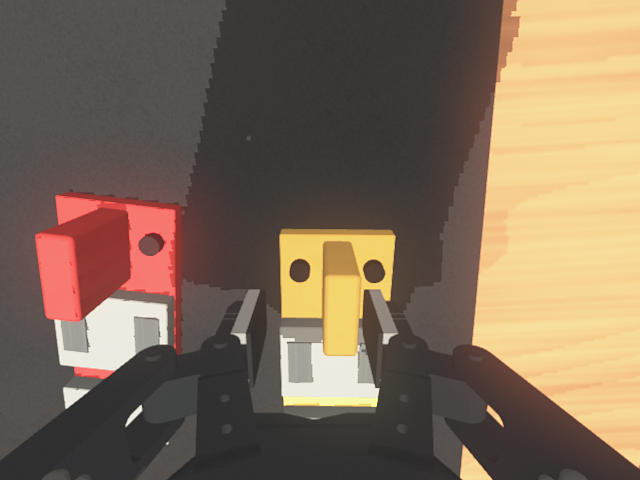

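>>> servo_tool(
  moves=[0, 0.6, -0.5, -0.005, 0.01, 0.005, 0.5, 0, 0.3, -0.3, 0, 0.005, 0.005, 0.5, 0, 0, 0, 0, 0, 0, 0.5],
)

```text
time_s: 11.35
eef_pos: [0.4496, -0.1663, 0.0506]
tcp_rot: [0.709, 0.02, 0.705, -0.021]
force: [-0.5, 0.5, 0.4]
grip_width: 0.495
```

```bash
python3 - <<'E'
from h import *
plan([.447,-.164,.04],-.054,0.5)
E
```

```text
t 11.35 pos [ 0.4496 -0.1663  0.0506] yaw -0.0577 F [-0.5  0.5  0.4] grip 0.495 j6 -1.89
call: 1.06, 0.21, -0.28, -0.004, 0.006, 0.001, 0.5
```

>>> servo_tool(
  moves=[0.7, 0.1, -0.2, 0, 0.005, 0, 0.5, 0.4, 0, 0, 0, 0, 0, 0.5, 0, 0, 0, 0, 0, 0, 0.4],
)

```text
time_s: 11.65
eef_pos: [0.4483, -0.165, 0.0399]
tcp_rot: [0.708, 0.019, 0.706, -0.021]
force: [0.7, -0.3, 0.3]
grip_width: 0.4
```

```bash
python3 - <<'E'
from h import *
plan([.447,-.164,.04],-.054,0.5)
st=bot.observe(); c=bot.camera("wrist"); save(c,"w11.png")
E
```

```text
t 11.65 pos [ 0.4483 -0.165   0.0399] yaw -0.057 F [ 0.7 -0.3  0.3] grip 0.4 j6 -1.89
call: -0.01, 0.09, -0.14, -0.003, 0.003, 0.002, 0.5
```

View pics/w11.png

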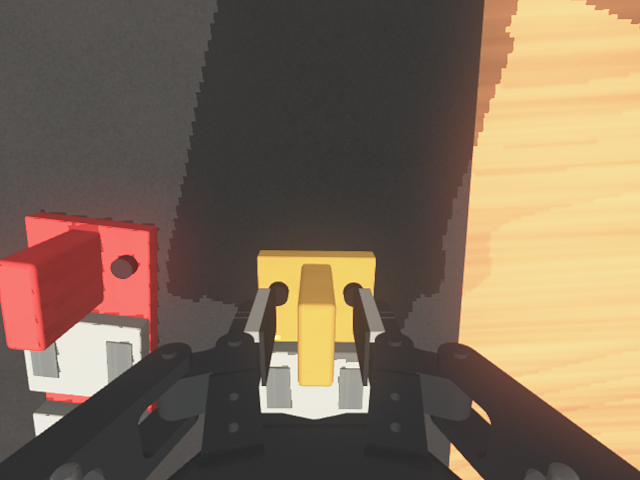

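>>> servo_tool(
  moves=[0, 0, 0, 0, 0, 0, 0, 0, 0, 0, 0, 0, 0, 0, 0, 0, 0, 0, 0, 0, 0, 0, 0, 0, 0, 0, 0, 0, 0, 0, 0, 0, 0, 0, 0],
  squeeze=60,
)

```text
time_s: 12.2
eef_pos: [0.4483, -0.165, 0.04]
tcp_rot: [0.708, 0.019, 0.706, -0.021]
force: [0.2, 0.4, 0.1]
grip_width: 0.153
```

>>> servo_tool(
  moves=[-1.5, 0, 0, 0, 0, 0, 0, -2.5, 0, 0, 0, 0, 0, 0, -2.5, 0, 0, 0, 0, 0, 0, -1.5, 0, 0, 0, 0, 0, 0],
)

```text
time_s: 12.6
eef_pos: [0.4447, -0.1636, 0.1189]
tcp_rot: [0.704, 0.021, 0.71, -0.02]
force: [-0.5, -0.0, -3.0]
grip_width: 0.158
```

```bash
python3 - <<'E'
from h import *
bot.camera("top")
plan([.447,-.164,.12],-.054,0.)
st=bot.observe(); c=bot.camera("wrist"); save(c,"w12.png")
E
```

```text
t 12.65 pos [ 0.4456 -0.164   0.1205] yaw -0.0568 F [ 0.2 -0.1 -1.2] grip 0.154 j6 -1.89
call: 0.05, 0, 0.14, -0.003, -0.005, -0, 0
```

View pics/w12.png

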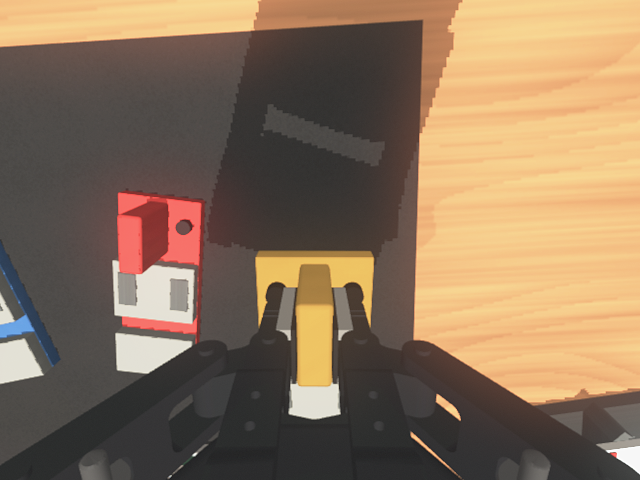

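```bash
python3 - <<'E'
from h import *
plan([.448,.153,.11],.119,0.)
E
```

```text
t 12.7 pos [ 0.4456 -0.164   0.1193] yaw -0.0569 F [-0.2  0.4 -3.3] grip 0.151 j6 -1.89
call: 0.12, 3.96, -0.2, -0.022, -0.001, -0, 0, 0.12, 3.96, -0.11, -0.022, -0.001, -0, 0, 0.12, 3.96, -0.02, -0.022, -0.001, -0, 0, 0.12, 3.96, 0.07, -0.022, -0.001, -0, 0, 0.12, 3.96, 0.15, -0.022, -0.001, -0, 0, 0.11, 3.95, 0.24, -0.022, -0.001, -0, 0, 0.12, 3.95, 0.33, -0.022, -0.001, -0, 0, 0.11, 3.94, 0.41, -0.022, -0.001, -0, 0
```

>>> servo_tool(
  moves=[0, 2.5, -0.1, -0.018, 0, 0, 0, 0, 3.5, -0.1, -0.018, 0, 0, 0, 0, 4, 0, -0.018, 0, 0, 0, 0, 4, 0, -0.018, 0, 0, 0, 0, 4, 0.1, -0.018, 0, 0, 0, 0, 4, 0.2, -0.018, 0, 0, 0, 0.2, 3.7, 0.3, -0.018, 0, 0, 0, 0.2, 3, 0.3, -0.018, 0, 0, 0, 0.2, 2, 0.2, -0.018, 0, 0, 0, 0.2, 0.8, 0.1, -0.014, 0, 0, 0],
)

```text
time_s: 13.7
eef_pos: [0.4459, 0.1612, 0.1013]
tcp_rot: [0.7, -0.043, 0.711, 0.043]
force: [0.2, 0.4, -3.5]
grip_width: 0.154
```

```bash
python3 - <<'E'
from h import *
bot.camera("top");bot.camera("top")
plan([.4523,.1532,.056],.119,0.)
st=bot.observe(); c=bot.camera("wrist"); save(c,"w13.png")
s=bot.camera("scene");save(s,"s13.png",(280,200,480,340),4)
E
```

```text
t 13.8 pos [0.4457 0.1602 0.1013] yaw 0.1209 F [-0.3 -0.6 -3.7] grip 0.153 j6 -1.38
call: 2.26, -0.39, 0.32, 0.001, -0.008, 0, 0, 2.26, -0.38, 0.3, 0.001, -0.008, 0, 0
```

View pics/w13.png

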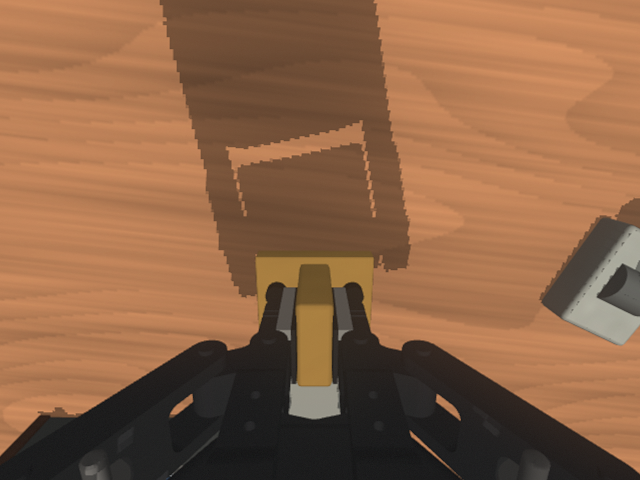

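View pics/s13.png

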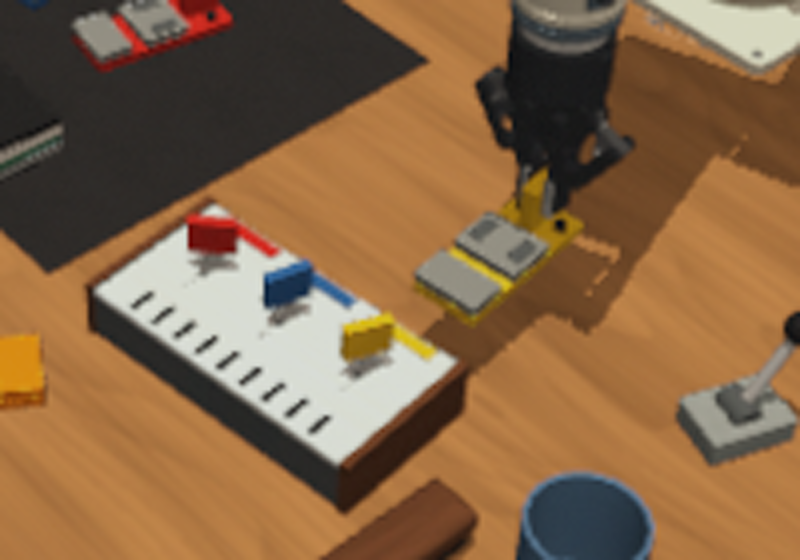

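>>> servo_tool(
  moves=[1.8, -0.4, 0.3, 0, -0.008, 0, 0, 1.6, -0.3, 0.3, 0, -0.008, 0, 0, 0.8, 0, 0, 0, 0, 0, 0, 0, 0, 0, 0, 0, 0, 0],
)

```text
time_s: 14.3
eef_pos: [0.4531, 0.1482, 0.059]
tcp_rot: [0.707, -0.04, 0.705, 0.039]
force: [0.2, 0.6, -2.4]
grip_width: 0.153
```

```bash
python3 - <<'E'
from h import *
bot.camera("top")
plan([.4523,.1532,.056],.119,0.)
t=bot.camera("top"); save(t,"t14.png",(180,180,300,290),5)
s=bot.camera("scene");save(s,"s14.png",(300,200,460,320),5)
E
```

```text
t 14.35 pos [0.4534 0.1483 0.0595] yaw 0.1119 F [-0.1 -0.4 -3.3] grip 0.153 j6 -1.39
call: 0.35, 0.5, -0.05, -0.007, 0.002, 0.001, 0
```

View pics/t14.png

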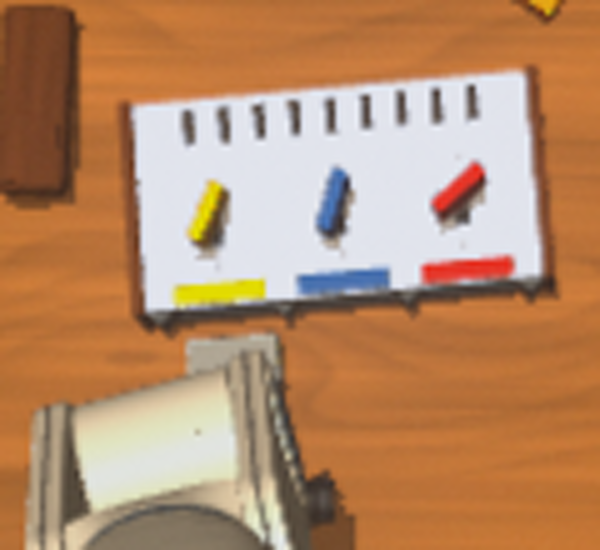

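View pics/s14.png

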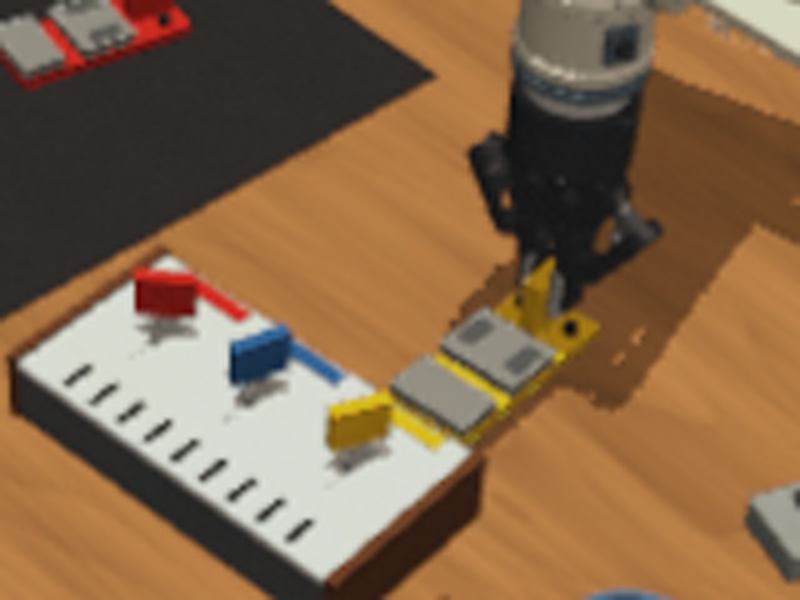

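>>> servo_tool(
  moves=[0.2, 0.4, 0, -0.006, 0, 0, 0, 0.1, 0.1, 0, 0, 0, 0, 0, 0, 0, 0, 0, 0, 0, 0],
)

```text
time_s: 14.75
eef_pos: [0.4545, 0.1548, 0.0586]
tcp_rot: [0.708, -0.042, 0.703, 0.042]
force: [-0.1, 0.7, -3.6]
grip_width: 0.153
```

```bash
python3 - <<'E'
from h import *
plan([.4523,.1532,.056],.119,0.)
plan([.5515,.1651,.056],.119,0.,vmax=1.5)
E
```

```text
t 14.75 pos [0.4545 0.1548 0.0586] yaw 0.1192 F [-0.1  0.7 -3.6] grip 0.153 j6 -1.38
call: 0.25, -0.13, -0.24, 0, 0.007, -0, 0
t 14.75 pos [0.4545 0.1548 0.0586] yaw 0.1192 F [-0.1  0.7 -3.6] grip 0.153 j6 -1.38
call: 0.05, -0.02, 1.39, 0, 0.001, -0, 0, 0.04, -0.02, 1.39, 0, 0.001, -0, 0, 0.04, -0.02, 1.4, 0, 0.001, -0, 0, 0.04, -0.02, 1.39, 0, 0.001, -0, 0, 0.04, -0.02, 1.4, 0, 0.001, -0, 0, 0.04, -0.02, 1.39, 0, 0.001, -0, 0, 0.05, -0.01, 1.4, 0, 0.001, -0, 0
```

>>> servo_tool(
  moves=[0.2, -0.1, 1, 0, 0.006, 0, 0, 0.05, 0, 1.2, 0, 0, 0, 0, 0, 0, 1.2, 0, 0, 0, 0, 0, 0, 1, 0, 0, 0, 0, 0, 0, 0, 0, 0, 0, 0],
)

```text
time_s: 15.25
eef_pos: [0.5014, 0.1593, 0.0559]
tcp_rot: [0.705, -0.042, 0.706, 0.042]
force: [0.1, 0.0, -4.0]
grip_width: 0.153
```

```bash
python3 - <<'E'
from h import *
bot.camera("top")
plan([.5515,.1651,.056],.119,0.,vmax=1.5)
s=bot.camera("scene");save(s,"s15.png",(300,200,460,320),5)
E
```

```text
t 15.3 pos [0.5006 0.1592 0.0558] yaw 0.12 F [ 0.2  0.2 -3.3] grip 0.151 j6 -1.41
call: -0.01, -0.01, 1.28, 0, -0.001, 0, 0, -0.01, -0, 1.28, 0, -0.001, 0, 0, -0, -0.01, 1.28, 0, -0.001, 0, 0, -0.01, -0, 1.28, 0, -0.001, 0, 0
```

View pics/s15.png

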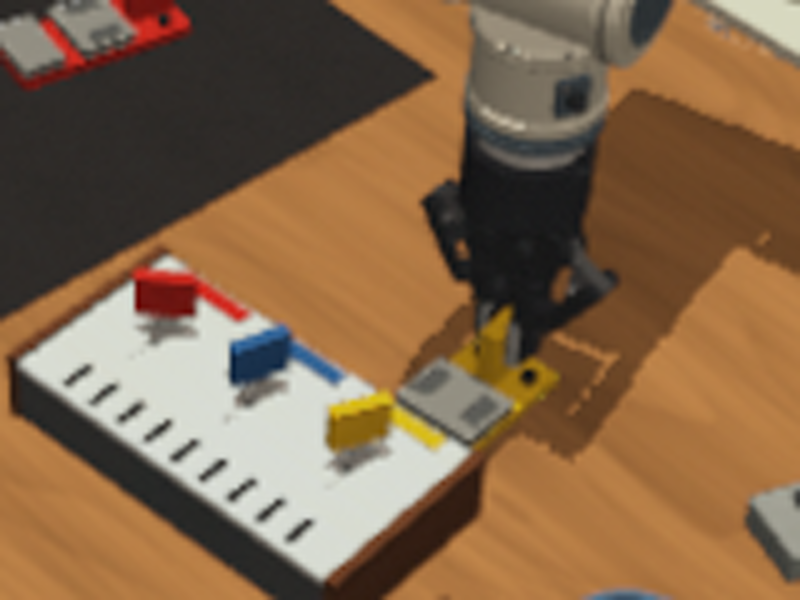

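Entering cleanly, with no contact force. I'll continue the slide.

>>> servo_tool(
  moves=[0, 0, 1.2, 0, 0, 0, 0, 0.05, 0, 1.2, 0, 0, 0, 0, 0.05, 0, 1.2, 0, 0, 0, 0, 0.05, 0, 0.5, 0, 0, 0, 0, 0, 0, 0, 0, 0, 0, 0],
)

```text
time_s: 15.85
eef_pos: [0.5433, 0.1641, 0.0536]
tcp_rot: [0.704, -0.043, 0.707, 0.042]
force: [0.5, -0.3, -2.4]
grip_width: 0.155
```

```bash
python3 - <<'E'
from h import *
bot.camera("top")
plan([.5615,.1663,.056],.119,0.,vmax=1.5)
s=bot.camera("scene");save(s,"s16.png",(300,200,460,320),5)
E
```

```text
t 15.9 pos [0.543  0.1642 0.0537] yaw 0.1203 F [ 0.2  0.5 -3. ] grip 0.155 j6 -1.42
call: -0.12, -0, 0.93, 0.001, -0.002, 0, 0, -0.12, -0.01, 0.93, 0.001, -0.002, 0, 0
```

View pics/s16.png

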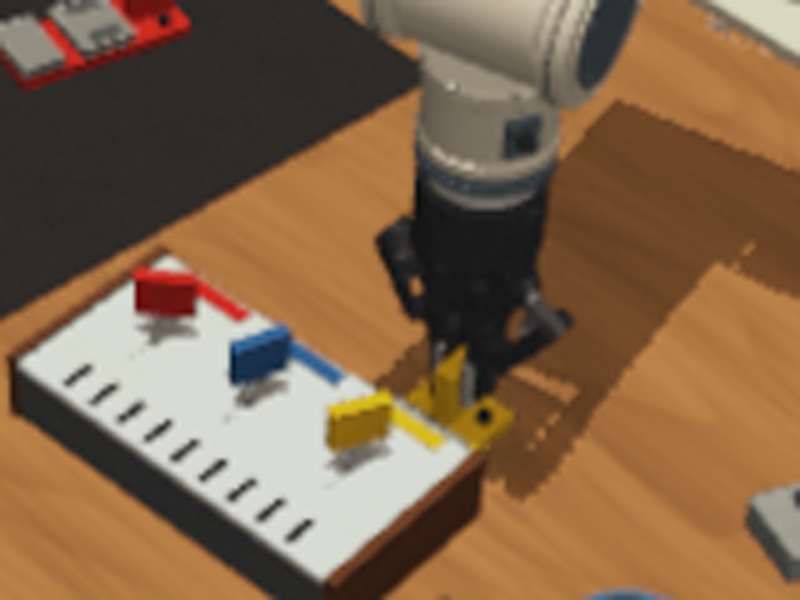

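>>> servo_tool(
  moves=[0, 0, 0.8, 0, 0, 0, 0, 0, 0, 0.5, 0, 0, 0, 0, 0, 0, 0.2, 0, 0, 0, 0],
)

```text
time_s: 16.25
eef_pos: [0.557, 0.1658, 0.0534]
tcp_rot: [0.703, -0.043, 0.708, 0.042]
force: [0.0, -1.0, -3.2]
grip_width: 0.155
```

>>> servo_tool(
  moves=[0.05, 0, 0.3, 0, 0, 0, 0, 0, 0, 0.2, 0, 0, 0, 0],
)

```text
time_s: 16.45
eef_pos: [0.5605, 0.1661, 0.0527]
tcp_rot: [0.702, -0.043, 0.71, 0.042]
force: [-10.9, -0.1, 5.6]
grip_width: 0.153
```

>>> servo_tool(
  moves=[0, 0, 0.3, 0, 0, 0, 0, 0, 0, 0.2, 0, 0, 0, 0],
)

```text
time_s: 16.65
eef_pos: [0.5605, 0.1661, 0.0525]
tcp_rot: [0.698, -0.044, 0.713, 0.041]
force: [-6.6, -1.8, 5.6]
grip_width: 0.152
```

```bash
python3 - <<'E'
from h import *
plan([.5615,.1663,.054],.119,0.,vmax=1.5)
s=bot.camera("scene");save(s,"s17.png",(300,200,460,320),5)
c=bot.camera("wrist");save(c,"w17.png")
E
```

```text
t 16.65 pos [0.5605 0.1661 0.0525] yaw 0.12 F [-6.6 -1.8  5.6] grip 0.152 j6 -1.43
call: -0.15, 0, 0.1, 0.001, -0.022, 0.002, 0
```

View pics/w17.png

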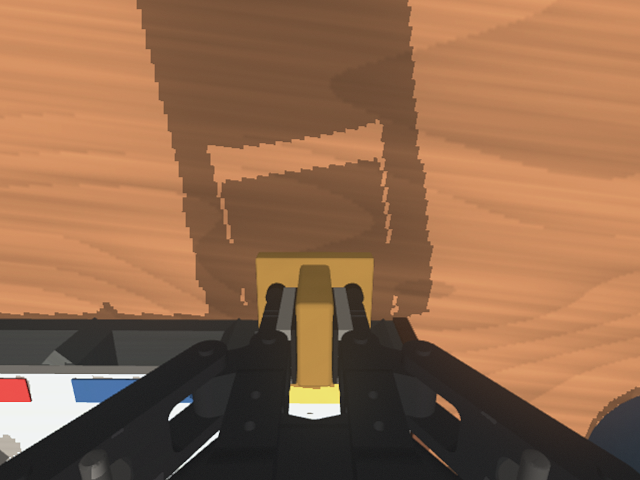

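>>> servo_tool(
  moves=[0, 0, -0.1, 0, 0, 0, 0.5, 0, 0, 0, 0, 0, 0, 0.5, 0, 0, 0, 0, 0, 0, 0.5, -2, 0, 0, 0, -0.01, 0, 0.5, -4, 0, 0, 0, -0.01, 0, 0.5, -4, 0, 0, 0, 0, 0, 0.5, -1.5, 0, 0, 0, 0, 0, 0.5],
)

```text
time_s: 17.45
eef_pos: [0.5617, 0.1669, 0.17]
tcp_rot: [0.706, -0.043, 0.706, 0.042]
force: [0.7, 0.1, -0.2]
grip_width: 0.503
```

```bash
python3 - <<'E'
from h import *
plan([.6355,.1751,.20],-.30,0.5)
s=bot.camera("scene");save(s,"s18.png",(300,200,460,320),5)
E
```

```text
t 17.45 pos [0.5617 0.1669 0.17  ] yaw 0.1207 F [ 0.7  0.1 -0.2] grip 0.503 j6 -1.42
call: -0.75, -0.02, 1.86, 0.105, 0, 0, 0.5, -0.75, 0.17, 1.85, 0.105, 0, 0, 0.5, -0.75, 0.37, 1.81, 0.105, 0, 0, 0.5, -0.75, 0.56, 1.77, 0.105, 0, 0, 0.5
```

View pics/s18.png

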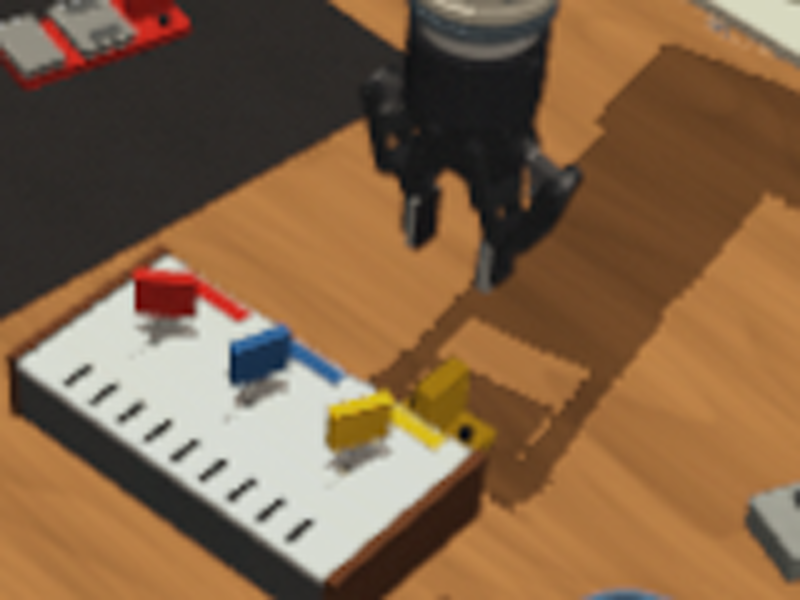

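>>> servo_tool(
  moves=[-0.3, 0, 1.9, 0.105, 0, 0, 0.5, -0.3, 0.2, 1.9, 0.105, 0, 0, 0.5, 0, 0.4, 1.8, 0.105, 0, 0, 0.5, 0, 0.6, 1.8, 0.105, 0, 0, 0.5, 0, 0, 0, 0, 0, 0, 0.5],
)

```text
time_s: 18.0
eef_pos: [0.6413, 0.1768, 0.1786]
tcp_rot: [0.701, 0.111, 0.696, -0.11]
force: [-0.4, 0.3, -1.1]
grip_width: 0.5
```

```bash
python3 - <<'E'
from h import *
bot.camera("top");bot.camera("top")
plan([.6355,.1751,.16],-.30,0.5)
st=bot.observe(); c=bot.camera("wrist"); save(c,"w18.png")
print(proj(c,[[.6355,.1751,.096]],st))
import pickle; pickle.dump((st,c),open("pics/w18.pkl","wb"))
E
```

```text
t 18.1 pos [0.6386 0.1764 0.1779] yaw -0.3111 F [-0.2  0.  -0.5] grip 0.499 j6 -1.01
call: 1.79, -0.23, -0.27, -0.011, 0.004, -0.001, 0.5
[[309.98495777 252.88048822]]
```

View pics/w18.png

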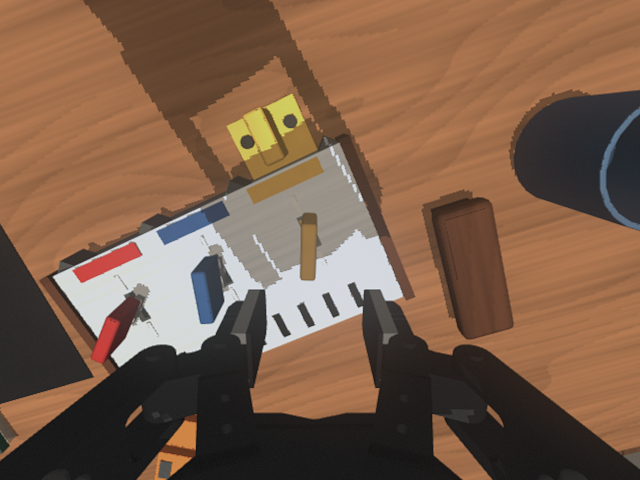

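>>> servo_tool(
  moves=[1, -0.2, -0.2, 0.03, 0.004, 0, 0.5, 2.5, 0, 0, 0, 0, 0, 0.5, 2.5, 0, 0, 0, 0, 0, 0.5, 1.8, 0, 0, 0, 0, 0, 0.5, 0.6, 0, 0, 0, 0, 0, 0.5, 0, 0, 0, 0, 0, 0, 0.5],
)

```text
time_s: 18.75
eef_pos: [0.6296, 0.1741, 0.0886]
tcp_rot: [0.695, 0.12, 0.699, -0.121]
force: [0.3, 0.9, 0.4]
grip_width: 0.504
```

```bash
python3 - <<'E'
from h import *
bot.camera("top")
plan([.6355,.1751,.087],-.345,0.5)
st=bot.observe(); c=bot.camera("wrist"); save(c,"w19.png")
E
```

```text
t 18.8 pos [0.6297 0.1741 0.0891] yaw -0.3418 F [-1.   0.8 -0.2] grip 0.5 j6 -0.98
call: 0.21, 0.28, 0.52, 0.003, -0.005, 0.002, 0.5
```

View pics/w19.png

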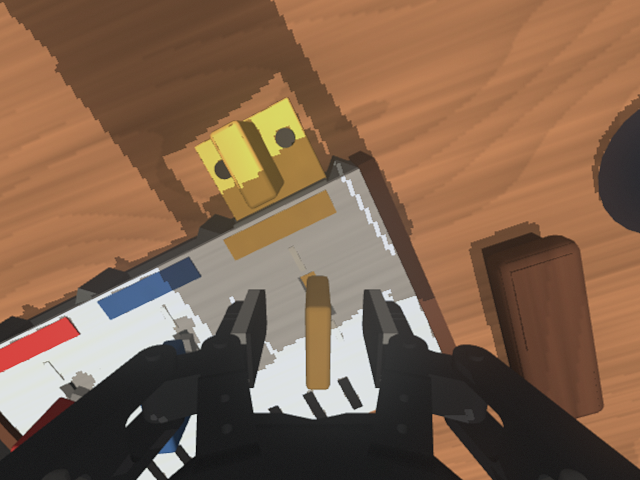

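>>> servo_tool(
  moves=[0.1, 0.15, 0.35, 0, 0, 0, 0.4, 0, 0, 0, 0, 0, 0, 0.3, 0, 0, 0, 0, 0, 0, 0, 0, 0, 0, 0, 0, 0, 0, 0, 0, 0, 0, 0, 0, 0],
  squeeze=50,
)

```text
time_s: 19.35
eef_pos: [0.6358, 0.1737, 0.092]
tcp_rot: [0.697, 0.12, 0.697, -0.12]
force: [0.9, 2.0, -5.1]
grip_width: 0.105
```

```bash
python3 - <<'E'
from h import *
plan([.6355,.1751,.087],.119,0.)
st=bot.observe(); c=bot.camera("wrist"); save(c,"w20.png")
print(st["ft_torque"])
E
```

```text
t 19.35 pos [0.6358 0.1737 0.092 ] yaw -0.3418 F [ 0.9  2.  -5.1] grip 0.105 j6 -0.98
call: 0.13, 0.03, -0.02, -0.115, 0, 0, 0, 0.12, 0.03, -0.01, -0.115, 0, 0, 0, 0.13, 0.03, -0.01, -0.115, 0, 0, 0, 0.12, 0.04, -0.01, -0.115, 0, 0, 0
[ 0.42779892 -0.25669923  0.02154579]
```

View pics/w20.png

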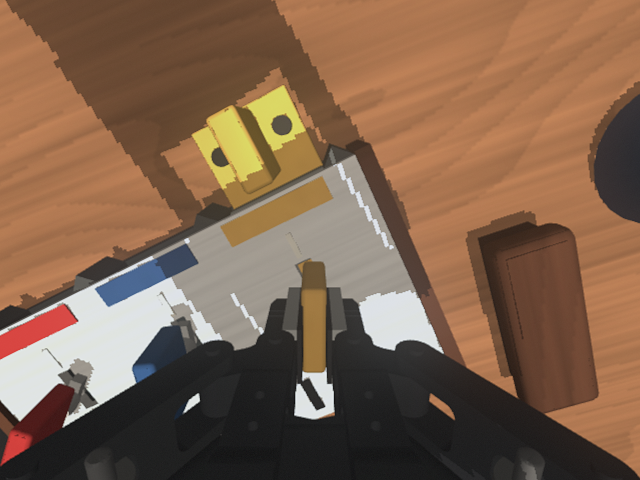

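>>> servo_tool(
  moves=[0.1, 0.03, 0, -0.12, 0, 0, 0, 0.1, 0.03, 0, -0.12, 0, 0, 0, 0.1, 0.03, 0, -0.12, 0, 0, 0, 0, 0.03, 0, -0.1, 0, 0, 0, 0, 0, 0, 0, 0, 0, 0],
)

```text
time_s: 19.9
eef_pos: [0.6357, 0.1734, 0.0914]
tcp_rot: [0.705, -0.049, 0.706, 0.047]
force: [-2.4, -1.2, 2.6]
grip_width: 0.104
```

```bash
python3 - <<'E'
from h import *
bot.camera("top")
plan([.6355,.1751,.087],.119,0.)
st=bot.observe(); c=bot.camera("wrist"); save(c,"w21.png")
print(st["ft_torque"])
E
```

```text
t 19.95 pos [0.6357 0.1734 0.0914] yaw 0.1327 F [-1.6 -2.3  2.9] grip 0.107 j6 -1.45
call: 0.44, 0.17, -0, 0.014, -0.001, 0.002, 0
[-0.27194095  0.37637196  0.0184061 ]
```

View pics/w21.png

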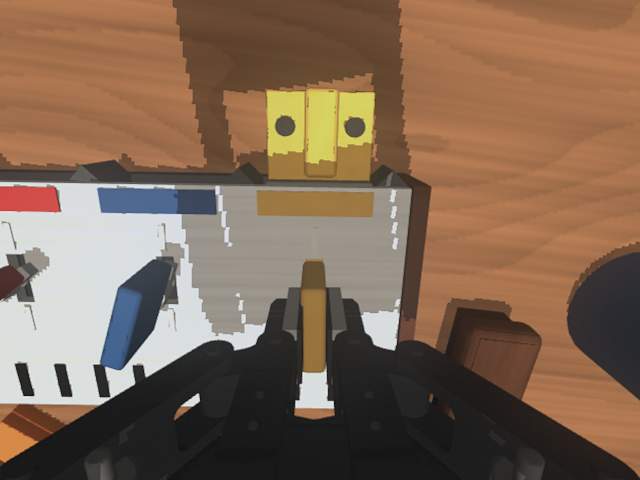

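>>> servo_tool(
  moves=[0.5, 0, 0, 0, 0, 0, 0, 0.5, 0, 0, 0, 0, 0, 0, 0.5, 0, 0, 0, 0, 0, 0],
)

```text
time_s: 20.3
eef_pos: [0.6357, 0.1735, 0.0765]
tcp_rot: [0.706, -0.046, 0.706, 0.044]
force: [-3.0, -1.9, 5.6]
grip_width: 0.105
```

>>> servo_tool(
  moves=[0.2, 0, 0, 0, 0, 0, 0, 0, 0, 0, 0, 0, 0, 0],
)

```text
time_s: 20.5
eef_pos: [0.6358, 0.1735, 0.0766]
tcp_rot: [0.705, -0.045, 0.706, 0.044]
force: [-4.4, -2.4, 4.7]
grip_width: 0.105
```

>>> servo_tool(
  moves=[0.3, 0, 0, 0, 0, 0, 0],
)

```text
time_s: 20.6
eef_pos: [0.6361, 0.1736, 0.0759]
tcp_rot: [0.705, -0.045, 0.706, 0.043]
force: [-14.2, -4.9, 42.7]
grip_width: 0.103
```

>>> servo_tool(
  moves=[0.05, 0, 0, 0.1, 0, 0, 0, 0.05, 0, 0, 0.14, 0, 0, 0, 0.05, 0, 0, 0.14, 0, 0, 0, 0, 0, 0, 0.14, 0, 0, 0],
)

```text
time_s: 21.0
eef_pos: [0.636, 0.174, 0.0765]
tcp_rot: [0.692, 0.145, 0.692, -0.147]
force: [-3.3, -1.6, 6.4]
grip_width: 0.105
```

```bash
python3 - <<'E'
from h import *
plan([.636,.1736,.076],.125-1.6,0.)
print(bot.observe()["ft_torque"])
E
```

```text
t 21.0 pos [0.636  0.174  0.0765] yaw -0.4159 F [-3.3 -1.6  6.4] grip 0.105 j6 -0.9
call: 0.01, -0, 0, 0.132, 0, 0, 0, 0.01, -0.01, 0, 0.132, 0, 0, 0, 0, -0, 0, 0.132, 0, 0, 0, 0.01, -0, 0.01, 0.132, 0, 0, 0, 0, -0, 0.01, 0.132, 0, 0, 0, 0.01, -0, 0, 0.132, 0, 0, 0, 0, -0.01, 0.01, 0.132, 0, 0, 0, 0.01, -0, 0, 0.132, 0, 0, 0
[-0.21083294  0.43554635  0.01315228]
```

>>> servo_tool(
  moves=[0, 0, 0, 0.13, 0, 0, 0, 0, 0, 0, 0.13, 0, 0, 0, 0, 0, 0, 0.13, 0, 0, 0, 0, 0, 0, 0.13, 0, 0, 0, 0, 0, 0, 0.13, 0, 0, 0, 0, 0, 0, 0.13, 0, 0, 0, 0, 0, 0, 0.12, 0, 0, 0, 0, 0, 0, 0.08, 0, 0, 0],
)

```text
time_s: 21.8
eef_pos: [0.6369, 0.1744, 0.0763]
tcp_rot: [0.531, 0.467, 0.529, -0.468]
force: [-3.4, -2.5, 7.1]
grip_width: 0.103
```

```bash
python3 - <<'E'
from h import *
plan([.636,.1736,.076],.125-1.6,0.)
print(bot.observe()["ft_torque"])
c=bot.camera("wrist"); save(c,"w22.png")
E
```

```text
t 21.8 pos [0.6369 0.1744 0.0763] yaw -1.4455 F [-3.4 -2.5  7.1] grip 0.103 j6 0.13
call: 0.04, -0.1, 0.07, 0.03, 0.002, -0.001, 0
[-0.38464     0.50545777  0.04356084]
```

View pics/w22.png

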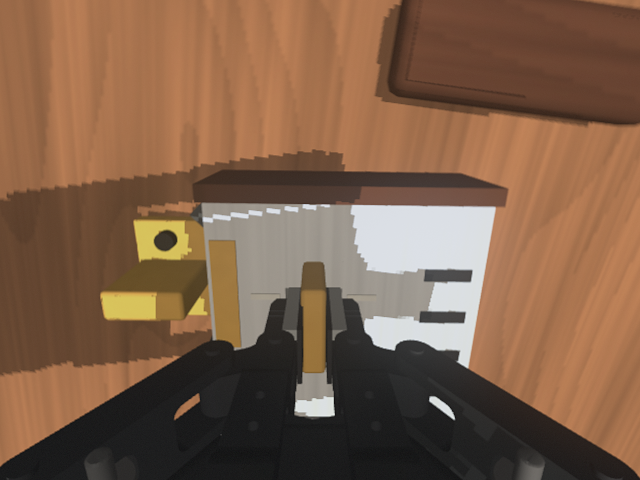

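>>> servo_tool(
  moves=[0, 0, 0, 0.06, 0, 0, 0, 0, 0, 0, 0.05, 0, 0, 0],
)

```text
time_s: 22.05
eef_pos: [0.637, 0.1743, 0.0764]
tcp_rot: [0.503, 0.498, 0.501, -0.498]
force: [-4.4, -1.8, 8.4]
grip_width: 0.104
```

```bash
python3 - <<'E'
from h import *
plan([.636,.1736,.076],.125-1.6,0.)
print(bot.observe()["ft_torque"])
E
```

```text
t 22.05 pos [0.637  0.1743 0.0764] yaw -1.5631 F [-4.4 -1.8  8.4] grip 0.104 j6 0.25
call: 0.04, -0.11, 0.07, -0.088, 0.003, -0.002, 0
[-0.50252251  0.53247291  0.82494174]
```

>>> servo_tool(
  moves=[0, 0, 0, -0.03, 0, 0, 0.3, 0, 0, 0, 0, 0, 0, 0.5, 0, 0, 0, 0, 0, 0, 0.5, -2, 0, 0, 0, 0, 0, 0.5, -4, 0, 0, 0, 0, 0, 0.5, -3, 0, 0, 0, 0, 0, 0.5, 0, 0, 0, 0, 0, 0, 0.5],
)

```text
time_s: 22.75
eef_pos: [0.6371, 0.1759, 0.1647]
tcp_rot: [0.51, 0.49, 0.509, -0.491]
force: [0.0, 0.0, 0.5]
grip_width: 0.498
```

```bash
python3 - <<'E'
from h import *
bot.camera("top")
plan([.636,.1736,.2],.125-1.6,0.)
st=bot.observe();c=bot.camera("wrist"); save(c,"w23.png")
s=bot.camera("scene");save(s,"s23.png",(300,200,460,320),5)
t=bot.camera("top");save(t,"t23.png",(300,180,440,320),4)
E
```

```text
t 22.8 pos [0.6362 0.1756 0.1628] yaw -1.5322 F [-0.6 -0.7 -0.6] grip 0.5 j6 0.21
call: -3.72, -0.03, 0.21, -0.057, 0.002, 0.002, 0
```

View pics/w23.png

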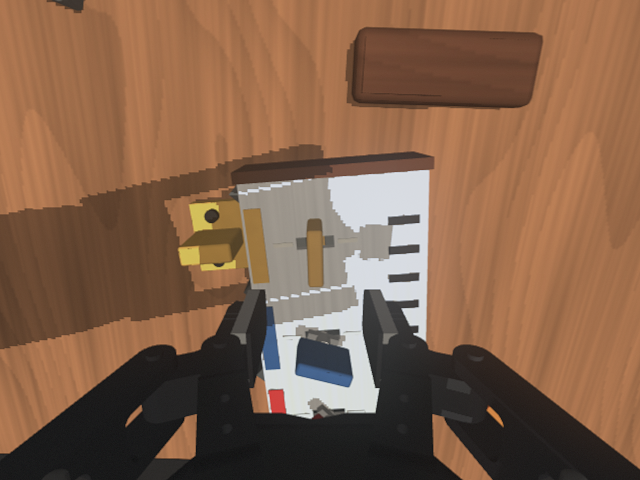

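View pics/s23.png

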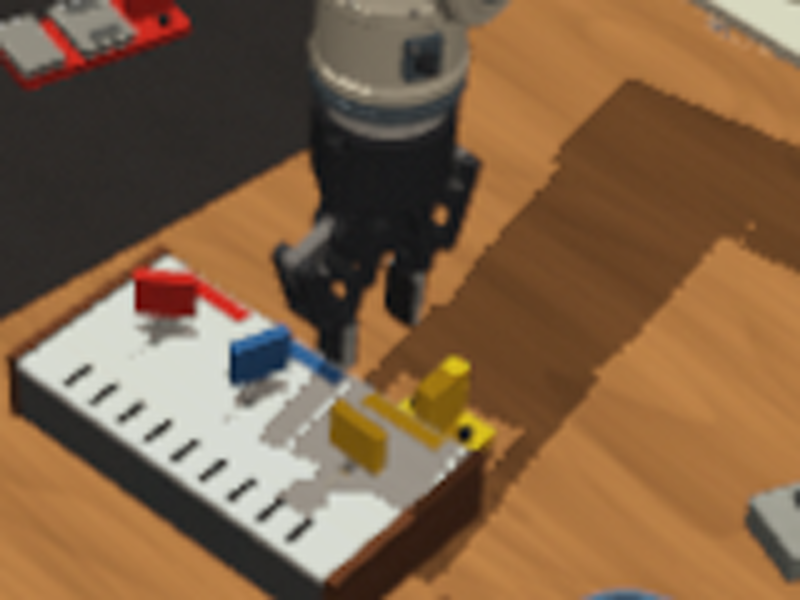

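View pics/t23.png

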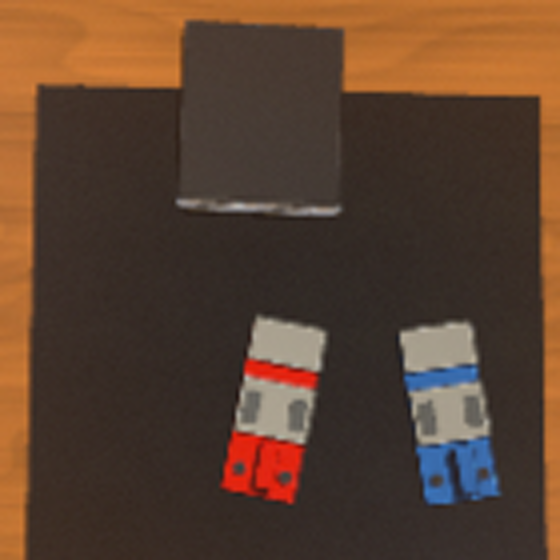

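```bash
python3 - <<'E'
from h import *
plan([.435,-.268,.15],-.17,0.5,vmax=4.2)
E
```

```text
t 22.95 pos [0.6338 0.1749 0.1593] yaw -1.5322 F [-0.1  0.3 -0.2] grip 0.5 j6 0.21
call: 0.11, -1.8, 3.62, -0.114, -0, 0.001, 0.5, 0.11, -2.2, 3.4, -0.114, -0, 0.001, 0.5, 0.1, -2.57, 3.12, -0.114, -0, 0.001, 0.5, 0.1, -2.91, 2.81, -0.114, -0, 0.001, 0.5, 0.1, -3.21, 2.46, -0.114, -0, 0.001, 0.5, 0.09, -3.47, 2.08, -0.114, -0, 0.001, 0.5, 0.09, -3.68, 1.67, -0.114, -0, 0.001, 0.5, 0.09, -3.85, 1.25, -0.114, -0, 0.001, 0.5, 0.08, -3.97, 0.8, -0.114, -0, 0.001, 0.5, 0.08, -4.03, 0.34, -0.114, -0, 0.001, 0.5
call: 0.07, -4.05, -0.12, -0.114, -0, 0.001, 0.5, 0.07, -4, -0.58, -0.114, -0, 0.001, 0.5
```

>>> servo_tool(
  moves=[0, -1.8, 3.6, -0.114, 0, 0, 0.5, 0, -2.2, 3.4, -0.114, 0, 0, 0.5, 0, -2.6, 3.1, -0.114, 0, 0, 0.5, 0, -2.9, 2.8, -0.114, 0, 0, 0.5, 0, -3.2, 2.5, -0.114, 0, 0, 0.5, 0, -3.5, 2.1, -0.114, 0, 0, 0.5, 0.1, -3.7, 1.7, -0.114, 0, 0, 0.5, 0.1, -3.9, 1.3, -0.114, 0, 0, 0.5, 0.1, -4.0, 0.8, -0.114, 0, 0, 0.5, 0.1, -4.0, 0.3, -0.114, 0, 0, 0.5],
)

```text
time_s: 23.95
eef_pos: [0.4634, -0.2055, 0.144]
tcp_rot: [0.687, 0.117, 0.707, -0.121]
force: [0.2, 0.1, -0.2]
grip_width: 0.504
```

```bash
python3 - <<'E'
from h import *
plan([.435,-.268,.15],-.17,0.5,vmax=4.2)
E
```

```text
t 23.95 pos [ 0.4634 -0.2055  0.144 ] yaw -0.3383 F [ 0.2  0.1 -0.2] grip 0.504 j6 -1.65
call: -0.26, -3.42, -0.31, -0.084, -0.014, 0.004, 0.5, -0.28, -3.38, -0.59, -0.084, -0.014, 0.004, 0.5
```

>>> servo_tool(
  moves=[-0.2, -2.8, -0.3, -0.08, -0.014, 0, 0.5, -0.2, -2.0, -0.5, -0.08, -0.014, 0, 0.5, 0, -0.8, -0.2, 0, 0, 0, 0.5, 0, 0, 0, 0, 0, 0, 0.5],
)

```text
time_s: 24.35
eef_pos: [0.4322, -0.2609, 0.1436]
tcp_rot: [0.701, 0.061, 0.707, -0.064]
force: [-0.1, 1.0, 1.1]
grip_width: 0.5
```

```bash
python3 - <<'E'
from h import *
bot.camera("top");bot.camera("top")
plan([.427,-.269,.13],-.17,0.5,vmax=4.2)
st=bot.observe();c=bot.camera("wrist"); save(c,"w24.png")
print(proj(c,[[.427,-.269,.053]],st))
import pickle; pickle.dump((st,c),open("pics/w24.pkl","wb"))
E
```

```text
t 24.45 pos [ 0.4328 -0.26    0.1437] yaw -0.1759 F [0.1 0.7 0.2] grip 0.501 j6 -1.95
call: 1.38, -0.99, -0.4, -0.006, -0.008, 0.005, 0.5
[[298.71602545 247.4765372 ]]
```

View pics/w24.png

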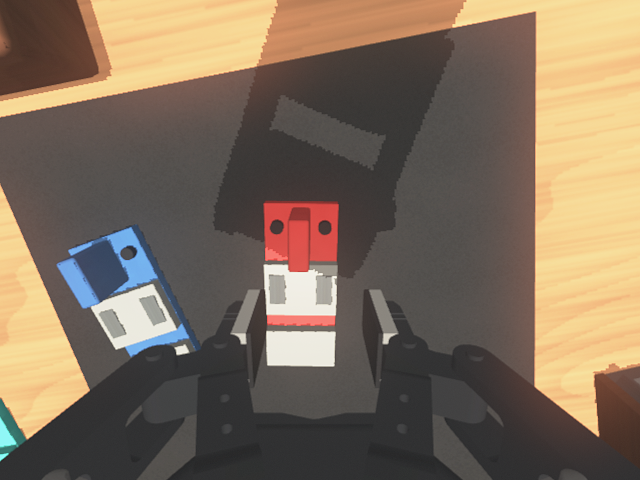

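>>> servo_tool(
  moves=[0, -0.7, -0.3, -0.006, -0.008, 0.005, 0.5, 2.5, 0, 0, 0, 0, 0, 0.5, 2.5, 0, 0, 0, 0, 0, 0.5, 0.5, 0, 0, 0, 0, 0, 0.5, 0, 0, 0, 0, 0, 0, 0.5],
)

```text
time_s: 25.0
eef_pos: [0.4332, -0.2621, 0.0881]
tcp_rot: [0.706, 0.058, 0.704, -0.058]
force: [0.0, 0.6, -0.1]
grip_width: 0.501
```

```bash
python3 - <<'E'
from h import *
bot.camera("top")
plan([.427,-.269,.04],-.17,0.5,vmax=4.2)
st=bot.observe();c=bot.camera("wrist"); save(c,"w25.png")
print(proj(c,[[.427,-.269,.053]],st))
E
```

```text
t 25.05 pos [ 0.4333 -0.2622  0.0885] yaw -0.1649 F [ 0.3 -0.5  0.5] grip 0.496 j6 -1.97
call: 2.42, -0.39, -0.26, 0.003, 0.001, 0, 0.5, 2.43, -0.38, -0.26, 0.003, 0.001, 0, 0.5
[[297.49547423 280.31551716]]
```

View pics/w25.png

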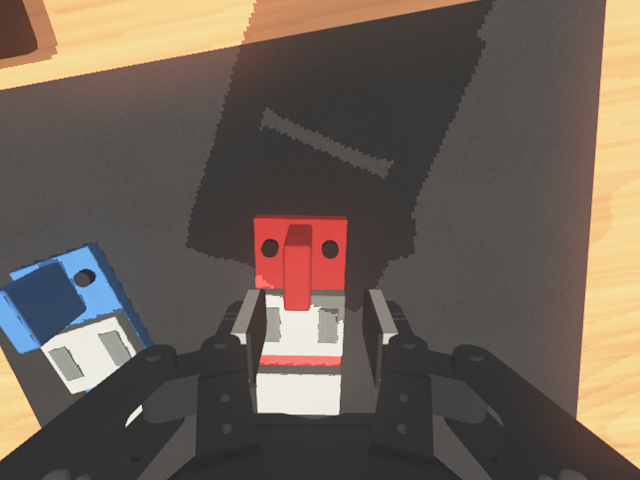

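>>> servo_tool(
  moves=[0, -0.6, -0.4, 0, 0, 0, 0.5, 0.2, -0.3, -0.2, 0, 0, 0, 0.5, 2, 0, 0, 0, 0, 0, 0.5, 2, 0, 0, 0, 0, 0, 0.5, 0.6, 0, 0, 0, 0, 0, 0.5, 0, 0, 0, 0, 0, 0, 0.5],
)

```text
time_s: 25.7
eef_pos: [0.4283, -0.2741, 0.0444]
tcp_rot: [0.709, 0.056, 0.7, -0.061]
force: [-0.6, -1.3, 0.4]
grip_width: 0.496
```

```bash
python3 - <<'E'
from h import *
plan([.426,-.269,.04],-.17,0.5,vmax=4.2)
st=bot.observe();c=bot.camera("wrist"); save(c,"w26.png")
E
```

```text
t 25.7 pos [ 0.4283 -0.2741  0.0444] yaw -0.1659 F [-0.6 -1.3  0.4] grip 0.496 j6 -2.0
call: 0.43, 0.47, -0.32, 0.004, 0.012, 0.005, 0.5
```

View pics/w26.png

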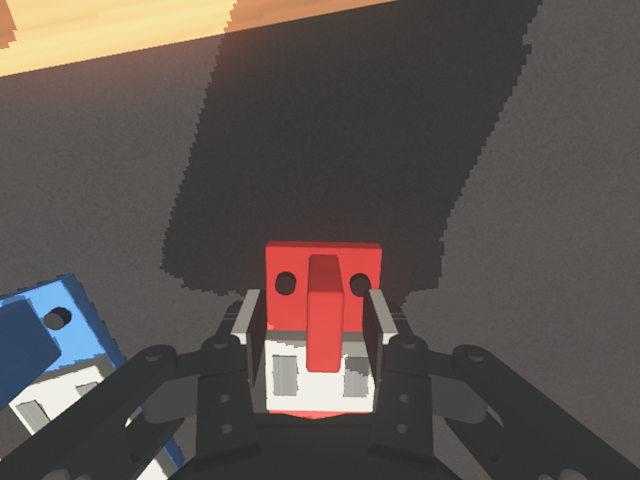

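>>> servo_tool(
  moves=[0.3, 0.25, -0.25, 0, 0.01, 0.003, 0.5, 0.15, 0.1, -0.05, 0, 0, 0, 0.4, 0, 0, 0, 0, 0, 0, 0.35],
)

```text
time_s: 26.05
eef_pos: [0.4267, -0.2707, 0.0417]
tcp_rot: [0.706, 0.058, 0.703, -0.06]
force: [0.7, 0.1, -0.8]
grip_width: 0.351
```

```bash
python3 - <<'E'
from h import *
plan([.426,-.269,.04],-.17,0.5,vmax=4.2)
st=bot.observe();c=bot.camera("wrist"); save(c,"w27.png")
E
```

```text
t 26.05 pos [ 0.4267 -0.2707  0.0417] yaw -0.1663 F [ 0.7  0.1 -0.8] grip 0.351 j6 -1.99
call: 0.17, 0.16, -0.1, 0.004, 0.004, 0.003, 0.5
```

View pics/w27.png

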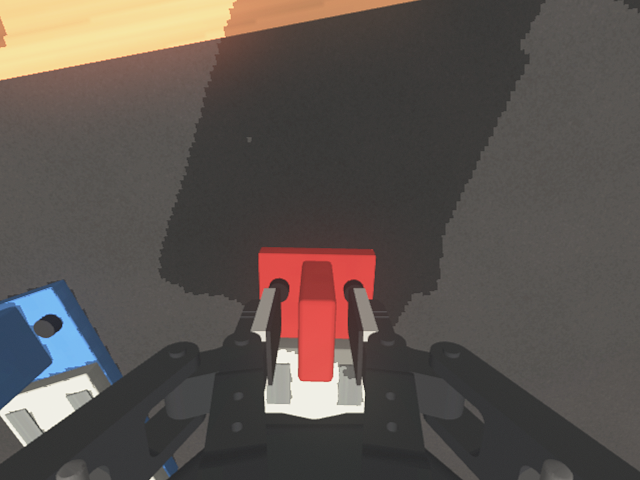

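Tab centred at col 317 between the pads. Close and lift.

>>> servo_tool(
  moves=[0.1, 0.05, 0, 0, 0, 0, 0, 0, 0, 0, 0, 0, 0, 0, 0, 0, 0, 0, 0, 0, 0, 0, 0, 0, 0, 0, 0, 0],
  squeeze=60,
)

```text
time_s: 26.5
eef_pos: [0.4273, -0.2704, 0.0413]
tcp_rot: [0.707, 0.057, 0.703, -0.06]
force: [-0.3, -0.5, -0.2]
grip_width: 0.151
```

>>> servo_tool(
  moves=[-1.5, 0, 0, 0, 0, 0, 0, -2.5, 0, 0, 0, 0, 0, 0, -2.5, 0, 0, 0, 0, 0, 0, -1.5, 0, 0, 0, 0, 0, 0],
)

```text
time_s: 26.9
eef_pos: [0.4241, -0.2682, 0.1203]
tcp_rot: [0.704, 0.059, 0.706, -0.058]
force: [-0.1, -0.2, -1.6]
grip_width: 0.15
```

```bash
python3 - <<'E'
from h import *
o=np.array([.6493,.1002]);yaw=.122;ex=np.array([np.cos(yaw),np.sin(yaw)]);ey=np.array([-ex[1],ex[0]])
for n,y in [("red",-.076),("blue",0),("yellow",.076)]:
    h=o+(-.0325-.047)*ex+y*ey; print(n,"home tcp",h,"pre",h-.11*ex,"key",o-.005*ex+y*ey)
plan([.468,.008,.11],.12,0)
st=bot.observe();c=bot.camera("wrist"); save(c,"w28.png")
E
```

```text
red home tcp [0.57963992 0.01508993] pre [0.47045753 0.0017032 ] key [0.65358618 0.0241564 ]
blue home tcp [0.57039091 0.09052504] pre [0.46120851 0.07713831] key [0.64433716 0.09959151]
yellow home tcp [0.56114189 0.16596015] pre [0.45195949 0.15257342] key [0.63508815 0.17502662]
t 26.9 pos [ 0.4241 -0.2682  0.1203] yaw -0.1658 F [-0.1 -0.2 -1.6] grip 0.15 j6 -1.99
call: 0.15, 4, -0.03, -0.041, -0, -0, 0, 0.15, 3.99, 0.13, -0.041, -0, -0, 0, 0.15, 3.98, 0.3, -0.041, -0, -0, 0, 0.15, 3.97, 0.46, -0.041, -0, -0, 0, 0.15, 3.95, 0.62, -0.041, -0, -0, 0, 0.14, 3.92, 0.78, -0.041, -0, -0, 0, 0.15, 3.88, 0.94, -0.041, -0, -0, 0
```

View pics/w28.png

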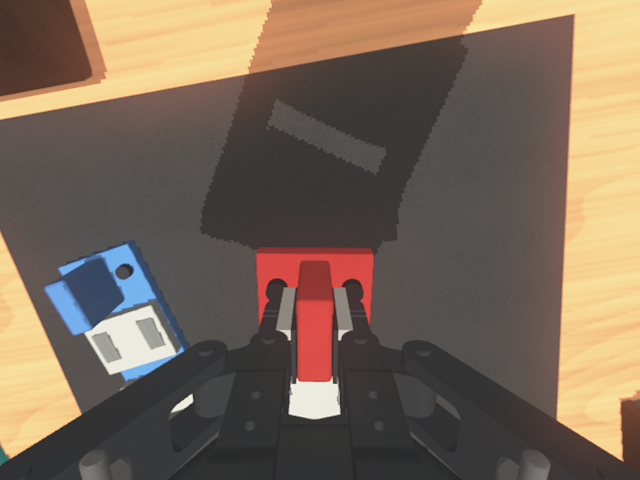

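>>> servo_tool(
  moves=[0, 2.5, 0, -0.03, 0, 0, 0, 0, 3.5, 0.1, -0.03, 0, 0, 0, 0, 4, 0.2, -0.03, 0, 0, 0, 0, 4, 0.4, -0.03, 0, 0, 0, 0.2, 4, 0.6, -0.03, 0, 0, 0, 0.2, 3.5, 0.7, -0.03, 0, 0, 0, 0.2, 2.5, 0.6, -0.03, 0, 0, 0, 0.2, 1.5, 0.4, -0.03, 0, 0, 0, 0.2, 0.6, 0.2, -0.03, 0, 0, 0, 0, 0, 0, 0, 0, 0, 0],
)

```text
time_s: 27.95
eef_pos: [0.4732, -0.0009, 0.1071]
tcp_rot: [0.705, -0.041, 0.707, 0.039]
force: [-0.3, -0.3, -0.9]
grip_width: 0.153
```

```bash
python3 - <<'E'
from h import *
bot.camera("top")
plan([.4680,.0015,.057],.121,0)
E
```

```text
t 28.0 pos [ 0.4731 -0.0013  0.1072] yaw 0.1122 F [ 0.7  1.3 -3.2] grip 0.152 j6 -1.71
call: 2.51, 0.17, -0.23, -0.004, -0.002, 0.001, 0, 2.51, 0.18, -0.23, -0.004, -0.002, 0.001, 0
```

>>> servo_tool(
  moves=[1.8, 0.15, -0.3, -0.004, 0, 0, 0, 1.8, 0.15, -0.2, -0.004, 0, 0, 0, 1.2, 0.05, 0, 0, 0, 0, 0, 0.2, 0, 0, 0, 0, 0, 0, 0, 0, 0, 0, 0, 0, 0],
)

```text
time_s: 28.5
eef_pos: [0.4678, -0.0025, 0.0559]
tcp_rot: [0.705, -0.041, 0.707, 0.039]
force: [0.4, 0.2, -2.6]
grip_width: 0.149
```

```bash
python3 - <<'E'
from h import *
bot.camera("top")
plan([.4680,.0015,.057],.121,0)
t=bot.camera("top"); save(t,"t29.png",(180,180,300,290),5)
s=bot.camera("scene");save(s,"s29.png",(300,200,460,320),5)
E
```

```text
t 28.55 pos [ 0.4679 -0.0025  0.0561] yaw 0.1133 F [-0.7  0.2 -1.8] grip 0.147 j6 -1.71
call: -0.09, 0.39, 0.06, -0.008, -0.002, 0.003, 0
```

View pics/t29.png

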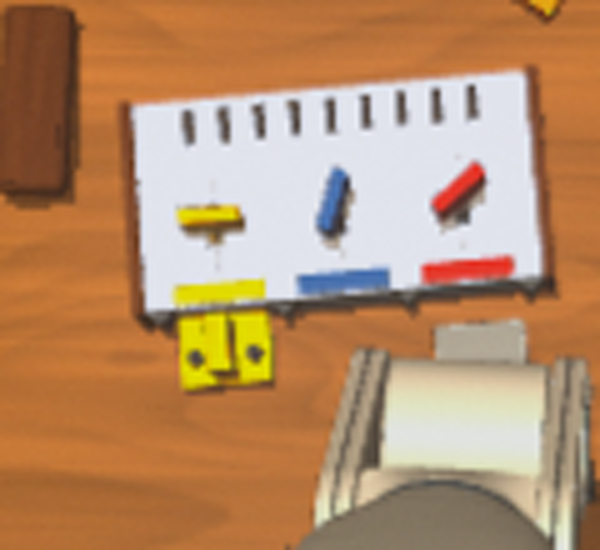

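View pics/s29.png

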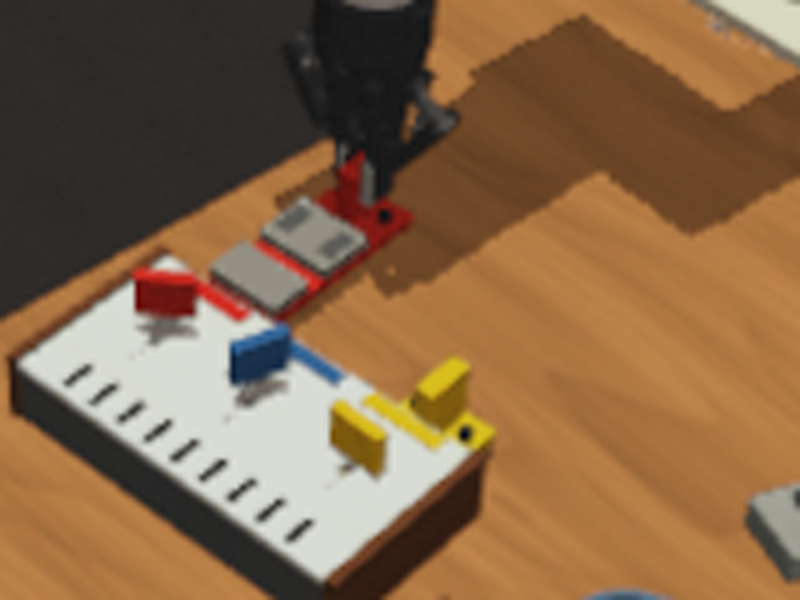

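>>> servo_tool(
  moves=[0, 0.3, 0, -0.007, 0, 0.003, 0, 0, 0.1, 0.6, 0, 0, 0, 0, 0, 0, 1, 0, 0, 0, 0, 0, 0, 0, 0, 0, 0, 0],
)

```text
time_s: 29.05
eef_pos: [0.4868, 0.0043, 0.0584]
tcp_rot: [0.707, -0.043, 0.705, 0.043]
force: [0.4, 0.5, -1.8]
grip_width: 0.152
```

```bash
python3 - <<'E'
from h import *
o=np.array([.5796,.0151]);ex=np.array([np.cos(.121),np.sin(.121)])
st=bot.observe()
d=st["eef_pos"][:2]-o; print("along",d@ex*100,"lat",(d@np.array([-ex[1],ex[0]]))*100)
plan([.5698,.0139,.056],.121,0,vmax=1.5)
E
```

```text
along -9.344178048622865 lat 0.047170727782494974
t 29.05 pos [0.4868 0.0043 0.0584] yaw 0.1216 F [ 0.4  0.5 -1.8] grip 0.152 j6 -1.71
call: 0.05, -0.01, 1.39, 0, 0.001, 0, 0, 0.04, -0.01, 1.39, 0, 0.001, 0, 0, 0.04, -0.01, 1.39, 0, 0.001, 0, 0, 0.04, -0.01, 1.4, 0, 0.001, 0, 0, 0.04, -0.01, 1.39, 0, 0.001, 0, 0, 0.04, -0, 1.4, 0, 0.001, 0, 0
```

>>> servo_tool(
  moves=[0.2, 0, 1, 0, 0, 0, 0, 0.05, 0, 1.2, 0, 0, 0, 0, 0, 0, 1.2, 0, 0, 0, 0, 0, 0, 1.2, 0, 0, 0, 0, 0, 0, 0.5, 0, 0, 0, 0],
)

```text
time_s: 29.55
eef_pos: [0.5422, 0.0111, 0.0557]
tcp_rot: [0.707, -0.043, 0.705, 0.043]
force: [0.2, 0.1, -2.2]
grip_width: 0.155
```

```bash
python3 - <<'E'
from h import *
o=np.array([.5796,.0151]);ex=np.array([np.cos(.121),np.sin(.121)])
st=bot.observe()
d=st["eef_pos"][:2]-o; print("along",d@ex*100,"lat",(d@np.array([-ex[1],ex[0]]))*100)
plan([.5698,.0139,.056],.121,0,vmax=1.5)
s=bot.camera("scene");save(s,"s30.png",(300,200,460,320),5)
E
```

```text
along -3.765512953142025 lat 0.05556262434068804
t 29.55 pos [0.5422 0.0111 0.0557] yaw 0.1218 F [ 0.2  0.1 -2.2] grip 0.155 j6 -1.69
call: -0.01, -0.03, 1.39, 0, 0.002, 0, 0, -0.01, -0.03, 1.39, 0, 0.002, 0, 0
```

View pics/s30.png

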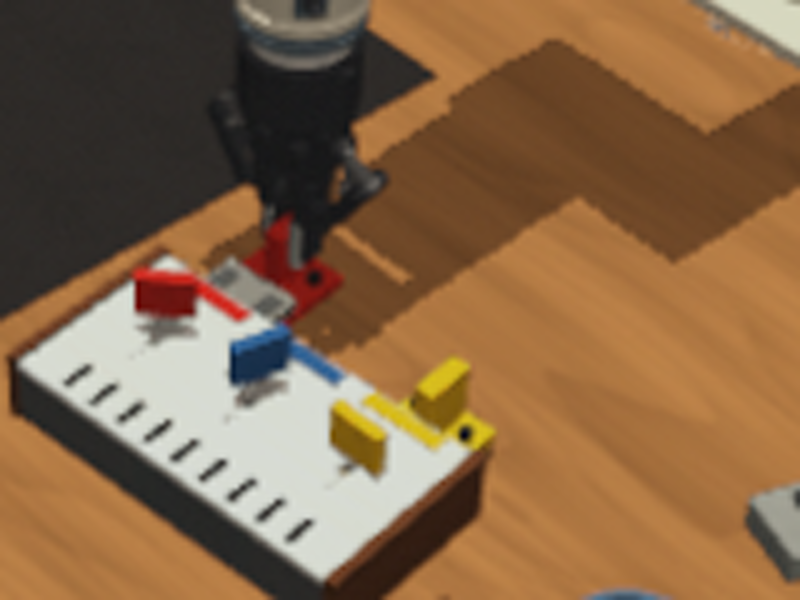

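>>> servo_tool(
  moves=[0, 0, 1.2, 0, 0, 0, 0, 0, 0, 1, 0, 0, 0, 0, 0, 0, 0.6, 0, 0, 0, 0, 0, 0, 0.2, 0, 0, 0, 0],
)

```text
time_s: 30.0
eef_pos: [0.572, 0.0146, 0.055]
tcp_rot: [0.706, -0.043, 0.706, 0.043]
force: [-0.7, -1.1, -2.9]
grip_width: 0.153
```

>>> servo_tool(
  moves=[0.1, 0, 0.3, 0, 0, 0, 0, 0.1, 0, 0.3, 0, 0, 0, 0],
)

```text
time_s: 30.2
eef_pos: [0.5764, 0.0151, 0.0531]
tcp_rot: [0.705, -0.043, 0.707, 0.043]
force: [-17.8, -4.0, 29.8]
grip_width: 0.154
```

>>> servo_tool(
  moves=[-0.15, 0, 0.3, 0, 0, 0, 0, 0, 0, 0.3, 0, 0, 0, 0],
)

```text
time_s: 30.4
eef_pos: [0.5794, 0.0155, 0.0545]
tcp_rot: [0.702, -0.043, 0.709, 0.043]
force: [-10.5, -3.3, 5.2]
grip_width: 0.152
```

>>> servo_tool(
  moves=[0, 0, 0.3, 0, 0, 0, 0],
)

```text
time_s: 30.5
eef_pos: [0.5794, 0.0154, 0.0542]
tcp_rot: [0.7, -0.044, 0.712, 0.043]
force: [-14.8, -4.7, 10.2]
grip_width: 0.153
```

```bash
python3 - <<'E'
from h import *
o=np.array([.5796,.0151]);ex=np.array([np.cos(.121),np.sin(.121)])
st=bot.observe()
d=st["eef_pos"][:2]-o; print("along",d@ex*100,"lat",(d@np.array([-ex[1],ex[0]]))*100,st["force"])
s=bot.camera("scene");save(s,"s31.png",(300,200,460,320),5)
E
```

```text
along -0.014024269145900051 lat 0.03397023850370471 [-14.80515893  -4.69940466  10.19353727]
```

View pics/s31.png

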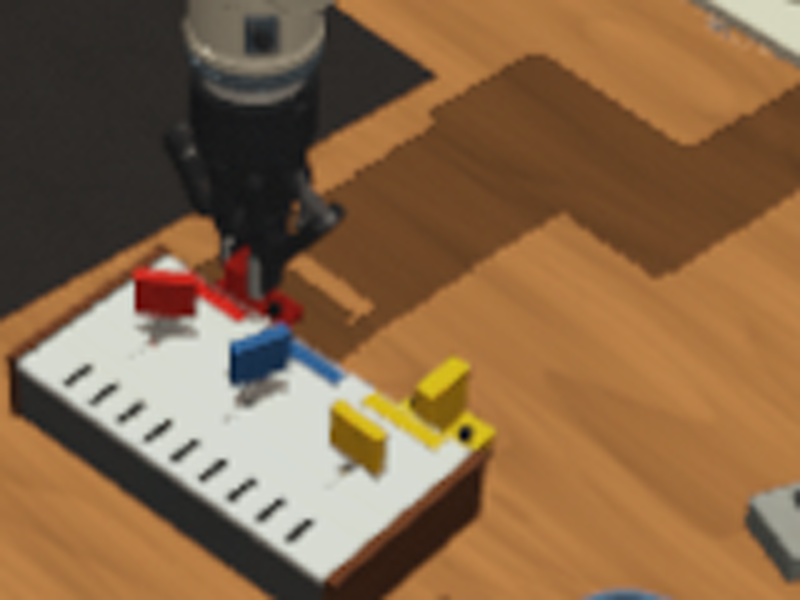

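>>> servo_tool(
  moves=[0, 0, -0.1, 0, 0, 0, 0.5, 0, 0, 0, 0, 0, 0, 0.5, 0, 0, 0, 0, 0, 0, 0.5, -2, 0, 0, 0, -0.01, 0, 0.5, -4, 0, 0, 0, -0.01, 0, 0.5, -4, 0, 0, 0, 0, 0, 0.5, -1.5, 0, 0, 0, 0, 0, 0.5],
)

```text
time_s: 31.25
eef_pos: [0.5795, 0.0161, 0.1706]
tcp_rot: [0.707, -0.043, 0.704, 0.044]
force: [0.6, -0.2, 0.3]
grip_width: 0.499
```

```bash
python3 - <<'E'
from h import *
plan([.6533,.0240,.175],-.79,0.5)
E
```

```text
t 31.25 pos [0.5795 0.0161 0.1706] yaw 0.122 F [ 0.6 -0.2  0.3] grip 0.499 j6 -1.69
call: -0.06, -0.02, 1.06, 0.13, 0, -0, 0.5, -0.06, 0.12, 1.05, 0.13, 0, -0, 0.5, -0.06, 0.26, 1.03, 0.13, 0, -0, 0.5, -0.06, 0.39, 0.99, 0.13, 0, -0, 0.5, -0.06, 0.51, 0.93, 0.13, 0, -0, 0.5, -0.06, 0.63, 0.85, 0.13, 0, -0, 0.5, -0.06, 0.73, 0.77, 0.13, 0, -0, 0.5
```

>>> servo_tool(
  moves=[0, 0, 1.1, 0.13, 0, 0, 0.5, 0, 0.1, 1.1, 0.13, 0, 0, 0.5, 0, 0.3, 1, 0.13, 0, 0, 0.5, 0, 0.4, 1, 0.13, 0, 0, 0.5, 0, 0.5, 0.9, 0.13, 0, 0, 0.5, 0, 0.6, 0.8, 0.13, 0, 0, 0.5, 0, 0.6, 0.7, 0.13, 0, 0, 0.5, 0, 0, 0, 0, 0, 0, 0.5],
)

```text
time_s: 32.05
eef_pos: [0.6607, 0.0248, 0.1787]
tcp_rot: [0.654, 0.287, 0.642, -0.279]
force: [0.5, -0.2, 0.8]
grip_width: 0.501
```

```bash
python3 - <<'E'
from h import *
bot.camera("top");bot.camera("top")
plan([.6533,.0240,.089],-.79,0.5)
st=bot.observe();c=bot.camera("wrist"); save(c,"w32.png")
print(proj(c,[[.6533,.0240,.096]],st))
t=bot.camera("top");save(t,"t32.png",(190,110,450,310),3)
E
```

```text
t 32.15 pos [0.6593 0.0247 0.1784] yaw -0.8183 F [-0.3  0.4  1.2] grip 0.501 j6 -0.74
call: 4.46, -0.31, -0.23, -0.014, 0.006, -0.008, 0.5, 4.47, -0.28, -0.21, -0.014, 0.006, -0.008, 0.5
[[305.01694811 250.11432731]]
```

View pics/w32.png

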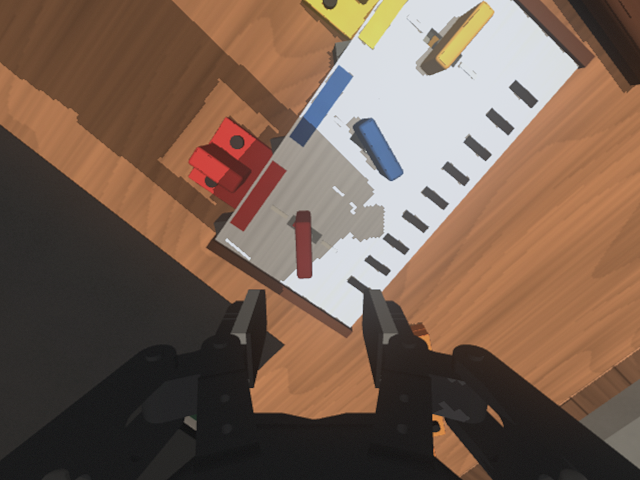

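View pics/t32.png

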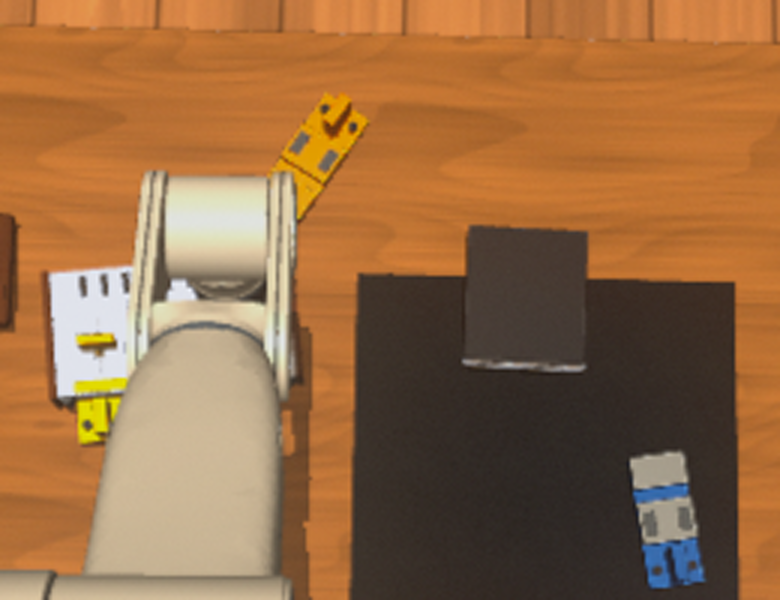

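>>> servo_tool(
  moves=[1, -0.3, -0.2, 0, 0.008, -0.008, 0.5, 2.5, -0.1, 0, 0, 0.004, -0.006, 0.5, 2.5, 0, 0, 0, 0, 0, 0.5, 1.8, 0, 0, 0, 0, 0, 0.5, 0.6, 0, 0, 0, 0, 0, 0.5, 0, 0, 0, 0, 0, 0, 0.5],
)

```text
time_s: 32.85
eef_pos: [0.6516, 0.0232, 0.0899]
tcp_rot: [0.648, 0.279, 0.651, -0.279]
force: [0.1, -0.1, 0.3]
grip_width: 0.499
```

```bash
python3 - <<'E'
from h import *
bot.camera("top")
plan([.6540,.0235,.089],-.818,0.5)
st=bot.observe();c=bot.camera("wrist"); save(c,"w33.png")
E
```

```text
t 32.9 pos [0.6517 0.0232 0.0904] yaw -0.8115 F [0.4 0.5 0.6] grip 0.501 j6 -0.75
call: 0.13, 0.18, 0.14, 0.007, -0.004, 0.001, 0.5
```

View pics/w33.png

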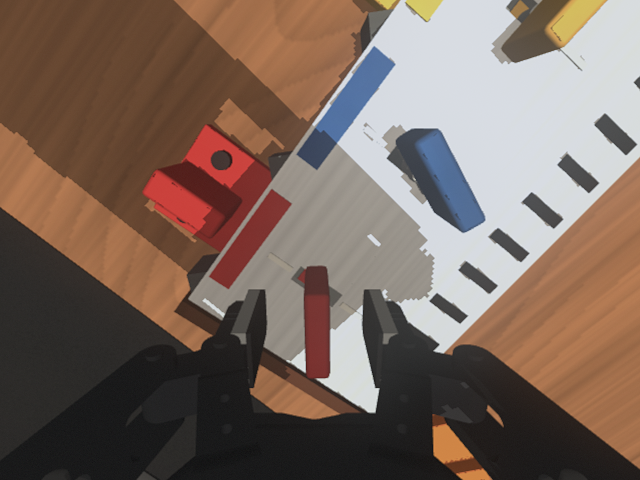

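>>> servo_tool(
  moves=[0.15, 0.08, 0.1, 0, 0, 0, 0.4, 0.1, 0, 0, 0, 0, 0, 0.3, 0, 0, 0, 0, 0, 0, 0, 0, 0, 0, 0, 0, 0, 0, 0, 0, 0, 0, 0, 0, 0],
  squeeze=50,
)

```text
time_s: 33.45
eef_pos: [0.6545, 0.0223, 0.0916]
tcp_rot: [0.65, 0.28, 0.65, -0.278]
force: [1.7, 1.0, -4.3]
grip_width: 0.104
```

>>> servo_tool(
  moves=[0, 0, 0, -0.13, 0, 0, 0, 0, 0, 0, -0.13, 0, 0, 0, 0, 0, 0, -0.13, 0, 0, 0, 0, 0, 0, -0.13, 0, 0, 0, 0, 0, 0, -0.13, 0, 0, 0, 0, 0, 0, -0.13, 0, 0, 0, 0, 0, 0, -0.1, 0, 0, 0, 0, 0, 0, 0, 0, 0, 0],
)

```text
time_s: 34.25
eef_pos: [0.6544, 0.0224, 0.0916]
tcp_rot: [0.707, -0.036, 0.706, 0.037]
force: [-1.0, -1.6, -1.5]
grip_width: 0.105
```

```bash
python3 - <<'E'
from h import *
bot.camera("top")
plan([.6540,.0235,.089],.122,0.)
st=bot.observe();c=bot.camera("wrist"); save(c,"w34.png")
E
```

```text
t 34.3 pos [0.6544 0.0224 0.0915] yaw 0.1004 F [-0.5 -1.5 -1.2] grip 0.104 j6 -1.66
call: 0.25, 0.11, -0.03, -0.022, 0.002, -0.002, 0
```

View pics/w34.png

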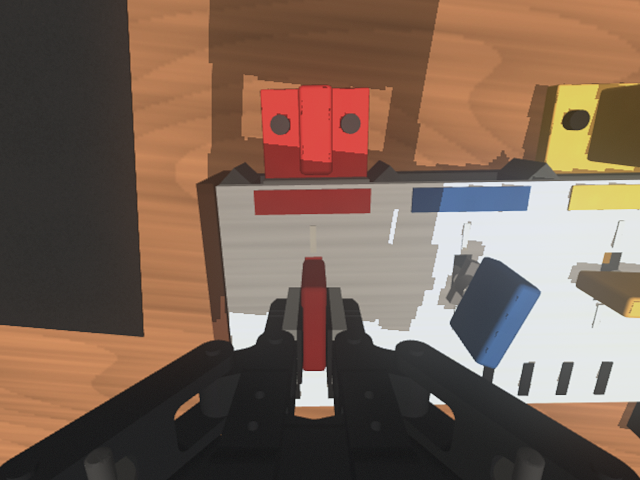

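>>> servo_tool(
  moves=[0.2, 0, 0, -0.022, 0, 0, 0, 0.5, 0, 0, 0, 0, 0, 0, 0.5, 0, 0, 0, 0, 0, 0, 0.4, 0, 0, 0, 0, 0, 0],
)

```text
time_s: 34.75
eef_pos: [0.6544, 0.0224, 0.0763]
tcp_rot: [0.707, -0.041, 0.705, 0.043]
force: [-3.0, -1.2, 5.8]
grip_width: 0.108
```

>>> servo_tool(
  moves=[0.2, 0, 0, 0, 0, 0, 0],
)

```text
time_s: 34.85
eef_pos: [0.6547, 0.0224, 0.0756]
tcp_rot: [0.707, -0.041, 0.705, 0.042]
force: [-11.1, -1.1, 31.1]
grip_width: 0.105
```

At the bottom stop (31 N). Turn clockwise.

>>> servo_tool(
  moves=[0.03, 0, 0, 0.1, 0, 0, 0, 0.05, 0, 0, 0.14, 0, 0, 0, 0.05, 0, 0, 0.14, 0, 0, 0, 0, 0, 0, 0.14, 0, 0, 0, 0, 0, 0, 0.14, 0, 0, 0, 0, 0, 0, 0.14, 0, 0, 0, 0, 0, 0, 0.14, 0, 0, 0, 0, 0, 0, 0.14, 0, 0, 0, 0, 0, 0, 0.14, 0, 0, 0, 0, 0, 0, 0.14, 0, 0, 0],
)

```text
time_s: 35.85
eef_pos: [0.6547, 0.0222, 0.0762]
tcp_rot: [0.563, 0.429, 0.563, -0.427]
force: [-2.9, -1.4, 5.0]
grip_width: 0.103
```

```bash
python3 - <<'E'
from h import *
plan([.6540,.0235,.076],.122-1.6,0.)
print(bot.observe()["ft_torque"])
E
```

```text
t 35.85 pos [0.6547 0.0222 0.0762] yaw -1.2998 F [-2.9 -1.4  5. ] grip 0.103 j6 -0.26
call: 0.01, -0.02, -0.07, 0.089, -0.001, -0.001, 0, 0.01, -0.02, -0.07, 0.089, -0.001, -0.001, 0
[-0.2213412   0.54483562  0.01822241]
```

>>> servo_tool(
  moves=[0, 0, 0, 0.1, 0, 0, 0, 0, 0, 0, 0.08, 0, 0, 0, 0, 0, 0, 0.06, 0, 0, 0],
)

```text
time_s: 36.15
eef_pos: [0.6547, 0.0221, 0.0762]
tcp_rot: [0.505, 0.496, 0.504, -0.495]
force: [-4.6, -2.0, 6.1]
grip_width: 0.104
```

```bash
python3 - <<'E'
from h import *
plan([.6540,.0235,.076],.122-1.6,0.)
print(bot.observe()["ft_torque"])
E
```

```text
t 36.15 pos [0.6547 0.0221 0.0762] yaw -1.553 F [-4.6 -2.   6.1] grip 0.104 j6 -0.0
call: 0.02, -0.06, -0.14, -0.075, -0.001, -0.002, 0
[-0.24231214  0.62004702  0.71795374]
```

Stop reached (moment 0.72 N·m, about 1.67 rad commanded). Release and go up.

>>> servo_tool(
  moves=[0, 0, 0, -0.03, 0, 0, 0.3, 0, 0, 0, 0, 0, 0, 0.5, 0, 0, 0, 0, 0, 0, 0.5, -2, 0, 0, 0, 0, 0, 0.5, -4, 0, 0, 0, 0, 0, 0.5, -4, 0, 0, 0, 0, 0, 0.5, 0, 0, 0, 0, 0, 0, 0.5],
)

```text
time_s: 36.85
eef_pos: [0.6552, 0.0228, 0.1756]
tcp_rot: [0.513, 0.488, 0.513, -0.486]
force: [-0.4, -0.1, 0.3]
grip_width: 0.497
```

```bash
python3 - <<'E'
from h import *
bot.camera("top")
st=bot.observe();c=bot.camera("wrist"); save(c,"w35.png")
s=bot.camera("scene");save(s,"s35.png",(270,160,460,310),4.2)
t=bot.camera("top");save(t,"t35.png",(370,200,470,320),5)
plan([.43,-.4185,.19],.164+np.pi,0.5)
E
```

```text
t 37.05 pos [0.651  0.0227 0.1689] yaw -1.5192 F [-0.6 -0.2 -1.8] grip 0.499 j6 -0.04
call: -0.18, -2.21, 3.9, 0.133, 0, 0.001, 0.5, -0.18, -1.68, 4.16, 0.133, 0, 0.001, 0.5, -0.18, -1.11, 4.35, 0.133, 0, 0.001, 0.5, -0.18, -0.52, 4.45, 0.133, 0, 0.001, 0.5, -0.18, 0.07, 4.49, 0.133, 0, 0.001, 0.5, -0.18, 0.66, 4.44, 0.133, 0, 0.001, 0.5, -0.18, 1.25, 4.31, 0.133, 0, 0.001, 0.5, -0.18, 1.81, 4.1, 0.133, 0, 0.001, 0.5, -0.18, 2.34, 3.83, 0.133, 0, 0.001, 0.5, -0.18, 2.82, 3.49, 0.133, 0, 0.001, 0.5
call: -0.18, 3.26, 3.08, 0.133, 0, 0.001, 0.5
```

View pics/w35.png

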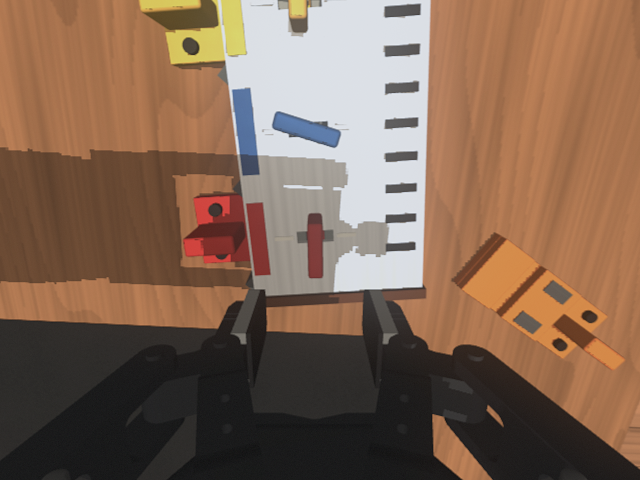

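View pics/s35.png

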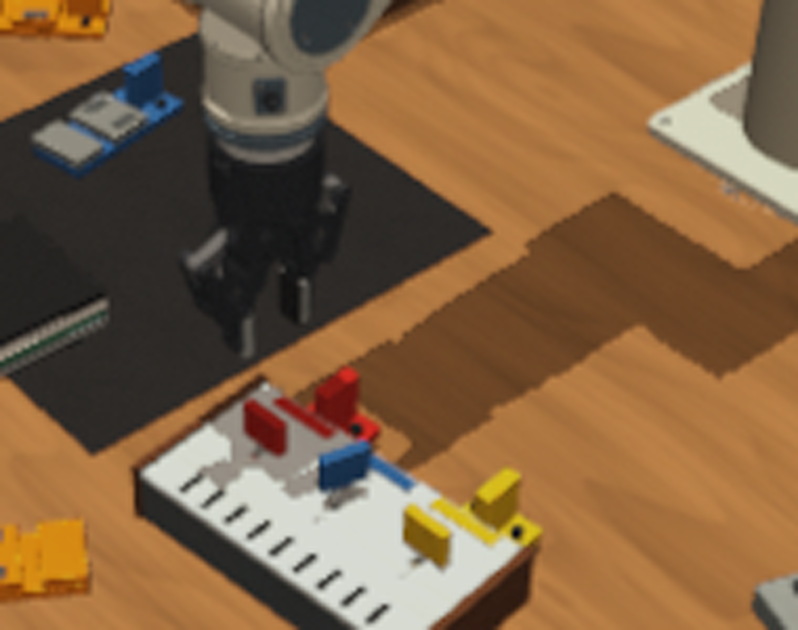

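View pics/t35.png

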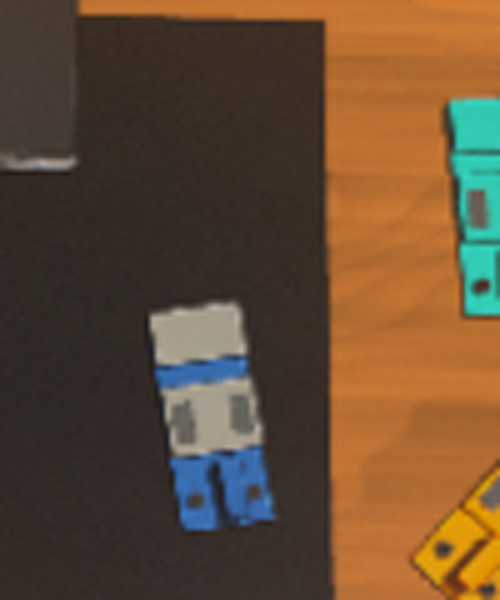

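>>> servo_tool(
  moves=[-0.3, -2.2, 3.9, 0.133, 0, 0, 0.5, -0.3, -1.7, 4.2, 0.133, 0, 0, 0.5, -0.3, -1.1, 4.4, 0.133, 0, 0, 0.5, -0.2, -0.5, 4.5, 0.133, 0, 0, 0.5, -0.2, 0.1, 4.5, 0.133, 0, 0, 0.5, -0.2, 0.7, 4.4, 0.133, 0, 0, 0.5, -0.2, 1.3, 4.3, 0.133, 0, 0, 0.5, -0.2, 1.8, 4.1, 0.133, 0, 0, 0.5, -0.2, 2.3, 3.8, 0.133, 0, 0, 0.5, -0.2, 2.6, 3.2, 0.133, 0, 0, 0.5],
)

```text
time_s: 38.05
eef_pos: [0.4335, -0.3786, 0.1768]
tcp_rot: [-0.083, -0.691, -0.094, 0.712]
force: [0.9, -0.3, -0.8]
grip_width: 0.504
```

```bash
python3 - <<'E'
from h import *
plan([.43,-.4185,.16],.164+np.pi,0.5)
E
```

```text
t 38.05 pos [ 0.4335 -0.3786  0.1768] yaw -2.8902 F [ 0.9 -0.3 -0.8] grip 0.504 j6 0.6
call: 1.64, 3.81, 1.28, 0.087, 0.029, 0.019, 0.5
```

>>> servo_tool(
  moves=[0.8, 1.8, 0.6, 0.06, 0.02, 0.015, 0.5, 0.6, 1.0, 0.4, 0.03, 0.01, 0, 0.5, 0, 0.3, 0, 0, 0, 0, 0.5, 0, 0, 0, 0, 0, 0, 0.5],
)

```text
time_s: 38.45
eef_pos: [0.4252, -0.4143, 0.157]
tcp_rot: [-0.049, -0.704, -0.056, 0.706]
force: [0.3, 0.7, 0.7]
grip_width: 0.496
```

```bash
python3 - <<'E'
from h import *
bot.camera("top");bot.camera("top")
plan([.4273,-.4185,.04],.164+np.pi,0.5)
st=bot.observe();c=bot.camera("wrist"); save(c,"w36.png")
print(proj(c,[[.4273,-.4185,.053]],st))
import pickle; pickle.dump((st,c),open("pics/w36.pkl","wb"))
E
```

```text
t 38.55 pos [ 0.4256 -0.4137  0.1574] yaw -2.991 F [0.5 0.  0.1] grip 0.501 j6 0.62
call: 3.91, 0.21, -0.04, -0.004, 0.001, 0.003, 0.5, 3.91, 0.19, -0.04, -0.004, 0.001, 0.003, 0.5, 3.91, 0.18, -0.04, -0.004, 0.001, 0.003, 0.5
[[324.10408451 239.90963052]]
```

View pics/w36.png

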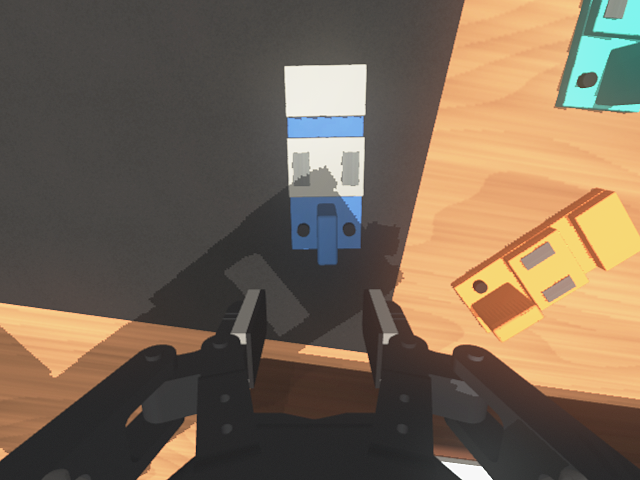

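>>> servo_tool(
  moves=[1, 0.5, -0.1, 0, 0, 0.003, 0.5, 2.5, 0.1, 0, 0, 0, 0, 0.5, 2.5, 0, 0, 0, 0, 0, 0.5, 0.5, 0, 0, 0, 0, 0, 0.5, 0, 0, 0, 0, 0, 0, 0.5],
)

```text
time_s: 39.1
eef_pos: [0.4315, -0.4178, 0.0914]
tcp_rot: [-0.055, -0.705, -0.057, 0.705]
force: [-0.0, -0.2, -0.5]
grip_width: 0.497
```

```bash
python3 - <<'E'
from h import *
bot.camera("top")
plan([.4273,-.4185,.04],.164+np.pi,0.5)
st=bot.observe();c=bot.camera("wrist"); save(c,"w37.png")
print(proj(c,[[.4273,-.4185,.053]],st))
E
```

```text
t 39.15 pos [ 0.4314 -0.4178  0.0917] yaw -2.9832 F [ 0.2  0.3 -0.4] grip 0.503 j6 0.62
call: 2.59, 0.01, 0.21, -0.003, -0, 0.001, 0.5, 2.58, 0, 0.21, -0.003, -0, 0.001, 0.5
[[315.94896454 289.44892367]]
```

View pics/w37.png

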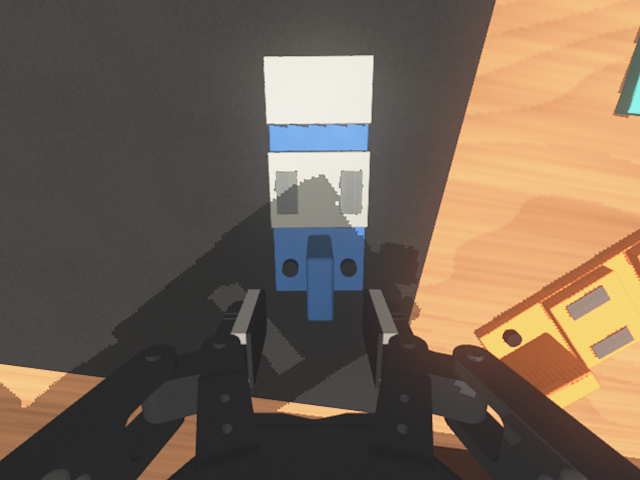

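>>> servo_tool(
  moves=[1.5, 0.1, 0, 0, 0, 0, 0.5, 2, 0.05, 0, 0, 0, 0, 0.5, 1, 0, 0, 0, 0, 0, 0.5, 0.3, 0, 0, 0, 0, 0, 0.5, 0, 0, 0, 0, 0, 0, 0.4],
)

```text
time_s: 39.7
eef_pos: [0.434, -0.4217, 0.0448]
tcp_rot: [0.057, 0.707, 0.055, -0.703]
force: [-0.3, 0.4, -0.7]
grip_width: 0.403
```

```bash
python3 - <<'E'
from h import *
plan([.430,-.4185,.041],.162+np.pi,0.5)
st=bot.observe();c=bot.camera("wrist"); save(c,"w38.png")
E
```

```text
t 39.7 pos [ 0.434  -0.4217  0.0448] yaw -2.9831 F [-0.3  0.4 -0.7] grip 0.403 j6 0.62
call: 0.38, -0.38, 0.35, -0.004, -0.005, -0.004, 0.5
```

View pics/w38.png

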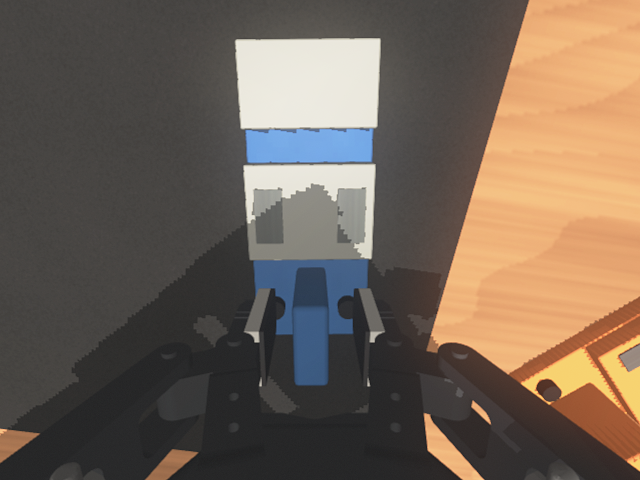

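>>> servo_tool(
  moves=[0.3, -0.1, 0.1, 0, 0, 0, 0.35, 0.1, 0, 0, 0, 0, 0, 0.3, 0, 0, 0, 0, 0, 0, 0, 0, 0, 0, 0, 0, 0, 0, 0, 0, 0, 0, 0, 0, 0, 0, 0, 0, 0, 0, 0, 0],
  squeeze=60,
)

```text
time_s: 40.35
eef_pos: [0.4335, -0.4215, 0.0425]
tcp_rot: [0.058, 0.707, 0.054, -0.702]
force: [-0.9, -0.3, -1.3]
grip_width: 0.149
```

>>> servo_tool(
  moves=[-1.5, 0, 0, 0, 0, 0, 0, -2.5, 0, 0, 0, 0, 0, 0, -2.5, 0, 0, 0, 0, 0, 0, -1.5, 0, 0, 0, 0, 0, 0],
)

```text
time_s: 40.75
eef_pos: [0.4309, -0.4192, 0.1242]
tcp_rot: [0.056, 0.705, 0.056, -0.704]
force: [0.3, -2.1, -2.1]
grip_width: 0.151
```

```bash
python3 - <<'E'
from h import *
st=bot.observe();c=bot.camera("wrist"); save(c,"w39.png")
plan([.458,.0765,.11],.121+np.pi,0)
E
```

```text
t 40.8 pos [ 0.4318 -0.4201  0.1263] yaw -2.9828 F [ 0.3 -0.8 -1.1] grip 0.15 j6 0.62
call: 0.13, -4.05, -0.87, 0.003, -0, -0, 0, 0.13, -4.05, -0.86, 0.003, -0, -0, 0, 0.13, -4.06, -0.85, 0.003, -0, -0, 0, 0.13, -4.06, -0.83, 0.003, -0, -0, 0, 0.13, -4.06, -0.82, 0.003, -0, -0, 0, 0.13, -4.06, -0.81, 0.003, -0, -0, 0, 0.13, -4.07, -0.8, 0.003, -0, -0, 0, 0.13, -4.07, -0.78, 0.003, -0, -0, 0, 0.13, -4.07, -0.77, 0.003, -0, -0, 0, 0.12, -4.08, -0.76, 0.003, -0, -0, 0
call: 0.13, -4.08, -0.75, 0.003, -0, -0, 0, 0.12, -4.07, -0.73, 0.003, -0, -0, 0
```

View pics/w39.png

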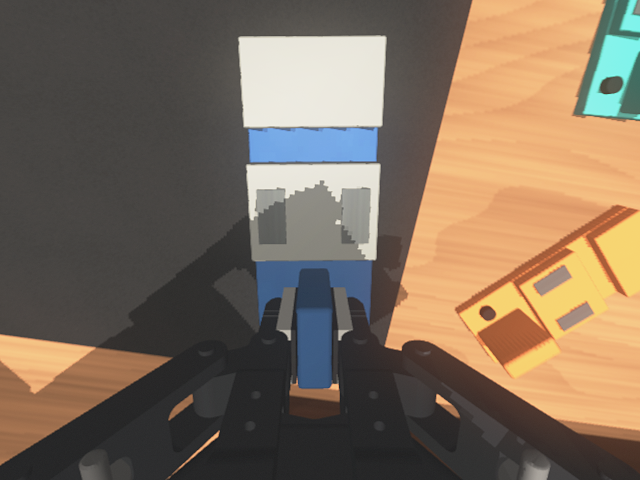

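>>> servo_tool(
  moves=[0, -2.5, -0.6, 0, 0, 0, 0, 0, -3.5, -0.8, 0, 0, 0, 0, 0, -4, -0.8, 0, 0, 0, 0, 0, -4, -0.8, 0, 0, 0, 0, 0, -4, -0.8, 0, 0, 0, 0, 0, -4, -0.8, 0, 0, 0, 0, 0, -4, -0.8, 0.01, 0, 0, 0, 0, -4, -0.8, 0.01, 0, 0, 0, 0, -4, -0.8, 0.01, 0, 0, 0, 0, -4, -0.8, 0.01, 0, 0, 0],
)

```text
time_s: 41.8
eef_pos: [0.4528, -0.0256, 0.1292]
tcp_rot: [0.042, 0.71, 0.035, -0.702]
force: [0.4, 0.2, -2.9]
grip_width: 0.152
```

```bash
python3 - <<'E'
from h import *
plan([.457,.0765,.11],.121+np.pi,0)
E
```

```text
t 41.8 pos [ 0.4528 -0.0256  0.1292] yaw -3.0335 F [ 0.4  0.2 -2.9] grip 0.152 j6 1.4
call: 0.61, -3.38, -0.5, -0.004, -0.004, -0.004, 0, 0.62, -3.37, -0.52, -0.004, -0.004, -0.004, 0, 0.63, -3.36, -0.53, -0.004, -0.004, -0.004, 0
```

>>> servo_tool(
  moves=[0.4, -3.5, -0.5, -0.004, -0.004, -0.004, 0, 0.4, -2.8, -0.4, -0.004, -0.004, -0.004, 0, 0.4, -1.8, -0.2, -0.004, -0.004, 0, 0, 0.4, -0.8, 0, 0, 0, 0, 0, 0, 0, 0, 0, 0, 0, 0],
)

```text
time_s: 42.3
eef_pos: [0.4532, 0.0721, 0.1137]
tcp_rot: [0.046, 0.706, 0.044, -0.705]
force: [0.2, -1.3, -3.7]
grip_width: 0.155
```

```bash
python3 - <<'E'
from h import *
bot.camera("top");bot.camera("top")
plan([.457,.0765,.058],.121+np.pi,0)
st=bot.observe();c=bot.camera("wrist"); save(c,"w40.png")
E
```

```text
t 42.4 pos [0.4536 0.0711 0.114 ] yaw -3.016 F [ 0.2 -0.1 -2.1] grip 0.149 j6 1.58
call: 2.8, -0.25, -0.2, 0.002, -0.001, -0.001, 0, 2.8, -0.25, -0.2, 0.002, -0.001, -0.001, 0
```

View pics/w40.png

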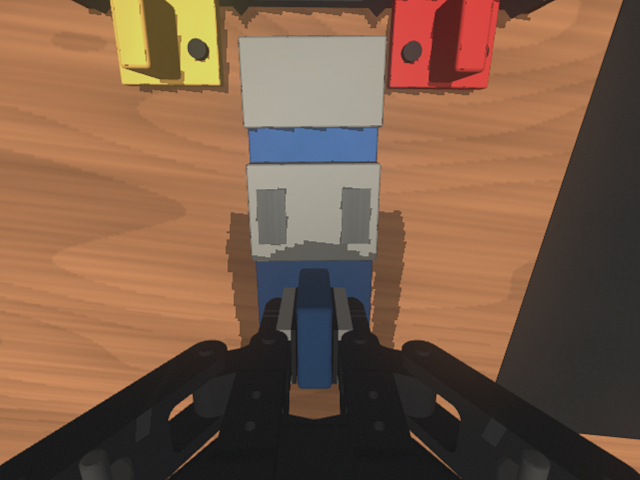

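>>> servo_tool(
  moves=[0.5, -0.4, -0.1, 0.002, 0, 0, 0, 1.5, -0.1, 0, 0, 0, 0, 0, 1.8, 0, 0, 0, 0, 0, 0, 1.2, 0, 0, 0, 0, 0, 0, 0, 0, 0, 0, 0, 0, 0],
)

```text
time_s: 42.95
eef_pos: [0.456, 0.0728, 0.0629]
tcp_rot: [0.042, 0.708, 0.04, -0.704]
force: [-0.6, -0.2, -2.4]
grip_width: 0.152
```

```bash
cat >> h.py <<'E'
def rel(home,yaw=.121):
    st=bot.observe();ex=np.array([np.cos(yaw),np.sin(yaw)]);d=st["eef_pos"][:2]-np.array(home)
    print("along cm",round(d@ex*100,2),"lat cm",round((d@np.array([-ex[1],ex[0]]))*100,2),"z",round(st["eef_pos"][2],4),"F",np.round(st["force"],1))
E
python3 - <<'E'
from h import *
bot.camera("top")
rel([.5704,.0905])
plan([.457,.0765,.058],.121+np.pi,0)
t=bot.camera("top"); save(t,"t41.png",(180,180,300,290),5)
st=bot.observe();c=bot.camera("wrist"); save(c,"w41.png")
E
```

```text
along cm -11.53 lat cm -0.37 z 0.0635 F [ 0.5 -0.3 -3.2]
t 43.0 pos [0.4563 0.0729 0.0635] yaw -3.026 F [ 0.5 -0.3 -3.2] grip 0.154 j6 1.59
call: 0.55, -0.35, -0.1, -0.005, -0.006, -0.003, 0
```

View pics/t41.png

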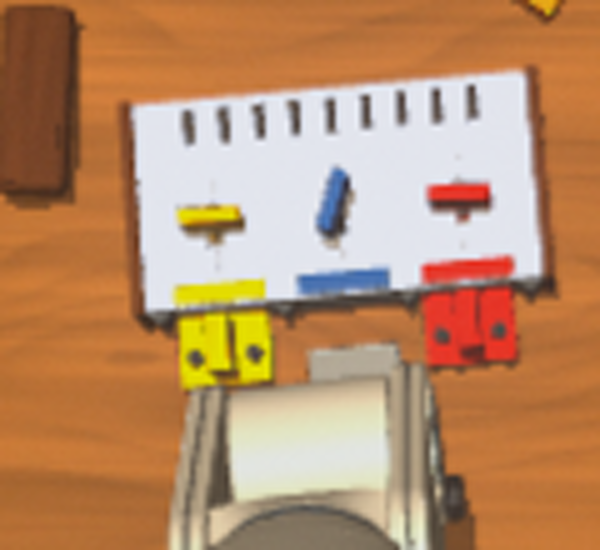

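View pics/w41.png

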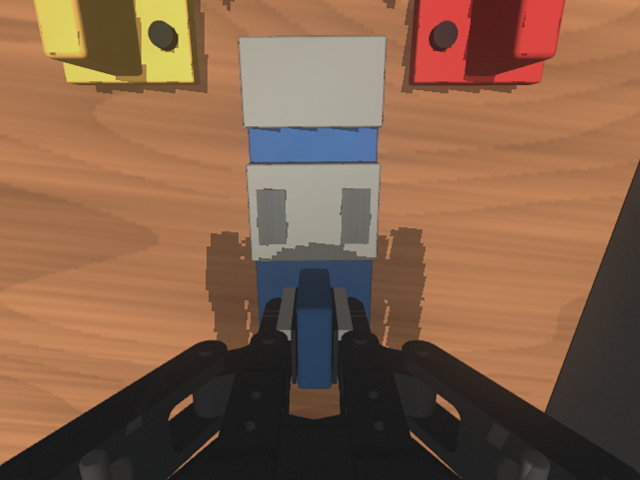

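>>> servo_tool(
  moves=[0.4, -0.3, 0, -0.004, -0.004, 0, 0, 0.2, -0.1, 0, 0, 0, 0, 0, 0, 0, 0, 0, 0, 0, 0],
)

```text
time_s: 43.4
eef_pos: [0.4579, 0.0776, 0.0595]
tcp_rot: [0.043, 0.708, 0.042, -0.703]
force: [-0.1, -0.3, -2.4]
grip_width: 0.15
```

```bash
python3 - <<'E'
from h import *
rel([.5704,.0905])
plan([.457,.0765,.058],.121+np.pi,0)
E
```

```text
along cm -11.33 lat cm 0.08 z 0.0595 F [-0.1 -0.3 -2.4]
t 43.4 pos [0.4579 0.0776 0.0595] yaw -3.0215 F [-0.1 -0.3 -2.4] grip 0.15 j6 1.6
call: 0.15, 0.1, 0.1, -0.001, -0.007, -0.003, 0
```

>>> servo_tool(
  moves=[0.15, 0.05, -1, 0, -0.006, 0, 0, 0.05, 0, -1.2, 0, 0, 0, 0, 0, 0, -1.2, 0, 0, 0, 0, 0, 0, -1, 0, 0, 0, 0, 0, 0, 0, 0, 0, 0, 0],
)

```text
time_s: 43.9
eef_pos: [0.4956, 0.0811, 0.056]
tcp_rot: [-0.045, -0.698, -0.041, 0.713]
force: [2.3, -0.3, 1.3]
grip_width: 0.153
```

```bash
python3 - <<'E'
from h import *
bot.camera("top")
rel([.5704,.0905])
plan([.561,.0893,.057],.121+np.pi,0,vmax=1.5)
c=bot.camera("wrist"); save(c,"w42.png")
E
```

```text
along cm -7.57 lat cm -0.03 z 0.0561 F [1.7 0.2 0.1]
t 43.95 pos [0.4953 0.0811 0.0561] yaw -3.0199 F [1.7 0.2 0.1] grip 0.152 j6 1.59
call: -0.05, -0, -1.32, 0, 0.004, -0.001, 0, -0.04, -0, -1.32, 0, 0.004, -0.001, 0, -0.04, -0.01, -1.33, 0, 0.004, -0.001, 0, -0.03, -0, -1.32, 0, 0.004, -0.001, 0, -0.02, -0.01, -1.33, 0, 0.004, -0.001, 0
```

View pics/w42.png

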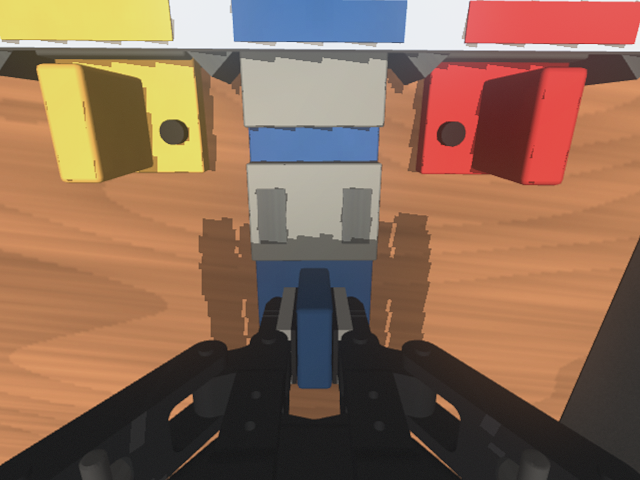

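>>> servo_tool(
  moves=[-0.15, 0, 0, 0, 0.015, 0, 0, -0.05, 0, -0.8, 0, 0.005, 0, 0, 0, 0, -1, 0, 0, 0, 0, 0, 0, -0.8, 0, 0, 0, 0, 0, 0, 0, 0, 0, 0, 0],
)

```text
time_s: 44.5
eef_pos: [0.5244, 0.0847, 0.0585]
tcp_rot: [0.044, 0.707, 0.042, -0.705]
force: [0.2, -0.9, -2.3]
grip_width: 0.156
```

```bash
python3 - <<'E'
from h import *
bot.camera("top")
rel([.5704,.0905])
plan([.561,.0893,.057],.121+np.pi,0,vmax=1.5)
c=bot.camera("wrist"); save(c,"w43.png")
E
```

```text
along cm -4.72 lat cm -0.02 z 0.0583 F [ 0.2 -0.3 -2.5]
t 44.55 pos [0.5236 0.0846 0.0583] yaw -3.0199 F [ 0.2 -0.3 -2.5] grip 0.153 j6 1.59
call: 0.04, -0, -1.26, 0, -0, -0.001, 0, 0.05, -0, -1.26, 0, -0, -0.001, 0, 0.04, -0.01, -1.25, 0, -0, -0.001, 0
```

View pics/w43.png

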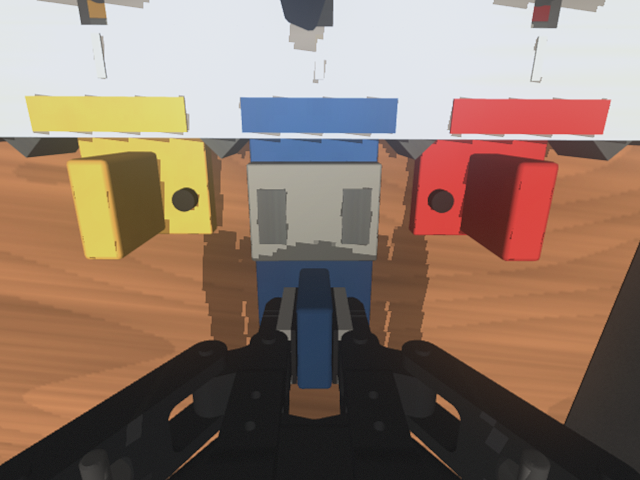

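Inside and centred, forces nominal. Continue.

>>> servo_tool(
  moves=[0.1, 0, -1.1, 0, 0, 0, 0, 0.05, 0, -1.2, 0, 0, 0, 0, 0, 0, -1.0, 0, 0, 0, 0, 0, 0, -0.3, 0, 0, 0, 0],
)

```text
time_s: 45.0
eef_pos: [0.5605, 0.0891, 0.0561]
tcp_rot: [-0.044, -0.705, -0.042, 0.706]
force: [0.8, 0.3, -2.7]
grip_width: 0.154
```

```bash
python3 - <<'E'
from h import *
rel([.5704,.0905])
plan([.570,.0905,.056],.121+np.pi,0,vmax=1.5)
E
```

```text
along cm -1.0 lat cm -0.02 z 0.0561 F [ 0.8  0.3 -2.7]
t 45.0 pos [0.5605 0.0891 0.0561] yaw -3.02 F [ 0.8  0.3 -2.7] grip 0.154 j6 1.59
call: 0.01, -0.03, -0.96, 0.001, 0.001, -0.004, 0
```

>>> servo_tool(
  moves=[0.05, 0, -0.6, 0, 0, 0, 0, 0, 0, -0.4, 0, 0, 0, 0, 0, 0, -0.2, 0, 0, 0, 0],
)

```text
time_s: 45.3
eef_pos: [0.5736, 0.0906, 0.0552]
tcp_rot: [-0.044, -0.705, -0.042, 0.706]
force: [-0.3, -1.1, -3.4]
grip_width: 0.155
```

>>> servo_tool(
  moves=[0, 0, -0.3, 0, 0, 0, 0, 0, 0, -0.3, 0, 0, 0, 0],
)

```text
time_s: 45.5
eef_pos: [0.5766, 0.0911, 0.0546]
tcp_rot: [-0.044, -0.703, -0.041, 0.709]
force: [-15.4, -1.6, 7.5]
grip_width: 0.154
```

>>> servo_tool(
  moves=[-0.05, 0, -0.3, 0, 0.003, 0, 0, 0, 0, -0.3, 0, 0, 0, 0],
)

```text
time_s: 45.7
eef_pos: [0.5766, 0.0911, 0.0546]
tcp_rot: [-0.044, -0.699, -0.041, 0.712]
force: [-12.1, -2.0, 9.8]
grip_width: 0.157
```

```bash
python3 - <<'E'
from h import *
rel([.5704,.0905])
c=bot.camera("wrist"); save(c,"w44.png")
E
```

```text
along cm 0.62 lat cm -0.01 z 0.0546 F [-12.1  -2.    9.8]
```

View pics/w44.png

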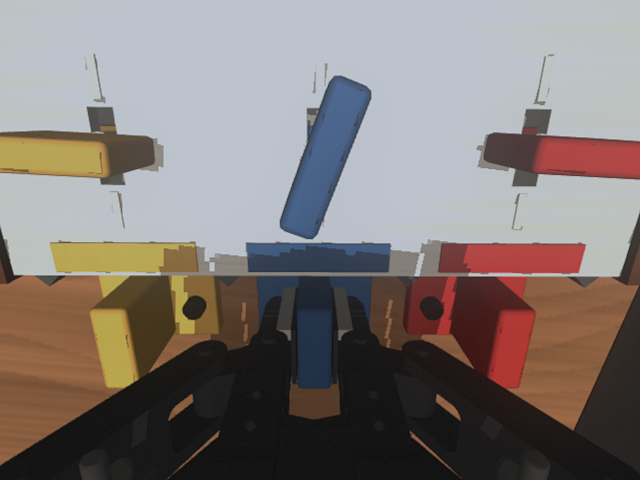

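>>> servo_tool(
  moves=[0, 0, 0.1, 0, 0, 0, 0.5, 0, 0, 0, 0, 0, 0, 0.5, 0, 0, 0, 0, 0, 0, 0.5, -2, 0, 0, 0, 0.01, 0, 0.5, -4, 0, 0, 0, 0.01, 0, 0.5, -4, 0, 0, 0, 0, 0, 0.5, -2, 0, 0, 0, 0, 0, 0.5],
)

```text
time_s: 46.45
eef_pos: [0.5761, 0.0917, 0.1765]
tcp_rot: [-0.044, -0.706, -0.041, 0.706]
force: [0.3, 1.0, -0.9]
grip_width: 0.504
```

```bash
python3 - <<'E'
from h import *
plan([.6440,.0985,.18],-.21,0.5)
E
```

```text
t 46.45 pos [0.5761 0.0917 0.1765] yaw -3.0205 F [ 0.3  1.  -0.9] grip 0.504 j6 1.59
call: -0.02, 0.01, -0.32, -0.134, 0, -0, 0.5, -0.02, 0.05, -0.32, -0.134, 0, -0, 0.5, -0.02, 0.09, -0.31, -0.134, 0, -0, 0.5, -0.02, 0.13, -0.3, -0.134, 0, -0, 0.5, -0.02, 0.17, -0.28, -0.134, 0, -0, 0.5, -0.02, 0.21, -0.25, -0.134, 0, -0, 0.5, -0.02, 0.24, -0.22, -0.134, 0, -0, 0.5, -0.02, 0.27, -0.19, -0.134, 0, -0, 0.5, -0.01, 0.29, -0.15, -0.134, 0, -0, 0.5, -0.02, 0.31, -0.11, -0.134, 0, -0, 0.5
call: -0.01, 0.32, -0.07, -0.134, 0, -0, 0.5, -0.02, 0.32, -0.02, -0.134, 0, -0, 0.5, -0.01, 0.32, 0.02, -0.134, 0, -0, 0.5, -0.02, 0.32, 0.06, -0.134, 0, -0, 0.5, -0.01, 0.31, 0.1, -0.134, 0, -0, 0.5, -0.02, 0.29, 0.14, -0.134, 0, -0, 0.5, -0.01, 0.27, 0.18, -0.134, 0, -0, 0.5, -0.02, 0.24, 0.22, -0.134, 0, -0, 0.5, -0.01, 0.21, 0.25, -0.134, 0, -0, 0.5, -0.02, 0.17, 0.27, -0.134, 0, -0, 0.5
call: -0.01, 0.14, 0.3, -0.134, 0, -0, 0.5
```

>>> servo_tool(
  moves=[0, 0, -0.3, -0.134, 0, 0, 0.5, 0, 0.1, -0.3, -0.134, 0, 0, 0.5, 0, 0.1, -0.3, -0.134, 0, 0, 0.5, 0, 0.1, -0.3, -0.134, 0, 0, 0.5, 0, 0.2, -0.3, -0.134, 0, 0, 0.5, 0, 0.2, -0.3, -0.134, 0, 0, 0.5, 0, 0.2, -0.2, -0.134, 0, 0, 0.5, 0, 0.3, -0.2, -0.134, 0, 0, 0.5, 0, 0.3, -0.1, -0.134, 0, 0, 0.5, 0, 0.3, -0.1, -0.134, 0, 0, 0.5],
)

```text
time_s: 47.45
eef_pos: [0.6164, 0.0964, 0.1856]
tcp_rot: [0.491, 0.519, 0.481, -0.509]
force: [-0.7, 0.2, -0.3]
grip_width: 0.499
```

```bash
python3 - <<'E'
from h import *
plan([.6440,.0985,.18],-.21,0.5)
E
```

```text
t 47.45 pos [0.6164 0.0964 0.1856] yaw -1.627 F [-0.7  0.2 -0.3] grip 0.499 j6 0.2
call: 0.06, 0.25, -0.03, -0.129, 0.001, -0.001, 0.5, 0.06, 0.25, -0, -0.129, 0.001, -0.001, 0.5, 0.05, 0.25, 0.03, -0.129, 0.001, -0.001, 0.5, 0.05, 0.24, 0.06, -0.129, 0.001, -0.001, 0.5, 0.05, 0.23, 0.09, -0.129, 0.001, -0.001, 0.5, 0.06, 0.22, 0.12, -0.129, 0.001, -0.001, 0.5, 0.05, 0.2, 0.15, -0.129, 0.001, -0.001, 0.5, 0.05, 0.18, 0.18, -0.129, 0.001, -0.001, 0.5, 0.06, 0.16, 0.2, -0.129, 0.001, -0.001, 0.5, 0.05, 0.13, 0.22, -0.129, 0.001, -0.001, 0.5
call: 0.06, 0.1, 0.23, -0.129, 0.001, -0.001, 0.5
```

>>> servo_tool(
  moves=[0, 0.2, 0, -0.135, 0, 0, 0.5, 0, 0.2, 0, -0.135, 0, 0, 0.5, 0, 0.2, 0, -0.135, 0, 0, 0.5, 0, 0.2, 0.1, -0.135, 0, 0, 0.5, 0, 0.2, 0.1, -0.135, 0, 0, 0.5, 0, 0.2, 0.1, -0.135, 0, 0, 0.5, 0, 0.2, 0.2, -0.135, 0, 0, 0.5, 0, 0.2, 0.2, -0.135, 0, 0, 0.5, 0, 0.1, 0.2, -0.135, 0, 0, 0.5, 0, 0.1, 0.2, -0.12, 0, 0, 0.5],
)

```text
time_s: 48.45
eef_pos: [0.6442, 0.0985, 0.1883]
tcp_rot: [0.712, 0.084, 0.692, -0.081]
force: [0.5, -0.1, 0.7]
grip_width: 0.497
```

```bash
python3 - <<'E'
from h import *
bot.camera("top");bot.camera("top")
plan([.6440,.0985,.09],-.21,0.5)
st=bot.observe();c=bot.camera("wrist"); save(c,"w45.png")
print(proj(c,[[.6440,.0985,.096]],st))
E
```

```text
t 48.55 pos [0.6443 0.0986 0.1883] yaw -0.2384 F [ 0.7 -0.1  0.1] grip 0.496 j6 -1.19
call: 3.28, -0.03, -0.1, -0.009, 0.009, -0.002, 0.5, 3.28, -0.02, -0.08, -0.009, 0.009, -0.002, 0.5, 3.27, -0.01, -0.04, -0.009, 0.009, -0.002, 0.5
[[312.27416485 247.38201561]]
```

View pics/w45.png

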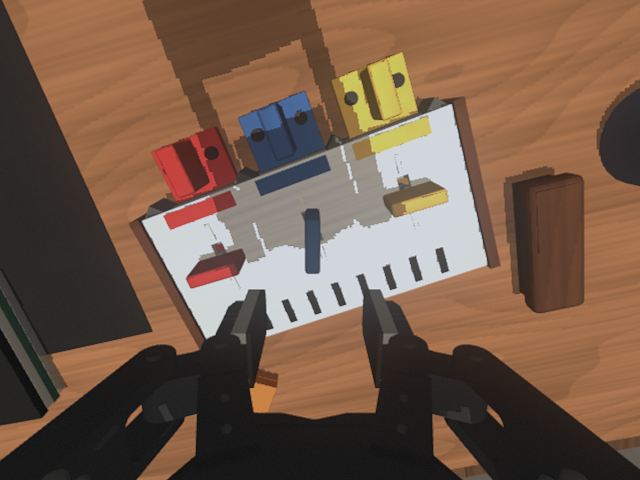

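>>> servo_tool(
  moves=[1.5, -0.05, 0, 0, 0.01, 0, 0.5, 2.5, 0, 0, 0, 0.01, 0, 0.5, 2.5, 0, 0, 0, 0.005, 0, 0.5, 1.8, 0, 0, 0, 0, 0, 0.5, 0.6, 0, 0, 0, 0, 0, 0.5, 0, 0, 0, 0, 0, 0, 0.5],
)

```text
time_s: 49.2
eef_pos: [0.6446, 0.0982, 0.0928]
tcp_rot: [0.702, 0.093, 0.701, -0.088]
force: [-0.3, -0.0, 0.2]
grip_width: 0.5
```

```bash
python3 - <<'E'
from h import *
bot.camera("top")
plan([.6440,.0985,.09],-.238,0.5)
st=bot.observe();c=bot.camera("wrist"); save(c,"w46.png")
E
```

```text
t 49.25 pos [0.6447 0.0982 0.0932] yaw -0.2567 F [-0.6 -0.3 -0.3] grip 0.498 j6 -1.19
call: 0.32, 0.01, -0.08, -0.019, 0, -0.007, 0.5
```

View pics/w46.png

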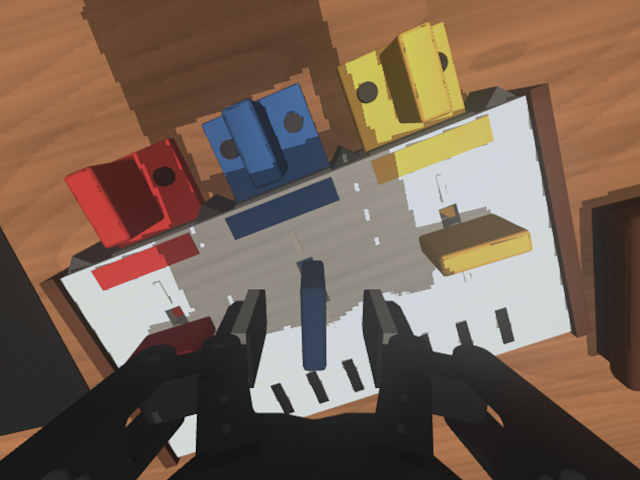

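>>> servo_tool(
  moves=[0.25, 0, 0.05, -0.01, 0, -0.005, 0.4, 0.05, 0, 0, 0, 0, 0, 0.3, 0, 0, 0, 0, 0, 0, 0, 0, 0, 0, 0, 0, 0, 0, 0, 0, 0, 0, 0, 0, 0],
  squeeze=50,
)

```text
time_s: 49.8
eef_pos: [0.6472, 0.0974, 0.094]
tcp_rot: [0.704, 0.087, 0.699, -0.086]
force: [1.5, 1.7, -5.0]
grip_width: 0.103
```

>>> servo_tool(
  moves=[0, 0, 0, -0.13, 0, 0, 0, 0, 0, 0, -0.13, 0, 0, 0, 0, 0, 0, -0.1, 0, 0, 0, 0, 0, 0, 0, 0, 0, 0],
)

```text
time_s: 50.2
eef_pos: [0.6471, 0.0981, 0.0939]
tcp_rot: [0.708, -0.044, 0.703, 0.045]
force: [1.3, -1.7, -2.5]
grip_width: 0.105
```

```bash
python3 - <<'E'
from h import *
bot.camera("top")
plan([.6440,.0985,.09],.122,0.)
st=bot.observe();c=bot.camera("wrist"); save(c,"w47.png")
E
```

```text
t 50.25 pos [0.6472 0.0981 0.0939] yaw 0.1229 F [ 0.8 -1.1 -2.8] grip 0.102 j6 -1.56
call: 0.39, 0.08, -0.31, 0.001, 0.007, -0.002, 0
```

View pics/w47.png

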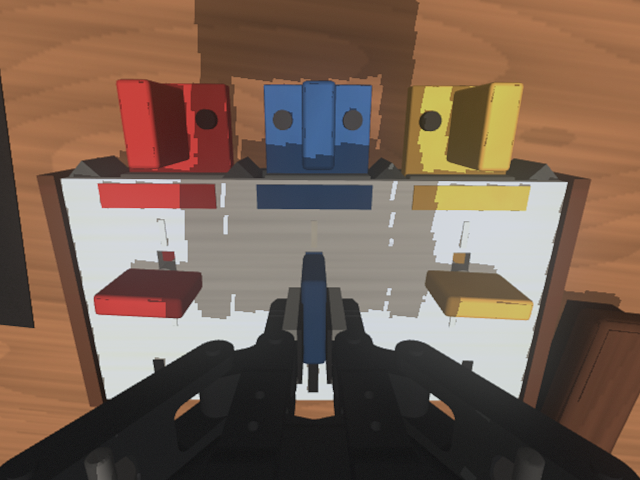

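>>> servo_tool(
  moves=[0.3, 0, 0, 0, 0, 0, 0, 0.5, 0, 0, 0, 0, 0, 0, 0.5, 0, 0, 0, 0, 0, 0, 0.3, 0, 0, 0, 0, 0, 0],
)

```text
time_s: 50.7
eef_pos: [0.6473, 0.0981, 0.0788]
tcp_rot: [0.709, -0.04, 0.703, 0.042]
force: [-3.2, -1.0, 5.2]
grip_width: 0.098
```

>>> servo_tool(
  moves=[0.2, 0, 0, 0, 0, 0, 0],
)

```text
time_s: 50.8
eef_pos: [0.6476, 0.0981, 0.078]
tcp_rot: [0.709, -0.04, 0.703, 0.042]
force: [-10.0, -2.3, 29.8]
grip_width: 0.099
```

>>> servo_tool(
  moves=[0.03, 0, 0, 0.1, 0, 0, 0, 0.05, 0, 0, 0.14, 0, 0, 0, 0.05, 0, 0, 0.14, 0, 0, 0, 0, 0, 0, 0.14, 0, 0, 0, 0, 0, 0, 0.14, 0, 0, 0, 0, 0, 0, 0.14, 0, 0, 0, 0, 0, 0, 0.14, 0, 0, 0, 0, 0, 0, 0.14, 0, 0, 0, 0, 0, 0, 0.14, 0, 0, 0, 0, 0, 0, 0.14, 0, 0, 0],
)

```text
time_s: 51.8
eef_pos: [0.6463, 0.096, 0.0785]
tcp_rot: [0.564, 0.429, 0.561, -0.427]
force: [-3.7, -1.7, 5.8]
grip_width: 0.103
```

>>> servo_tool(
  moves=[0, 0, 0, 0.1, 0, 0, 0, 0, 0, 0, 0.08, 0, 0, 0, 0, 0, 0, 0.06, 0, 0, 0],
)

```text
time_s: 52.1
eef_pos: [0.6459, 0.0958, 0.0785]
tcp_rot: [0.505, 0.496, 0.503, -0.495]
force: [-3.1, -0.3, 5.8]
grip_width: 0.106
```

```bash
python3 - <<'E'
from h import *
plan([.6440,.0985,.076],.122-1.6,0.)
print(bot.observe()["ft_torque"])
c=bot.camera("wrist"); save(c,"w48.png")
E
```

```text
t 52.1 pos [0.6459 0.0958 0.0785] yaw -1.5538 F [-3.1 -0.3  5.8] grip 0.106 j6 0.11
call: 0.25, -0.19, -0.27, -0.076, 0.001, -0.003, 0
[-0.29519366  0.4737233   0.69731018]
```

View pics/w48.png

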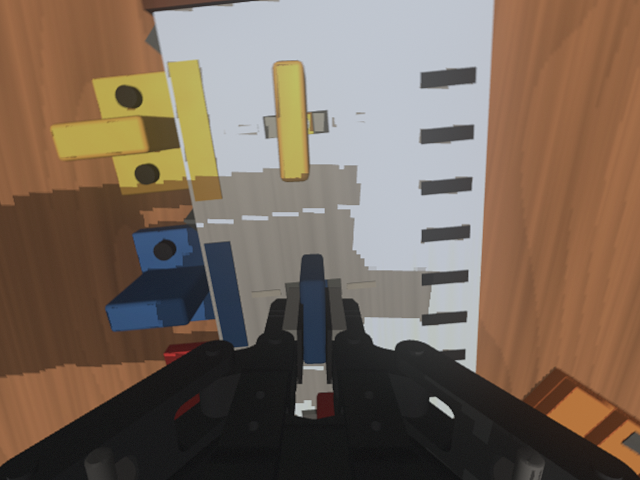

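>>> servo_tool(
  moves=[0, 0, 0, -0.03, 0, 0, 0.3, 0, 0, 0, 0, 0, 0, 0.5, 0, 0, 0, 0, 0, 0, 0.5, -2, 0, 0, 0, 0, 0, 0.5, -4, 0, 0, 0, 0, 0, 0.5, -4, 0, 0, 0, 0, 0, 0.5, -3, 0, 0, 0, 0, 0, 0.5, 0, 0, 0, 0, 0, 0, 0.5],
)

```text
time_s: 52.95
eef_pos: [0.6459, 0.0969, 0.2092]
tcp_rot: [0.512, 0.489, 0.511, -0.488]
force: [-0.1, -0.0, -0.1]
grip_width: 0.497
```

```bash
python3 - <<'E'
from h import *
bot.camera("top")
st=bot.observe();c=bot.camera("wrist"); save(c,"w49.png")
s=bot.camera("scene");save(s,"s49.png",(280,210,480,360),4)
plan([.35,.385,.2],-.322,0.)
E
```

```text
t 53.1 pos [0.6428 0.0964 0.2039] yaw -1.5254 F [-0.7  1.  -0.4] grip 0.502 j6 0.09
call: 0.05, -2.79, -3.02, -0.12, -0, 0.001, 0, 0.05, -2.41, -3.33, -0.12, -0, 0.001, 0, 0.05, -2, -3.59, -0.12, -0, 0.001, 0, 0.05, -1.55, -3.81, -0.12, -0, 0.001, 0, 0.05, -1.09, -3.97, -0.12, -0, 0.001, 0, 0.04, -0.6, -4.07, -0.12, -0, 0.001, 0, 0.04, -0.11, -4.11, -0.12, -0, 0.001, 0, 0.05, 0.38, -4.09, -0.12, -0, 0.001, 0, 0.04, 0.86, -4.02, -0.12, -0, 0.001, 0, 0.05, 1.34, -3.88, -0.12, -0, 0.001, 0
```

View pics/w49.png

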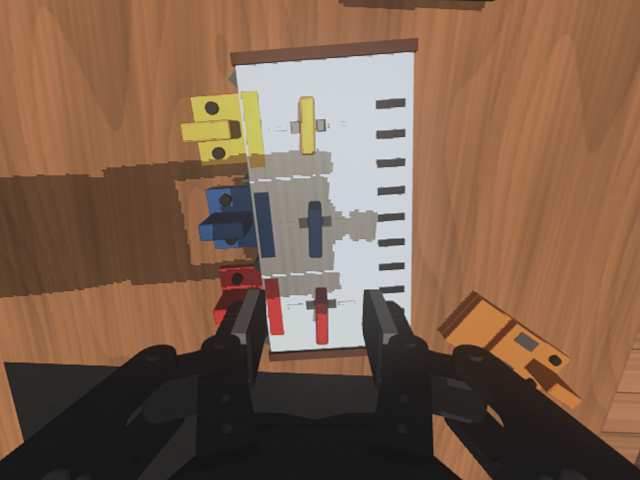

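View pics/s49.png

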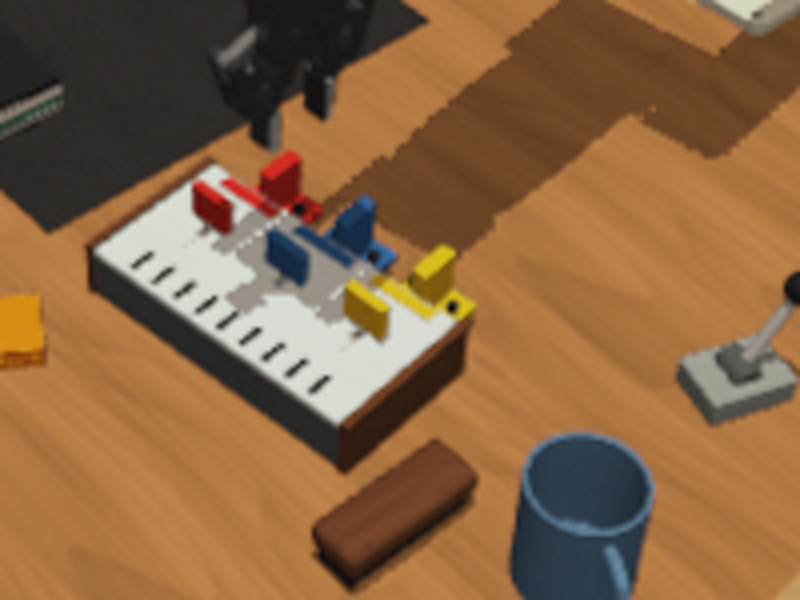

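>>> servo_tool(
  moves=[0, -2.8, -3, -0.12, 0, 0, 0, 0, -2.4, -3.3, -0.12, 0, 0, 0, 0, -2, -3.6, -0.12, 0, 0, 0, 0, -1.6, -3.8, -0.12, 0, 0, 0, 0, -1.1, -4, -0.12, 0, 0, 0, 0, -0.6, -4.1, -0.12, 0, 0, 0, 0, -0.1, -4.1, -0.12, 0, 0, 0, 0, 0.4, -4.1, -0.12, 0, 0, 0, 0, 0.9, -4, -0.12, 0, 0, 0, 0, 1.1, -3, -0.12, 0, 0, 0],
)

```text
time_s: 54.1
eef_pos: [0.3361, 0.3762, 0.1886]
tcp_rot: [0.69, 0.094, 0.71, -0.108]
force: [0.5, -0.4, 0.6]
grip_width: -0.001
```

```bash
python3 - <<'E'
from h import *
bot.camera("top");bot.camera("top")
plan([.345,.385,.2],-.322,0.)
plan([.345,.385,.095],-.322,0.)
st=bot.observe();c=bot.camera("wrist"); save(c,"w50.png")
print(proj(c,[[.394,.368,.092]],st))
t=bot.camera("top");save(t,"t50.png",(130,180,300,310),4.5)
E
```

```text
t 54.2 pos [0.3352 0.377  0.1885] yaw -0.2863 F [ 0.3 -0.5 -0. ] grip -0.002 j6 -0.48
call: -1.19, 1.02, 0.68, 0.036, -0.025, 0.023, 0
t 54.2 pos [0.3352 0.377  0.1885] yaw -0.2863 F [ 0.3 -0.5 -0. ] grip -0.002 j6 -0.48
call: 3.1, 0.42, 0.32, 0.012, -0.008, 0.008, 0, 3.11, 0.4, 0.28, 0.012, -0.008, 0.008, 0, 3.11, 0.37, 0.26, 0.012, -0.008, 0.008, 0
[[327.87489687 331.75460975]]
```

View pics/w50.png

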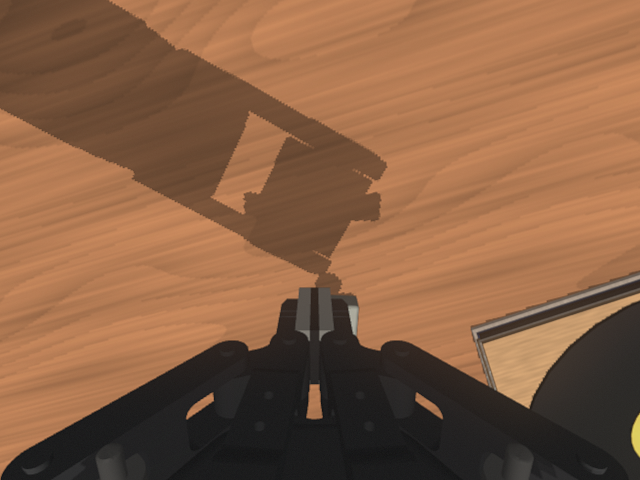

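View pics/t50.png

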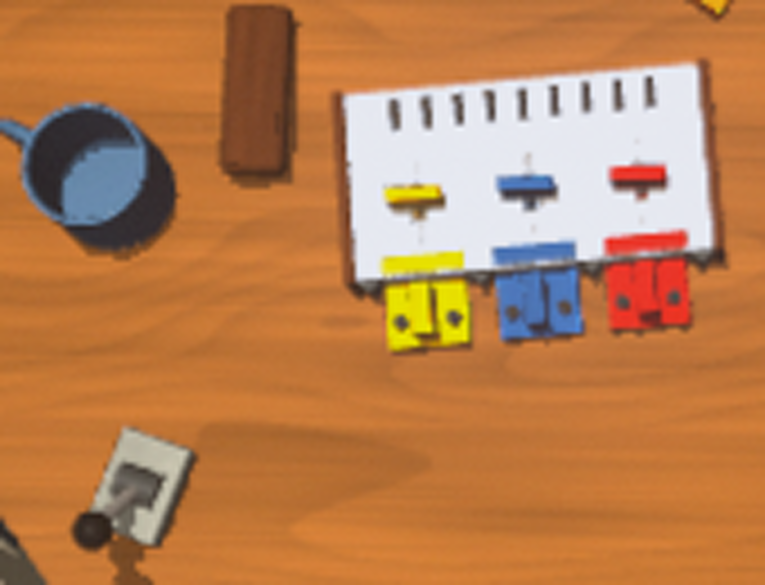

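```bash
python3 - <<'E'
from h import *
t=bot.camera("top");s=bot.camera("scene")
T=lambda p:(130+p[0]/4.5,180+p[1]/4.5);S=lambda p:(280+p[0]/4,210+p[1]/4)
for n,a,b in [("yellow",(413,190),(368,294)),("blue",(526,182),(289,240)),("red",(638,171),(214,191))]:
    print(n,tri([ray(t,T(a)),ray(s,S(b))]))
print("ball",onz(t,T((92,530)),.092))
E
```

```text
yellow (array([0.63573615, 0.17182674, 0.07889588]), [np.float64(0.0013586677827943554), np.float64(0.0013586677827941542)])
blue (array([0.64315406, 0.09584923, 0.07927912]), [np.float64(0.0010177184731597973), np.float64(0.0010177184731599016)])
red (array([0.65233293, 0.02089148, 0.07941586]), [np.float64(0.001181912532936658), np.float64(0.0011819125329366681)])
ball [0.40307534 0.36712652 0.092     ]
```

>>> servo_tool(
  moves=[1, 0.6, 0.2, 0.02, -0.015, 0.015, 0, 2.5, 0.3, 0, 0.01, -0.01, 0.008, 0, 2.5, 0, 0, 0, 0, 0, 0, 2, 0, 0, 0, 0, 0, 0, 1, 0, 0, 0, 0, 0, 0, 0, 0, 0, 0, 0, 0, 0],
)

```text
time_s: 55.0
eef_pos: [0.3498, 0.3786, 0.0958]
tcp_rot: [0.698, 0.121, 0.695, -0.12]
force: [-0.4, -1.1, 0.4]
grip_width: -0.002
```

```bash
python3 - <<'E'
from h import *
bot.camera("top")
plan([.345,.385,.095],-.322,0.)
plan([.444,.352,.095],-.322,0.,vmax=1.8)
st=bot.observe();c=bot.camera("wrist"); save(c,"w51.png")
E
```

```text
t 55.05 pos [0.35   0.3789 0.0965] yaw -0.3421 F [-0.7 -0.7 -0. ] grip -0.004 j6 -0.42
call: 0.14, 0.41, -0.67, -0.02, 0.004, -0.004, 0
t 55.05 pos [0.35   0.3789 0.0965] yaw -0.3421 F [-0.7 -0.7 -0. ] grip -0.004 j6 -0.42
call: 0.03, 0.1, 1.63, -0.003, 0.001, -0.001, 0, 0.03, 0.1, 1.63, -0.003, 0.001, -0.001, 0, 0.03, 0.1, 1.63, -0.003, 0.001, -0.001, 0, 0.03, 0.09, 1.62, -0.003, 0.001, -0.001, 0, 0.02, 0.08, 1.63, -0.003, 0.001, -0.001, 0, 0.02, 0.08, 1.62, -0.003, 0.001, -0.001, 0
```

View pics/w51.png

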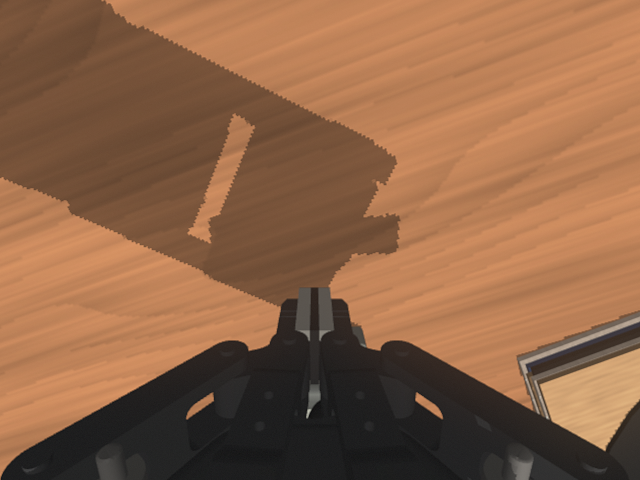

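>>> servo_tool(
  moves=[0, 0.2, 1.2, 0, 0, 0, 0, 0, 0.15, 1.6, 0, 0, 0, 0, 0, 0, 1.6, 0, 0, 0, 0, 0, 0, 1.6, 0, 0, 0, 0, 0, 0, 0, 0, 0, 0, 0],
)

```text
time_s: 55.6
eef_pos: [0.4158, 0.3627, 0.1015]
tcp_rot: [0.7, 0.124, 0.693, -0.117]
force: [0.5, -0.3, 0.4]
grip_width: -0.002
```

```bash
python3 - <<'E'
from h import *
bot.camera("top")
plan([.444,.352,.095],-.322,0.,vmax=1.8)
s=bot.camera("scene");save(s,"s52.png",(380,230,520,350),5)
E
```

```text
t 55.65 pos [0.4149 0.3628 0.1014] yaw -0.3422 F [-0.6  0.4  0.3] grip -0.001 j6 -0.53
call: 0.33, -0.02, 1.55, -0.01, 0.004, -0.006, 0, 0.32, -0.04, 1.55, -0.01, 0.004, -0.006, 0
```

View pics/s52.png

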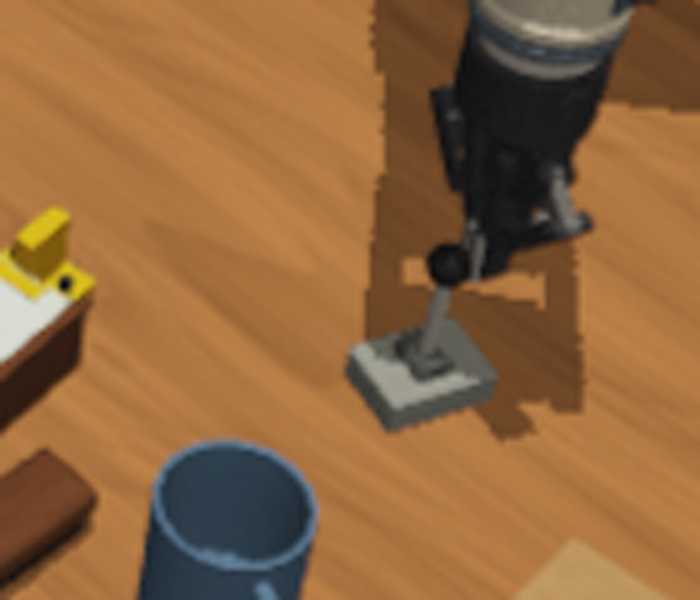

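Lever is upright and following. Continue to the on side, gently near the end.

>>> servo_tool(
  moves=[0.3, 0, 1.3, 0, 0, 0, 0, 0.2, 0, 1.0, 0, 0, 0, 0, 0, 0, 0.5, 0, 0, 0, 0, 0, 0, 0.3, 0, 0, 0, 0],
)

```text
time_s: 56.1
eef_pos: [0.4437, 0.3515, 0.0952]
tcp_rot: [0.699, 0.122, 0.694, -0.117]
force: [0.4, -0.2, -1.2]
grip_width: 0.002
```

>>> servo_tool(
  moves=[0, 0, 0.3, 0, 0, 0, 0],
)

```text
time_s: 56.2
eef_pos: [0.4466, 0.3502, 0.095]
tcp_rot: [0.699, 0.122, 0.694, -0.117]
force: [-1.2, 1.0, -0.0]
grip_width: 0.002
```

```bash
python3 - <<'E'
from h import *
bot.camera("top")
plan([.444,.352,.095],-.322,0.,vmax=1.8)
s=bot.camera("scene");save(s,"s53.png",(380,230,520,350),5)
E
```

```text
t 56.25 pos [0.447  0.3502 0.095 ] yaw -0.3404 F [-0.1 -0.4  0. ] grip 0.002 j6 -0.59
call: 0, 0.07, -0.35, -0.018, 0.006, -0.008, 0
```

View pics/s53.png

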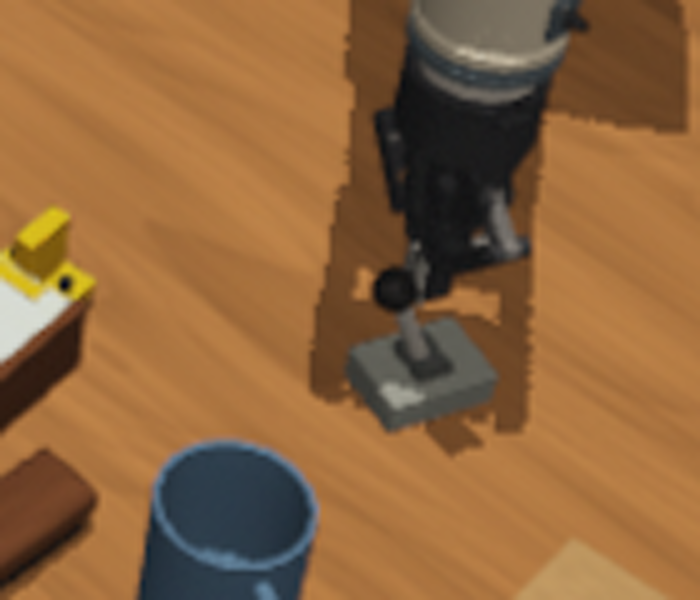

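>>> servo_tool(
  moves=[0, 0, 0.2, 0, 0, 0, 0, 0, 0, 0.2, 0, 0, 0, 0],
)

```text
time_s: 56.5
eef_pos: [0.4501, 0.3489, 0.095]
tcp_rot: [0.699, 0.122, 0.695, -0.117]
force: [-0.4, 0.8, -1.6]
grip_width: 0.003
```

>>> servo_tool(
  moves=[0, 0, 0.2, 0, 0, 0, 0],
)

```text
time_s: 56.6
eef_pos: [0.4519, 0.3483, 0.0951]
tcp_rot: [0.699, 0.122, 0.695, -0.117]
force: [-1.4, -0.1, -0.0]
grip_width: 0.002
```

>>> servo_tool(
  moves=[0, 0, 0.2, 0, 0, 0, 0],
)

```text
time_s: 56.7
eef_pos: [0.4537, 0.3475, 0.095]
tcp_rot: [0.699, 0.122, 0.695, -0.117]
force: [-4.1, 2.0, -0.8]
grip_width: -0.003
```

>>> servo_tool(
  moves=[0, 0, 0.2, 0, 0, 0, 0],
)

```text
time_s: 56.8
eef_pos: [0.4541, 0.3471, 0.0949]
tcp_rot: [0.698, 0.122, 0.696, -0.118]
force: [-13.4, 8.0, 3.5]
grip_width: 0.002
```

```bash
python3 - <<'E'
from h import *
s=bot.camera("scene");save(s,"s54.png",(380,230,520,350),5)
print(bot.observe()["force"])
E
```

```text
[-9.54655232  5.88073614  2.05655078]
```

View pics/s54.png

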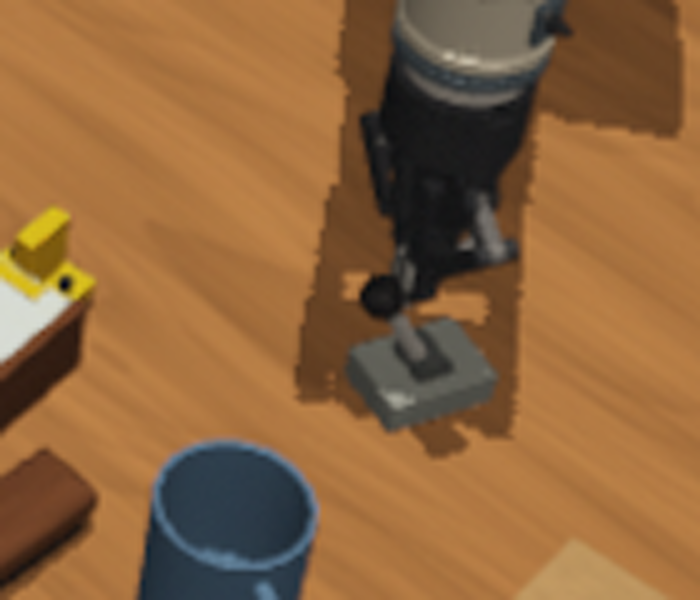

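>>> servo_tool(
  moves=[0, 0, -1, 0, 0, 0, 0, 0, 0, -2, 0, 0, 0, 0, 0, 0, -2, 0, 0, 0, 0, -3, 0, 0, 0, 0, 0, 0, -4, 0, 0, 0, 0, 0, 0, -4, 0, -1, 0, 0, 0, 0, -3, 0, 0, 0, 0, 0, 0, 0, 0, 0, 0, 0, 0, 0],
)

```text
time_s: 57.65
eef_pos: [0.3937, 0.3677, 0.2396]
tcp_rot: [0.699, 0.121, 0.695, -0.117]
force: [0.2, 0.6, -0.4]
grip_width: 0.001
```

```bash
python3 - <<'E'
from h import *
bot.camera("top");bot.camera("top")
print(bot.observe()["time_s"],bot.observe()["eef_pos"])
s=bot.camera("scene");save(s,"s55.png",(210,150,480,360),2.9)
t=bot.camera("top");save(t,"t55.png",(120,110,480,340),2.2)
c=bot.camera("wrist");save(c,"w55.png")
T=lambda p:p
E
```

```text
57.75 [0.39227539 0.3662561  0.23606441]
```

View pics/s55.png

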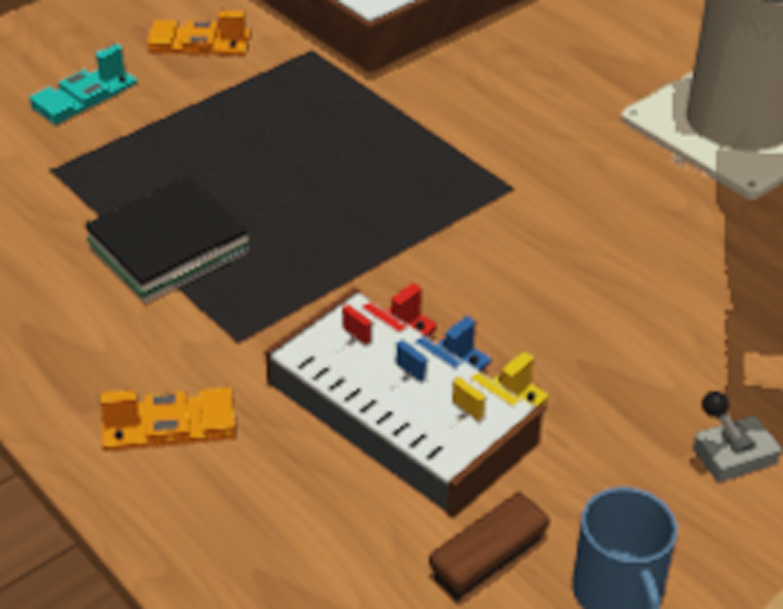

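View pics/t55.png

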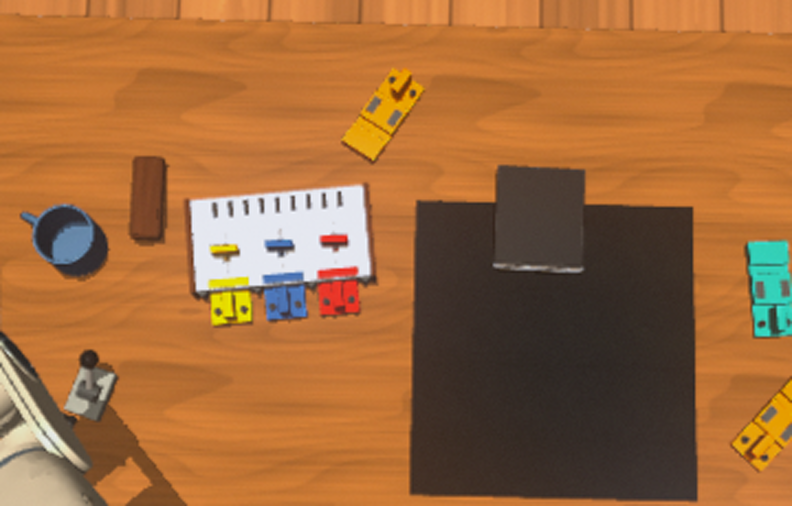

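View pics/w55.png

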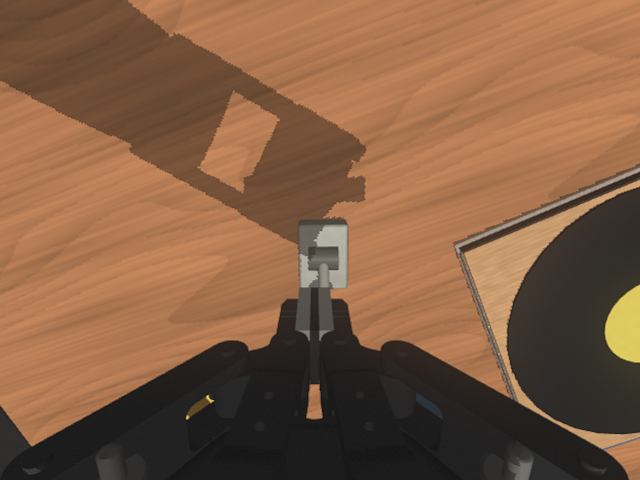

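```bash
python3 - <<'E'
from h import *
print(bot.job_done())
E
```

```text
the job is handed in; nothing more can be done
None
```

The job is done and handed in at about 58 s of the 210 s allowed.

**What I did**
- I switched the power lever off first.
- All three modules were on the mat. I slid yellow, red and blue, in that order, to the stop in their own bays.
- I locked each one straight after it went in: lined up, pushed down to the stop, turned clockwise until the stop resisted.
- With all three locked, I pushed the lever on until it met its stop at about 15 N. The orange and turquoise look-alikes were never touched.

**Last checks**
- **Modules:** in the last wrist view before the blue one was released, all three tabs stood level in front of the chassis.
- **Fasteners:** all three wings lie crosswise. Their tops measured about 79 mm high from two cameras; locked should be 83 mm and popped up 96 mm, so they are down.
- **Lever:** it leans to the on side, slightly further than where it started.
- **Bench:** mug, brush, CD stack and look-alikes appear where they were, and the arm touches nothing.

**What disagreed or went less smoothly**
- The wrist camera put points several millimetres off along its own viewing direction, so I set the final grasps by eye in the close-up pictures. The stop contact decided when each module was home.
- My last push of the lever to off went into its stop with about 70 N on the wrist for a moment. That was finger contact and below the 120 N limit. I pushed more gently after that.
- I saw no module knocked aside and no slackening of the grip.

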